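# Sweep the fit-up plate and lay out the rack brackets, all of one hand

## Task

Take the scraper block and wipe all the metal chips off the steel fit-up plate into its catch tray (never touch the chips with the fingers), and put the scraper back upright on its mat. Then lay every L-shaped bracket flat and wholly on the clean plate, not stacked, each reading as a capital L from above: turn over only those that lie as mirrored Ls, and never turn over one that already lies right. Do not disturb the jar, cassette, hub or chainring.

Things in the scene. Friction and masses are not known exactly. Their poses are not given: they have to be found in the camera images.
- plate_top (a point): centre of the top face of the fixed dark steel fit-up plate, 300 (its x) by 250 (its y), 25 thick, lying on the bench; z up. A grey catch tray 300 x 100 adjoins its +y edge (y +125 to +225 in this frame), its floor 21 and its rim 5 below the plate's top.
- tray_mid (a point): centre of the catch tray's floor, 4 above the bench; axes as the plate's.
- mat_top (a point): centre of the top of the fixed black rubber mat, 180 (its x) by 70 by 3 thick, on which the scraper lives.
- scraper_mid (a point): scraper block, loose: rubber base 150 (its x) x 40 (its y) x 18 high, with a wooden grip ridge 110 (x) x 24 (y) x 45 high on top; 63 high in all, 0.25 kg. The point is half-way up, 31.5 above its underside; z up. Either long side of the base scrapes.
- bracket_1_mid (a point): Loose aluminium L bracket (may be absent), 110 x 84 x 30 thick, 0.28 kg. Point: centre of the outline, mid-thickness (in the notch, in air). x: along the long leg (x +-55, y 16 to 42), corner at -x; short leg: x -55 to -29, y -42 to 42. z up: reads as a capital L from above; z down: mirrored, must be turned over. It can stand on its long leg's outer side (y down). All are alike.
- bracket_2_mid (a point): Loose aluminium L bracket (may be absent), 110 x 84 x 30 thick, 0.28 kg. Point: centre of the outline, mid-thickness (in the notch, in air). x: along the long leg (x +-55, y 16 to 42), corner at -x; short leg: x -55 to -29, y -42 to 42. z up: reads as a capital L from above; z down: mirrored, must be turned over. It can stand on its long leg's outer side (y down). All are alike.
- bracket_3_mid (a point): Loose aluminium L bracket (may be absent), 110 x 84 x 30 thick, 0.28 kg. Point: centre of the outline, mid-thickness (in the notch, in air). x: along the long leg (x +-55, y 16 to 42), corner at -x; short leg: x -55 to -29, y -42 to 42. z up: reads as a capital L from above; z down: mirrored, must be turned over. It can stand on its long leg's outer side (y down). All are alike.
- bracket_4_mid (a point): Loose aluminium L bracket (may be absent), 110 x 84 x 30 thick, 0.28 kg. Point: centre of the outline, mid-thickness (in the notch, in air). x: along the long leg (x +-55, y 16 to 42), corner at -x; short leg: x -55 to -29, y -42 to 42. z up: reads as a capital L from above; z down: mirrored, must be turned over. It can stand on its long leg's outer side (y down). All are alike.
- chip_1_mid (a point): loose metal offcut chip, 28 x 18 x 10, 20 g, starting on the plate; the point is its centre.
- chip_2_mid (a point): loose metal offcut chip, 22 x 20 x 12, 20 g, starting on the plate; the point is its centre.
- chip_3_mid (a point): loose metal offcut chip, 30 x 16 x 10, 20 g, starting on the plate; the point is its centre.
- chip_4_mid (a point): loose metal offcut chip, 24 x 18 x 12, 20 g, starting on the plate; the point is its centre.
- jar: loose amber glass jar with white cap, 64 across, 85 high; origin at the centre of its underside; a bystander, not to be disturbed.
- cassette: loose stepped sprocket cassette, 104 across, 36 high; origin at the centre of its underside; a bystander, not to be disturbed.
- hub: loose black wheel hub on end, 56 across, 85 high; origin at the centre of its underside; a bystander, not to be disturbed.
- chainring: loose steel chainring lying flat, 170 across, 7 high; origin at the centre of its underside; a bystander, not to be disturbed.
Mind the look-alikes: they are no part of the job. Leave any red look-alike of the part that bears bracket_2_mid alone. What is shaped like the part that bears bracket_3_mid but yellow is not meant.

How it is judged (in metres and radians):
On the way, in this order (a step that is already met when the one before it is completed fails the run):
1. all chips lie in the catch tray (x of chip_1_mid in the frame of plate_top between -0.155 and 0.155 m and y of chip_1_mid in the frame of plate_top between 0.125 and 0.228 m and z of each of chip_1_mid, chip_2_mid, chip_3_mid, chip_4_mid in the frame of plate_top below 0.012 m and x of chip_2_mid in the frame of plate_top between -0.155 and 0.155 m and y of chip_2_mid in the frame of plate_top between 0.125 and 0.228 m and x of chip_3_mid in the frame of plate_top between -0.155 and 0.155 m and y of chip_3_mid in the frame of plate_top between 0.125 and 0.228 m and x of chip_4_mid in the frame of plate_top between -0.155 and 0.155 m and y of chip_4_mid in the frame of plate_top between 0.125 and 0.228 m), for 0.2 s.
2. the scraper stands on its mat again (horizontal distance between scraper_mid and mat_top below 0.03 m and angle between scraper_mid's own z axis and vertical below 0.1 rad and height (world z) of scraper_mid below 0.042 m), for 0.2 s.
3. every bracket present lies flat on the plate as a capital L (x of bracket_1_mid in the frame of plate_top between -0.11 and 0.11 m and y of bracket_1_mid in the frame of plate_top between -0.092 and 0.092 m and z of bracket_1_mid in the frame of plate_top between 0.01 and 0.021 m and angle between each of bracket_1_mid, bracket_2_mid, bracket_3_mid, bracket_4_mid's own z axis and vertical below 0.12 rad and x of bracket_2_mid in the frame of plate_top between -0.11 and 0.11 m and y of bracket_2_mid in the frame of plate_top between -0.092 and 0.092 m and z of bracket_2_mid in the frame of plate_top between 0.01 and 0.021 m and x of bracket_3_mid in the frame of plate_top between -0.11 and 0.11 m and y of bracket_3_mid in the frame of plate_top between -0.092 and 0.092 m and z of bracket_3_mid in the frame of plate_top between 0.01 and 0.021 m and x of bracket_4_mid in the frame of plate_top between -0.11 and 0.11 m and y of bracket_4_mid in the frame of plate_top between -0.092 and 0.092 m and z of bracket_4_mid in the frame of plate_top between 0.01 and 0.021 m), for 0.2 s.
At the end, for the whole second after the job is handed in: All chips in the tray; every bracket flat on the plate (tilt < 0.12 rad), right face up, not stacked, outline centre within 110 mm (plate x) and 92 mm (plate y) of the plate centre; scraper upright, within 30 mm of the mat centre; all at rest (all of step 1 and all of step 2 and all of step 3 and linear speed of each of bracket_1, bracket_2, bracket_3, bracket_4, scraper below 0.03 m/s); the robot touches nothing.
It fails at once if a chip is touched with the fingers (contact force between the fingers and chip_1 above 1 N or contact force between the fingers and chip_2 above 1 N or contact force between the fingers and chip_3 above 1 N or contact force between the fingers and chip_4 above 1 N).
It fails at once if a bracket that lay right way up is turned over (angle between any of bracket_1_mid, bracket_4_mid's own z axis and vertical above 1.2 rad).
It fails at once if a bystander is moved by more than 40 mm (distance of any of jar, cassette, hub, chainring from where it was at the start of the episode above 0.04 m).
Of bracket_1, bracket_2, bracket_3, bracket_4 only 3 to 4 are there at a start; the rules pass over those that are not, and their reading is None.
At some moment in a run one of bracket_1, bracket_2, bracket_3, bracket_4 may be knocked a few centimetres aside while the robot is not near it.
It also fails if it takes over 210 s, if anything falls off the work surface, if the arm or the gripper's body presses on something with over 40 N, if the wrist force passes 120 N, or if a joint passes its speed limit or range.

## Robot

A 6-joint arm with a two-finger parallel gripper is mounted at the origin on the work surface. World frame = base frame: x ahead of the robot, y to its left, z up, the work surface at z = 0. Lengths are in mm, angles in rad, forces in N, time in s.
With the tool pointing down it reaches from about 300 to 775 mm from the base axis. Payload 14.6 kg.
Tool frame: the origin (TCP) lies on the centre line of the jaws, within the pads' length; the fingertips stand 17 mm ahead of it and the grasp point (between the pads) lies 2 mm behind it; z points along the fingers, x is the direction in which the jaws open and shut, and the axes are right-handed (so a half turn about z gives the same grasp; the last joint's range is limited). The gripper opens to 85 mm and grips with 20 to 120 N. Pads are 22 mm wide; open, the fingers measure 114 mm over their backs; the gripper's body (76 mm by 85 mm) begins 54 mm behind the grasp point. The pads swing forward as they close: fully open they stand 13 mm farther back than shut.
Start: joints at [-1.402, 0.3, 1.521, -0, 1.321, -0.067], TCP at [128.485, -534.772, 224.481] pointing down, gripper open.
Joint ranges: [-3.03, 3.03], [-0.79, 2.21], [0.23, 2.52], [-1.04, 4.18], [0, 3.07], [-2.55, 2.55]. Speed limits (rad/s): [2.22, 2.22, 2.57, 3.14, 3.14, 3.14].

## Interface

Orientations are given as a rotation vector (axis times angle).
In Python, from bench import get_obs, read_camera, sign_off, search_frame, trace gives the robot as it stands.
- The arm moves only by the tool apply_moves, never from a script. Its argument "steps" is a list of rows, each an object of numbers: "tx", "ty", "tz": the shift along the world's x, y, z in cm; "roll": the turn about the world's z in degrees; "gripper": the finger opening in cm, from 0 to 8.54. A call has 1 to 12 rows; each row shifts and turns the commanded pose from where the row before left it; what a row does not reach is not made up. A row lasts 1/10 s, in which the tool goes at most 50 mm and 8.59 degrees, less where a joint would pass 70% of its speed; a pose out of reach is approached as far as the arm can. A call is refused whole if a number of a shift passes 5 or a number of a turn 8.59, either way. A call with a gripper value outside its range is refused whole. The fingers move at their own pace and stop on an object; "squeeze" is the grip in N (left out, the last holds). Time passes only in rows, so rows that do not move let the fingers close. It gives the time, the measured TCP pose, the force and the opening at its end, in the units of the state.
- get_obs(): the state, without advancing time (a new reading comes with each control period).
- read_camera(name): name is "scene" or "top" or "wrist"; returns a dict with "img" (400x640x3 uint8, blue, green, red), "z_map" (400x640 float32, mm along the optical axis (not along the pixel's ray), 0 where there is no reading), "fov_y" (degrees; the focal length in pixels is half the picture's height over the tangent of half this angle, whatever the lens; pixels are square), "cx", "cy" (the principal point, pixels), "R" (3x3) and "t" (3): a world point X has camera coordinates R X + t. Camera axes: x right, y down, z forward; pixel columns grow to the right and rows downward; lengths in mm; the calibration is good to about 2 mm. A picture is of the moment at which its call begins.
- sign_off(): hands the job in, once; it reports no verdict.
Trained networks look in a picture, given as the dict that the camera call returned (one of the last four; its "shot" number tells which), for a name from the list of things; names that differ only in an ending like _2 or _b are one class to them, and where a whole thing is asked for, a point or a joint stands for the part that bears it (a point fixed in the world has none). Each returns a list of dicts, best first, with "confidence" (0 to 1); they miss things now and then, are a little off and sometimes report something else, mostly with a low value. They report only what shows in the picture. A call takes as long as a camera call. They do not tell look-alikes from the thing itself.
- search_frame(picture, label): "point" ([column, row] in pixels, amid what is visible of it).
- trace(picture, label): "mask" (400x640 bool, what is visible of it) and "point" ([column, row] in pixels, amid what is visible of it).
The state is a dict: "clock": time; "q": joint angles; "dq": joint speeds; "effort": joint torques, N m; "tcp_pos": TCP position; "ee_rot": TCP orientation; "wrist_force": force on the tool from outside, world axes, zero at the start; "moment": the same for the moment, N m; "opening": opening from 0.0 (shut) to 1.0 (fully open).
Only numpy, scipy, OpenCV 4.12 (cv2) and the standard library are available. Lean on these libraries where they do the work, as an engineer would, in place of code of your own. Each camera call takes 0.05 s, during which the arm holds its last target.

## Working session

There is one attempt and no reset: what is moved stays moved. The work goes in short steps, Python scripts to look and compute and a tool call to move; the robot and the scene stay as the last step left them, time stands still between calls to the robot, and variables do not carry over. Pictures are saved under pics/ and viewed, and the job is handed in when it is done.

Besides the shell and the picture viewer there is one more tool, called as name([rows], argument=value, ...), one row to a line, values as JSON. apply_moves: Moves the arm, as the interface text tells. Its arguments: {"type":"object","properties":{"steps":{"type":"array"},"squeeze":{"type":"number"}},"required":["steps"]}

```bash
ls; mkdir -p pics
cat > h.py <<'E'
import numpy as np, cv2
from bench import *
def K(c):
    f=200/np.tan(np.radians(c['fov_y'])/2); return f,c['cx'],c['cy']
def world(c,u,v,z=None):
    f,cx,cy=K(c); d=np.array([(u-cx)/f,(v-cy)/f,1.0]); R=np.array(c['R']);t=np.array(c['t'])
    if z is None:
        zz=c['z_map'][int(round(v)),int(round(u))]; return R.T@(d*zz-t)
    o=-R.T@t; w=R.T@d; return o+w*(z-o[2])/w[2]
def cloud(c):
    f,cx,cy=K(c); v,u=np.mgrid[0:400,0:640]; z=c['z_map']
    P=np.stack([(u-cx)/f*z,(v-cy)/f*z,z],-1)
    W=(P-np.array(c['t']))@np.array(c['R']); W[z==0]=np.nan
    return W
def proj(c,X):
    f,cx,cy=K(c); p=np.array(c['R'])@np.array(X,float)+np.array(c['t']); return cx+f*p[0]/p[2],cy+f*p[1]/p[2]
E
python3 - <<'E'
from h import *
print(get_obs())
for n in ['scene','top','wrist']:
    c=read_camera(n); cv2.imwrite(f'pics/{n}0.png',c['img']); print(n,c['fov_y'],c['t'],np.array(c['R']).round(3).tolist())
E
```

```text
pics
{'clock': 0.0, 'q': array([-1.40159435e+00,  3.00453212e-01,  1.52159395e+00,  7.00381668e-06,
        1.32069770e+00, -6.65851146e-02]), 'dq': array([ 1.00099350e-04, -8.66993260e-05,  9.90780790e-04, -8.37362338e-04,
        1.10451062e-03,  7.84657710e-04]), 'effort': array([ 6.38357451e-04, -5.43501234e+01, -3.61794305e+01, -5.38740295e-06,
        3.97686381e-03, -1.25335529e-06]), 'tcp_pos': array([ 128.449911  , -534.53759193,  223.9256857 ]), 'ee_rot': array([-2.46669684e+00,  1.94425524e+00,  1.33626326e-03]), 'wrist_force': array([0.15391926, 0.63281546, 0.24928981]), 'moment': array([-0.0184532 ,  0.04010432, -0.02431748]), 'opening': 1.001216431618952}
scene 42.34039688024237 [ 512.11600919 -105.66176002 1610.94425369] [[-0.865, 0.502, 0.004], [0.353, 0.615, -0.705], [-0.356, -0.609, -0.709]]
top 52.089526705077674 [ -64.51028705  529.82157866 1290.37750502] [[-0.021, -1.0, 0.016], [-0.987, 0.019, -0.162], [0.161, -0.019, -0.987]]
wrist 59.191673582658645 [-549.54333003  -34.85877257  378.70445477] [[0.234, -0.972, -0.002], [-0.937, -0.226, 0.266], [-0.259, -0.06, -0.964]]
```

View pics/top0.png

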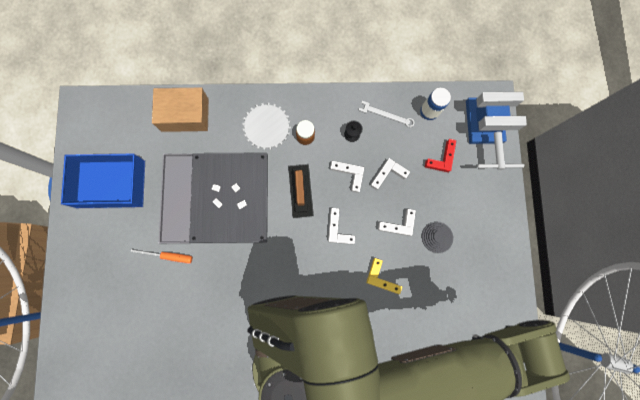

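View pics/scene0.png

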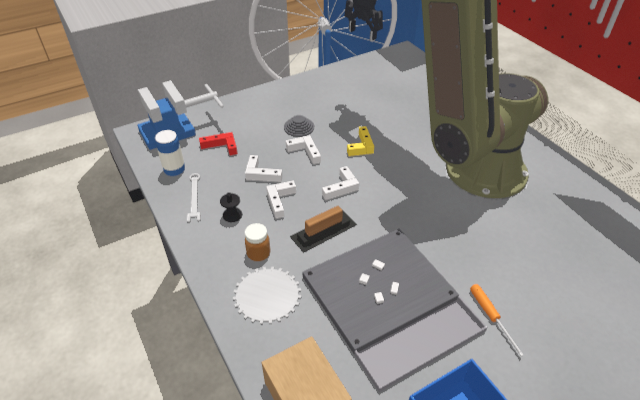

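Run:
```python
from h import *
c=read_camera('top')
for n in ['bracket_1_mid','chip_1_mid','scraper_mid','plate_top','mat_top','jar','cassette','hub','chainring']:
    r=trace(c,n)
    for d in r:
        m=d['mask']; W=cloud(c)[m]; print(n,round(d['confidence'],2),np.round(d['point']),m.sum(),np.nanmedian(W,0).round(),c['img'][m].mean(0).round() if m.sum() else '')
```

```text
bracket_1_mid 0.68 [338. 232.] 450 [ 417. -151.   31.] [234. 235. 235.]
chip_1_mid 0.59 [243. 203.] 48 [521. 156.  37.] [238. 239. 240.]
scraper_mid 0.91 [302. 192.] 522 [564. -35.  28.] [ 59.  79. 106.]
scraper_mid 0.25 [440. 241.] 762 [ 402. -481.   20.] [101.  97.  97.]
plate_top 0.83 [214. 197.] 9242 [546. 254.  25.] [119. 115. 116.]
mat_top 0.61 [307. 190.] 430 [569. -56.   4.] [51. 53. 52.]
mat_top 0.29 [306. 133.] 379 [746. -55.  84.] [175. 187. 198.]
jar 0.75 [305. 134.] 407 [746. -55.  83.] [174. 185. 196.]
cassette 0.59 [438. 238.] 729 [ 403. -480.   21.] [100.  96.  96.]
hub 0.71 [353. 129.] 276 [ 758. -214.   64.] [45. 43. 43.]
hub 0.26 [235. 188.] 33 [577. 177.  38.] [243. 244. 245.]
chainring 0.95 [266. 125.] 1714 [797.  79.   7.] [222. 223. 222.]
```

```bash
cat > seg.py <<'E'
from h import *
c=read_camera('top'); W=cloud(c); im=c['img']
cv2.imwrite('pics/crop1.png',cv2.resize(im[140:300,280:480],None,fx=4,fy=4,interpolation=cv2.INTER_CUBIC)[:600])
mx=im.max(2).astype(int); mn=im.min(2).astype(int)
white=((mn>180)&(mx-mn<25)).astype(np.uint8)
n,l,st,ce=cv2.connectedComponentsWithStats(white)
for i in range(1,n):
    if st[i,4]<15: continue
    P=W[l==i]; z=np.nanmedian(P[:,2])
    if not(-300<z<150) or ce[i][1]<100 or ce[i][1]>300: continue
    v,u=np.nonzero(l==i); Q=np.array([world(c,a,b,z)[:2] for a,b in zip(u,v)],np.float32)
    print(ce[i].round(),st[i,4],z.round(1),Q.mean(0).round(),[np.round(x,1) for x in cv2.minAreaRect(Q)])
E
python3 seg.py
```

```text
[386. 114.] 316 8.5 [ 833. -337.] [array([ 832.9, -341.9]), array([197.4,  37.3]), np.float64(69.7)]
[266. 126.] 1647 7.4 [797.  78.] [array([796.4,  77.9]), array([168.7, 161.4]), np.float64(9.1)]
[305. 128.] 245 86.5 [758. -56.] [array([756.7, -55.4]), array([52. , 57.6]), np.float64(89.1)]
[504. 154.] 243 101.1 [ 658. -689.] [array([ 671.7, -710.1]), array([116.4,  76.5]), np.float64(0.1)]
[389. 172.] 381 31.1 [ 621. -335.] [array([ 600.8, -336.8]), array([ 85.8, 111.9]), np.float64(54.3)]
[351. 172.] 389 31.1 [ 621. -205.] [array([ 609.7, -188. ]), array([109.8,  86.3]), np.float64(77.4)]
[488. 166.] 64 95.9 [ 621. -639.] [array([ 620.6, -639.6]), array([61.4,  9.9]), np.float64(89.0)]
[235. 187.] 43 37.1 [576. 177.] [array([577. , 176.1]), array([21.5, 20.8]), np.float64(44.2)]
[216. 188.] 43 37.6 [576. 241.] [array([574.8, 241.4]), array([23.1, 20. ]), np.float64(89.0)]
[217. 203.] 50 35.8 [526. 235.] [array([526.1, 235.3]), array([28.4, 15.9]), np.float64(44.5)]
[241. 204.] 51 36.1 [520. 156.] [array([520.1, 156.9]), array([19.3, 27.4]), np.float64(26.2)]
[338. 230.] 417 30.7 [ 430. -157.] [array([ 444. , -172.8]), array([ 85.2, 112.3]), np.float64(84.1)]
[401. 225.] 412 30.6 [ 442. -363.] [array([ 460. , -352.1]), array([110.9,  86.2]), np.float64(79.0)]
[144. 252.] 66 14.7 [371. 473.] [array([370.4, 472.5]), array([95.1,  8.4]), np.float64(79.4)]
[ 12. 272.] 258 -151.8 [ 317. 1006.] [array([ 322.2, 1009.9]), array([178.3,  25.1]), np.float64(31.2)]
```

Run:
```python
from h import *
c=read_camera('top')
cv2.imwrite('pics/crop2.png',cv2.resize(c['img'][140:260,150:320],None,fx=4,fy=4,interpolation=cv2.INTER_CUBIC))
W=cloud(c)
# plate
m=trace(c,'plate_top')[0]['mask']; 
for p in [(194,156),(266,155),(267,241),(194,241),(163,155),(162,243)]:
  print(p,world(c,*p,25 if p[0]>180 else 20).round(1))
print(np.round([np.nanmedian(W[160:180,210:250,2]),np.nanmedian(W[165:235,170:185,2])],1))
# mat/scraper
g=W[...,2]; 
S=(abs(W[...,0]-565)<120)&(abs(W[...,1]+45)<70)
for lo,hi in [(40,90),(8,30)]:
    mm=S&(g>lo)&(g<hi); Q=W[mm][:,:2].astype(np.float32); print(lo,mm.sum(),np.median(W[mm][:,2]),Q.mean(0),cv2.minAreaRect(Q))
gray=c['img'].max(2); 
mm=S&(gray<75)&(g<12)&(W[...,0]>430); Q=W[mm][:,:2].astype(np.float32); print(mm.sum(),cv2.minAreaRect(Q))
```

```text
(194, 156) [687.8 317.7  25. ]
(266, 155) [687.2  77.   25. ]
(267, 241) [399.   74.7  25. ]
(194, 241) [403.8 310.6  25. ]
(163, 155) [694.4 422.8  20. ]
(162, 243) [399.8 415.   20. ]
[26.4  5.5]
40 257 66.76403664677721 [568.12823  -34.049095] ((570.2512817382812, -33.82297897338867), (110.67064666748047, 23.91780662536621), 2.9020893573760986)
8 345 21.317407693776318 [563.4884   -34.839787] ((564.5982666015625, -41.439598083496094), (226.75416564941406, 114.20098114013672), 4.486191272735596)
474 ((567.3707885742188, -35.18968963623047), (176.22666931152344, 67.28006744384766), 4.328803539276123)
```

View pics/crop1.png

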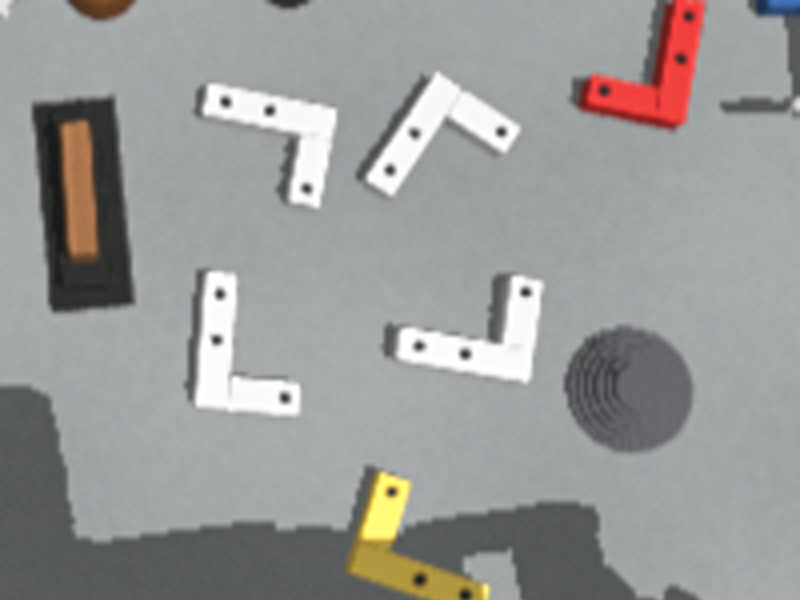

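View pics/crop2.png

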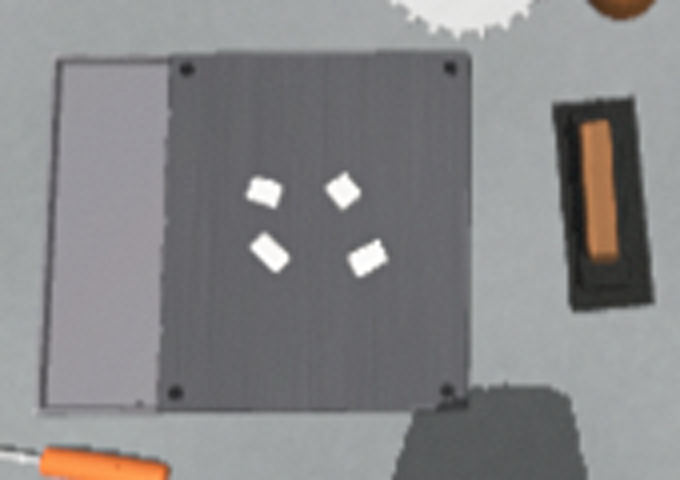

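Run:
```python
from h import *
c=read_camera('top'); W=cloud(c); x,y,z=W[...,0],W[...,1],W[...,2]
m=(z>18)&(z<32)&(x>380)&(x<720)&(y>50)&(y<340)
m=cv2.morphologyEx(m.astype(np.uint8),cv2.MORPH_OPEN,np.ones((5,5)))
Q=W[m>0][:,:2].astype(np.float32); print(cv2.minAreaRect(Q))
m=(z>1.5)&(z<32)&(x>380)&(x<720)&(y>50)&(y<480)
m=cv2.morphologyEx(m.astype(np.uint8),cv2.MORPH_OPEN,np.ones((5,5)))
Q=W[m>0][:,:2].astype(np.float32); print(cv2.minAreaRect(Q))
o=get_obs(); from scipy.spatial.transform import Rotation as R
print(R.from_rotvec(o['ee_rot']).as_matrix().round(3))
print(np.nanmedian(z[270:290,200:230]))
```

```text
((548.3895874023438, 201.145751953125), (251.08253479003906, 299.5963439941406), 89.34872436523438)
((552.0631713867188, 254.5550994873047), (361.2416076660156, 307.42559814453125), 88.36552429199219)
[[ 0.234 -0.972 -0.   ]
 [-0.972 -0.234  0.   ]
 [-0.     0.    -1.   ]]
0.8862051865734494
```

apply_moves([
  {"tx": 2.9,"ty": 3.3,"roll": -3,"gripper": 8.5},
  {"tx": 2.9,"ty": 3.3,"roll": -3},
  {"tx": 2.9,"ty": 3.3,"roll": -3.5},
  {"tx": 2.9,"ty": 3.3},
  {"tx": 2.9,"ty": 3.3},
  {"tx": 2.9,"ty": 3.3},
  {"tx": 2.9,"ty": 3.3},
  {"tx": 2.9,"ty": 3.3},
  {"tx": 2.9,"ty": 3.3},
  {"tx": 2.9,"ty": 3.3},
  {"tx": 2.9,"ty": 3.3},
  {"tx": 2.9,"ty": 3.3},
])

```text
invalid input at $.steps[0]: expected keys tx, ty, tz, roll, gripper
```

apply_moves([
  {"tx": 2.9,"ty": 3.3},
  {"tx": 2.9,"ty": 3.3},
  {"tx": 3.5,"ty": 3.8},
  {"tz": -3},
  {"tz": -3},
  {},
])

```text
invalid input at $.steps[0]: expected keys tx, ty, tz, roll, gripper
```

```bash
cat > st.py <<'E'
from h import *
from scipy.spatial.transform import Rotation as R
def st():
    o=get_obs(); M=R.from_rotvec(o['ee_rot']).as_matrix()
    print('t',round(o['clock'],2),'tcp',o['tcp_pos'].round(1),'yawx',round(np.degrees(np.arctan2(M[1,0],M[0,0])),1),'open',round(85*o['opening'],1),'F',o['wrist_force'].round(1),'q6',round(o['q'][5],2))
st()
E
python3 - <<'E'
from st import *
c=read_camera('wrist'); cv2.imwrite('pics/w1.png',c['img'])
W=cloud(c); z=W[...,2]; x,y=W[...,0],W[...,1]
S=(abs(x-568)<100)&(abs(y+35)<50)
m=S&(z>55)&(z<75); Q=W[m][:,:2].astype(np.float32); print(m.sum(),cv2.minAreaRect(Q))
m=S&(z>14)&(z<75); Q=W[m][:,:2].astype(np.float32); print(m.sum(),cv2.minAreaRect(Q))
E
```

```text
t 0.85 tcp [ 128.5 -534.8  224.5] yawx -76.5 open 85.2 F [-0.3 -0.9  0.6] q6 -0.07
0 ((0.0, 0.0), (0.0, 0.0), 0.0)
0 ((0.0, 0.0), (0.0, 0.0), 0.0)
```

View pics/w1.png

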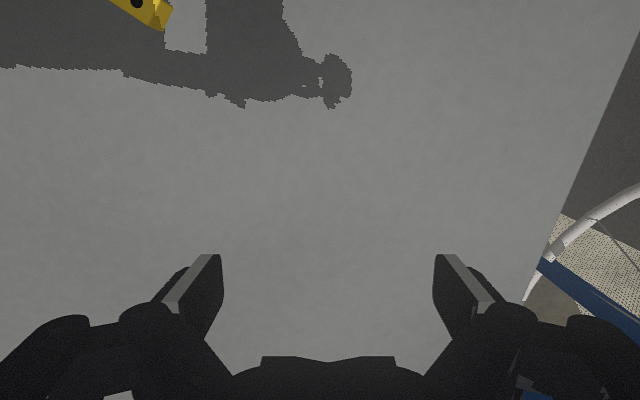

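The moves were refused because every key must be given in each row. I'll send them again in full.

apply_moves([
  {"tx": 2.9,"ty": 3.3,"tz": 0,"roll": -3,"gripper": 8.5},
  {"tx": 2.9,"ty": 3.3,"tz": 0,"roll": -3,"gripper": 8.5},
  {"tx": 2.9,"ty": 3.3,"tz": 0,"roll": -3.5,"gripper": 8.5},
  {"tx": 2.9,"ty": 3.3,"tz": 0,"roll": 0,"gripper": 8.5},
  {"tx": 2.9,"ty": 3.3,"tz": 0,"roll": 0,"gripper": 8.5},
  {"tx": 2.9,"ty": 3.3,"tz": 0,"roll": 0,"gripper": 8.5},
  {"tx": 2.9,"ty": 3.3,"tz": 0,"roll": 0,"gripper": 8.5},
  {"tx": 2.9,"ty": 3.3,"tz": 0,"roll": 0,"gripper": 8.5},
  {"tx": 2.9,"ty": 3.3,"tz": 0,"roll": 0,"gripper": 8.5},
  {"tx": 2.9,"ty": 3.3,"tz": 0,"roll": 0,"gripper": 8.5},
  {"tx": 2.9,"ty": 3.3,"tz": 0,"roll": 0,"gripper": 8.5},
  {"tx": 2.9,"ty": 3.3,"tz": 0,"roll": 0,"gripper": 8.5},
])

```text
clock: 2.1
tcp_pos: [477.5, -137.1, 224.7]
ee_rot: [-2.298, 2.142, -0.001]
wrist_force: [1.1, -0.2, 0.6]
opening: 0.997
```

apply_moves([
  {"tx": 2.9,"ty": 3.3,"tz": 0,"roll": 0,"gripper": 8.5},
  {"tx": 2.9,"ty": 3.3,"tz": 0,"roll": 0,"gripper": 8.5},
  {"tx": 3.5,"ty": 3.8,"tz": 0,"roll": 0,"gripper": 8.5},
  {"tx": 0,"ty": 0,"tz": -3,"roll": 0,"gripper": 8.5},
  {"tx": 0,"ty": 0,"tz": -3,"roll": 0,"gripper": 8.5},
  {"tx": 0,"ty": 0,"tz": 0,"roll": 0,"gripper": 8.5},
])

```text
clock: 2.7
tcp_pos: [566.8, -35.5, 160.8]
ee_rot: [2.296, -2.139, -0.008]
wrist_force: [0.2, 0.2, -0.6]
opening: 0.998
```

Run:
```python
from st import *
c=read_camera('wrist'); cv2.imwrite('pics/w2.png',c['img'])
W=cloud(c); z=W[...,2]; x,y=W[...,0],W[...,1]
S=(abs(x-568)<100)&(abs(y+35)<50)
m=S&(z>55)&(z<75); Q=W[m][:,:2].astype(np.float32); print(m.sum(),cv2.minAreaRect(Q))
m=S&(z>14)&(z<75); Q=W[m][:,:2].astype(np.float32); print(m.sum(),cv2.minAreaRect(Q))
```

```text
t 2.7 tcp [566.8 -35.5 160.8] yawx -86.0 open 84.9 F [ 0.2  0.2 -0.6] q6 1.37
4797 ((568.3821411132812, -33.643489837646484), (108.61795806884766, 23.972688674926758), 3.187772750854492)
8292 ((567.8226318359375, -33.42564392089844), (149.66293334960938, 40.00926208496094), 2.8739588260650635)
```

View pics/w2.png

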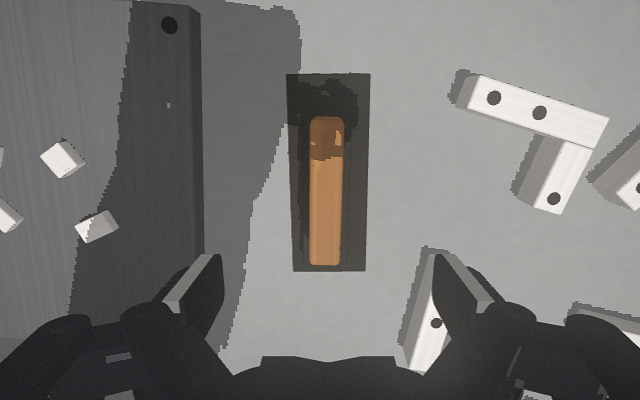

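apply_moves([
  {"tx": 0.1,"ty": 0.2,"tz": -3,"roll": -1,"gripper": 8.5},
  {"tx": 0,"ty": 0,"tz": -3,"roll": 0,"gripper": 8.5},
  {"tx": 0,"ty": 0,"tz": -3,"roll": 0,"gripper": 8.5},
  {"tx": 0,"ty": 0,"tz": -2.2,"roll": 0,"gripper": 8.5},
  {"tx": 0,"ty": 0,"tz": 0,"roll": 0,"gripper": 1.5},
  {"tx": 0,"ty": 0,"tz": 0,"roll": 0,"gripper": 1.5},
  {"tx": 0,"ty": 0,"tz": 0,"roll": 0,"gripper": 1.5},
  {"tx": 0,"ty": 0,"tz": 0,"roll": 0,"gripper": 1.5},
  {"tx": 0,"ty": 0,"tz": 0,"roll": 0,"gripper": 1.5},
  {"tx": 0,"ty": 0,"tz": 0,"roll": 0,"gripper": 1.5},
], squeeze=50)

```text
clock: 3.75
tcp_pos: [570.1, -34.0, 54.2]
ee_rot: [-2.278, 2.161, -0.003]
wrist_force: [-2.5, 2.0, 7.8]
opening: 0.259
```

Run:
```python
from st import *
c=read_camera('wrist'); cv2.imwrite('pics/w3.png',c['img']); st()
```

```text
t 3.75 tcp [570.1 -34.   54.2] yawx -87.0 open 22.1 F [-2.5  2.   7.8] q6 1.39
t 3.8 tcp [570.1 -34.   54.2] yawx -87.0 open 21.6 F [-2.2  1.3  7.9] q6 1.39
```

View pics/w3.png

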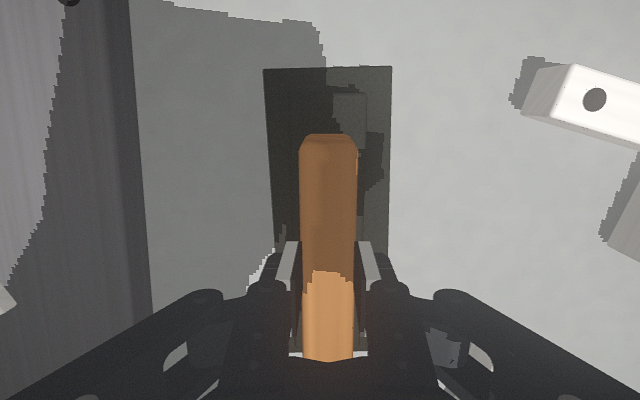

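apply_moves([
  {"tx": 0,"ty": 0,"tz": 1,"roll": 0,"gripper": 1.5},
  {"tx": 0,"ty": 0,"tz": 2,"roll": 0,"gripper": 1.5},
  {"tx": 0,"ty": 0,"tz": 2,"roll": 0,"gripper": 1.5},
  {"tx": 0,"ty": 0,"tz": 0,"roll": 0,"gripper": 1.5},
  {"tx": 0,"ty": 0,"tz": 0,"roll": 0,"gripper": 1.5},
])

```text
clock: 4.3
tcp_pos: [569.3, -34.0, 102.5]
ee_rot: [-2.279, 2.162, -0.0]
wrist_force: [0.4, 0.3, -3.7]
opening: 0.259
```

Run:
```python
from st import *
c=read_camera('scene'); cv2.imwrite('pics/s1.png',cv2.resize(c['img'][150:350,250:450],None,fx=3,fy=3)); st()
```

```text
t 4.3 tcp [569.3 -34.  102.5] yawx -87.0 open 22.0 F [ 0.4  0.3 -3.7] q6 1.39
t 4.35 tcp [568.9 -33.9 101.8] yawx -87.0 open 22.0 F [ 0.2 -0.1 -1.9] q6 1.39
```

View pics/s1.png

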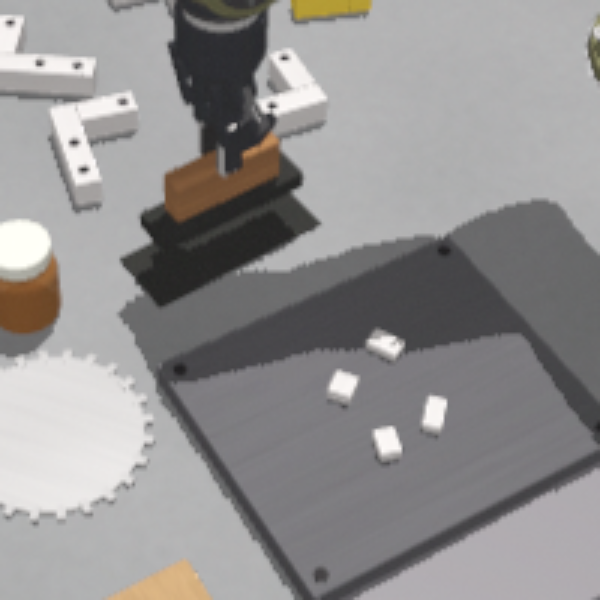

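apply_moves([
  {"tx": -0.5,"ty": 3.4,"tz": 0,"roll": -1,"gripper": 1.5},
  {"tx": -0.5,"ty": 3.4,"tz": 0,"roll": -1,"gripper": 1.5},
  {"tx": -0.5,"ty": 3.4,"tz": 0,"roll": -1,"gripper": 1.5},
  {"tx": -0.6,"ty": 3.4,"tz": 0,"roll": 0,"gripper": 1.5},
  {"tx": 0,"ty": 0,"tz": 0,"roll": 0,"gripper": 1.5},
  {"tx": 0,"ty": 0,"tz": -1,"roll": 0,"gripper": 1.5},
  {"tx": 0,"ty": 0,"tz": 0,"roll": 0,"gripper": 1.5},
  {"tx": 0,"ty": 0,"tz": 0,"roll": 0,"gripper": 1.5},
])

```text
clock: 5.15
tcp_pos: [548.2, 101.1, 91.6]
ee_rot: [2.219, -2.222, -0.001]
wrist_force: [0.6, 0.7, -2.0]
opening: 0.258
```

Run:
```python
from st import *
c=read_camera('scene'); cv2.imwrite('pics/s2.png',cv2.resize(c['img'][150:350,250:450],None,fx=3,fy=3)); st()
c=read_camera('wrist'); cv2.imwrite('pics/w4.png',c['img'])
```

```text
t 5.15 tcp [548.2 101.1  91.6] yawx -90.1 open 21.9 F [ 0.6  0.7 -2. ] q6 1.69
t 5.2 tcp [548.4 101.2  92. ] yawx -90.1 open 21.8 F [ 0.6  0.4 -1.7] q6 1.69
```

View pics/s2.png

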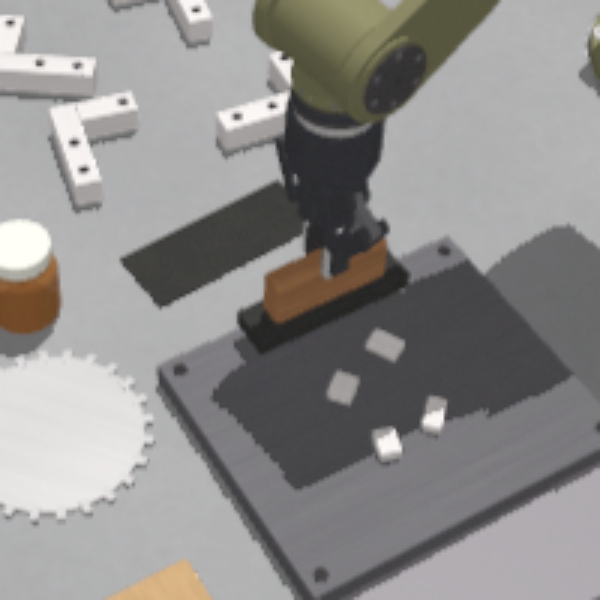

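View pics/w4.png

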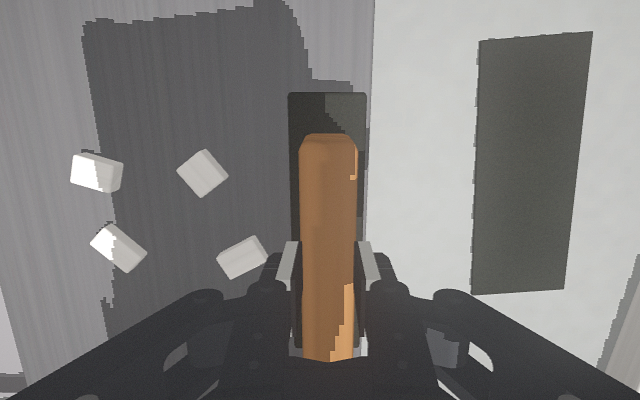

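apply_moves([
  {"tx": 0,"ty": 0,"tz": -0.8,"roll": 0,"gripper": 1.5},
  {"tx": 0,"ty": 0,"tz": -0.4,"roll": 0,"gripper": 1.5},
  {"tx": 0,"ty": 0,"tz": -0.3,"roll": 0,"gripper": 1.5},
  {"tx": 0,"ty": 0,"tz": 0,"roll": 0,"gripper": 1.5},
  {"tx": 0,"ty": 0,"tz": 0,"roll": 0,"gripper": 1.5},
])

```text
clock: 5.75
tcp_pos: [548.4, 102.0, 77.5]
ee_rot: [2.222, -2.221, -0.0]
wrist_force: [0.6, -0.3, -2.3]
opening: 0.255
```

Run:
```python
from st import *
c=read_camera('wrist'); cv2.imwrite('pics/w5.png',c['img'])
W=cloud(c); g=c['img'].max(2); z=W[...,2]
S=(abs(W[...,0]-567)<115)&(abs(W[...,1]+35)<55)&(g<95)&(z<15)
S=cv2.morphologyEx(S.astype(np.uint8),cv2.MORPH_OPEN,np.ones((5,5)))>0
print(S.sum(),cv2.minAreaRect(W[S][:,:2].astype(np.float32)))
S=(z>40)&(z<60)&(abs(W[...,0]-548)<120)&(abs(W[...,1]-100)<60)
print(np.nanpercentile(z[S],[10,50,90]))
S=(z>15)&(z<33)&(abs(W[...,0]-600)<50)&(W[...,1]>140)
print('plate',np.nanpercentile(z[S],[10,50,90]))
```

```text
t 5.75 tcp [548.4 102.   77.5] yawx -90.0 open 21.7 F [ 0.6 -0.3 -2.3] q6 1.69
25126 ((566.2825317382812, -36.04155731201172), (179.85482788085938, 70.5145492553711), 4.082042694091797)
[42.9651496  43.98551427 44.91753437]
plate [24.04663175 24.89900926 25.79142988]
```

View pics/w5.png

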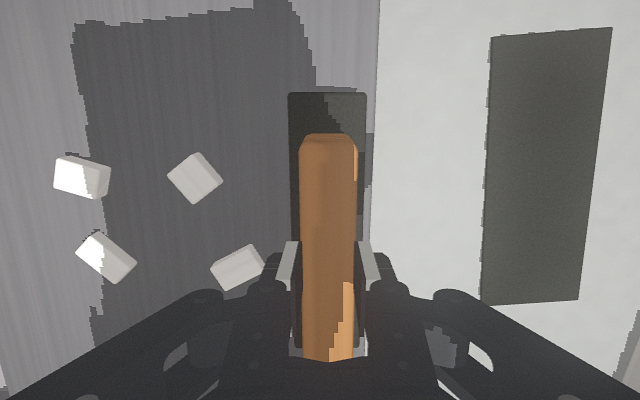

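apply_moves([
  {"tx": 0,"ty": 1.2,"tz": 0,"roll": 0,"gripper": 1.5},
  {"tx": 0,"ty": 1.2,"tz": 0,"roll": 0,"gripper": 1.5},
  {"tx": 0,"ty": 1.2,"tz": 0,"roll": 0,"gripper": 1.5},
  {"tx": 0,"ty": 1.2,"tz": 0,"roll": 0,"gripper": 1.5},
  {"tx": 0,"ty": 1.2,"tz": 0,"roll": 0,"gripper": 1.5},
  {"tx": 0,"ty": 1.2,"tz": 0,"roll": 0,"gripper": 1.5},
  {"tx": 0,"ty": 1.2,"tz": 0,"roll": 0,"gripper": 1.5},
  {"tx": 0,"ty": 1.2,"tz": 0,"roll": 0,"gripper": 1.5},
  {"tx": 0,"ty": 1.2,"tz": 0,"roll": 0,"gripper": 1.5},
  {"tx": 0,"ty": 1.2,"tz": 0,"roll": 0,"gripper": 1.5},
  {"tx": 0,"ty": 1.2,"tz": 0,"roll": 0,"gripper": 1.5},
  {"tx": 0,"ty": 1.2,"tz": 0,"roll": 0,"gripper": 1.5},
])

```text
clock: 7.0
tcp_pos: [548.3, 247.0, 77.5]
ee_rot: [2.222, -2.221, -0.0]
wrist_force: [-0.9, 0.2, -2.5]
opening: 0.259
```

Run:
```python
from st import *
c=read_camera('wrist'); cv2.imwrite('pics/w6.png',c['img'])
```

```text
t 7.0 tcp [548.3 247.   77.5] yawx -90.0 open 22.0 F [-0.9  0.2 -2.5] q6 1.93
```

View pics/w6.png

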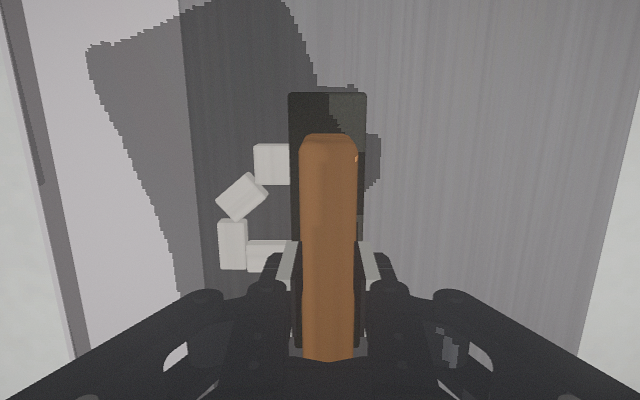

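apply_moves([
  {"tx": 0,"ty": 0.8,"tz": 0,"roll": 0,"gripper": 1.5},
  {"tx": 0,"ty": 0.8,"tz": 0,"roll": 0,"gripper": 1.5},
  {"tx": 0,"ty": 0.8,"tz": 0,"roll": 0,"gripper": 1.5},
  {"tx": 0,"ty": 0.8,"tz": 0,"roll": 0,"gripper": 1.5},
  {"tx": 0,"ty": 0.8,"tz": 0,"roll": 0,"gripper": 1.5},
  {"tx": 0,"ty": 0.7,"tz": 0,"roll": 0,"gripper": 1.5},
  {"tx": 0,"ty": 0.7,"tz": 0,"roll": 0,"gripper": 1.5},
  {"tx": 0,"ty": 0.7,"tz": 0,"roll": 0,"gripper": 1.5},
  {"tx": 0,"ty": 0.7,"tz": 0,"roll": 0,"gripper": 1.5},
  {"tx": 0,"ty": 0.7,"tz": 0,"roll": 0,"gripper": 1.5},
  {"tx": 0,"ty": 0.3,"tz": 0,"roll": 0,"gripper": 1.5},
  {"tx": 0,"ty": 0,"tz": 0,"roll": 0,"gripper": 1.5},
])

```text
clock: 8.25
tcp_pos: [548.3, 324.4, 77.4]
ee_rot: [2.222, -2.221, -0.0]
wrist_force: [-0.3, 0.2, -2.3]
opening: 0.256
```

Run:
```python
from st import *
c=read_camera('wrist'); cv2.imwrite('pics/w7.png',c['img'])
```

```text
t 8.25 tcp [548.3 324.4  77.4] yawx -90.0 open 21.7 F [-0.3  0.2 -2.3] q6 2.05
```

View pics/w7.png

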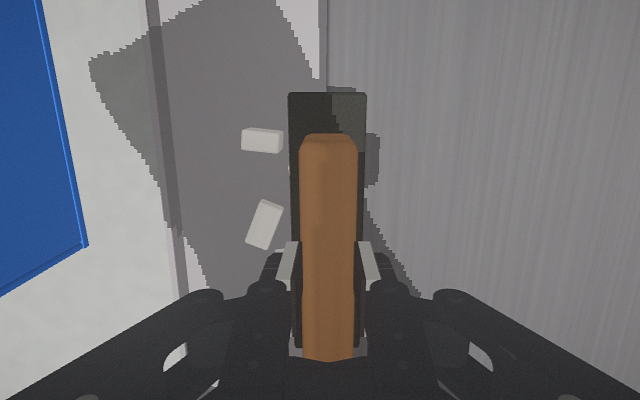

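apply_moves([
  {"tx": 0,"ty": 0,"tz": 2,"roll": 0,"gripper": 1.5},
  {"tx": 0,"ty": 0,"tz": 3,"roll": 0,"gripper": 1.5},
  {"tx": 0,"ty": -3,"tz": 1,"roll": 0,"gripper": 1.5},
  {"tx": 0,"ty": -3,"tz": 0,"roll": 0,"gripper": 1.5},
  {"tx": 0,"ty": -3,"tz": 0,"roll": 0,"gripper": 1.5},
  {"tx": 0,"ty": 0,"tz": 0,"roll": 0,"gripper": 1.5},
])

```text
clock: 8.9
tcp_pos: [548.6, 230.8, 137.7]
ee_rot: [2.218, -2.224, 0.001]
wrist_force: [-0.3, 0.3, -2.3]
opening: 0.255
```

Run:
```python
from st import *
c=read_camera('wrist'); cv2.imwrite('pics/w8.png',c['img'])
W=cloud(c)
for d in trace(c,'chip_1_mid'):
    m=d['mask']; print(round(d['confidence'],2),np.round(d['point']),np.nanmedian(W[m],0).round(1))
c=read_camera('top'); cv2.imwrite('pics/t8.png',cv2.resize(c['img'][140:260,150:320],None,fx=4,fy=4))
W=cloud(c)
for d in trace(c,'chip_1_mid'):
    m=d['mask']; print(round(d['confidence'],2),np.round(d['point']),np.nanmedian(W[m],0).round(1))
```

```text
t 8.9 tcp [548.6 230.8 137.7] yawx -90.2 open 21.6 F [-0.3  0.3 -2.3] q6 1.91
0.55 [178. 240.] [508.3 351.3  20.9]
0.65 [335. 233.] [ 420.  -150.8   30.9]
0.21 [303. 189.] [569.4 -35.    4.4]
```

View pics/w8.png

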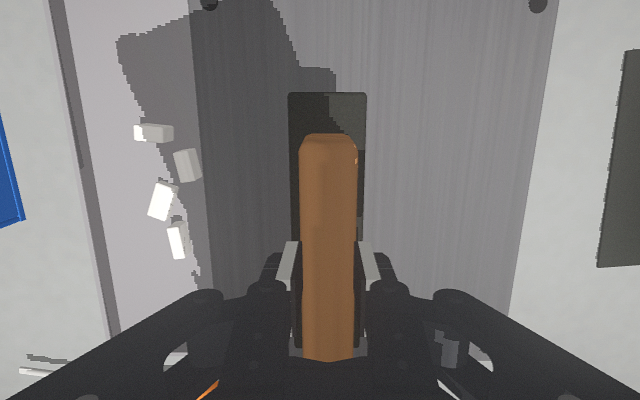

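View pics/t8.png

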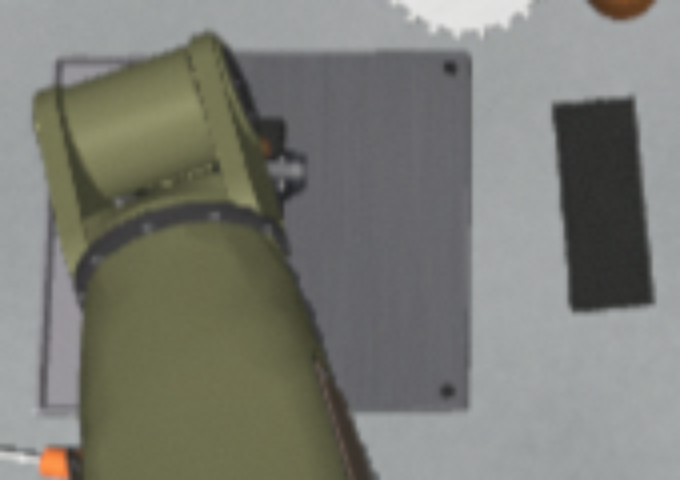

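All four chips show in the tray in the wrist view, at (153,132), (187,165), (162,202) and (178,240). I'll measure how far past the plate edge they lie.

Run:
```python
from st import *
c=read_camera('wrist'); W=cloud(c)
g=c['img'].astype(int)
for p in [(153,132),(187,165),(162,202),(178,240)]:
    q=W[p[1]-4:p[1]+5,p[0]-4:p[0]+5].reshape(-1,3); print(p,np.nanmedian(q,0).round(1))
for r in (165,240):
    print(r,[(u,W[r,u].round(0)[1:].tolist()) for u in range(165,225,5)])
```

```text
t 9.1 tcp [548.4 234.5 137.5] yawx -90.0 open 22.1 F [-0.3 -0.3 -2.6] q6 1.91
(153, 132) [594.6 363.   24. ]
(187, 165) [569.7 341.4  21.9]
(162, 202) [538.2 367.8  13.9]
(178, 240) [508.6 355.   21.8]
165 [(165, [367.0, 3.0]), (170, [362.0, 5.0]), (175, [358.0, 5.0]), (180, [354.0, 4.0]), (185, [343.0, 22.0]), (190, [339.0, 22.0]), (195, [335.0, 22.0]), (200, [335.0, 14.0]), (205, [334.0, 3.0]), (210, [323.0, 25.0]), (215, [319.0, 25.0]), (220, [315.0, 26.0])]
240 [(165, [375.0, 3.0]), (170, [370.0, 4.0]), (175, [358.0, 22.0]), (180, [353.0, 23.0]), (185, [350.0, 21.0]), (190, [349.0, 13.0]), (195, [349.0, 3.0]), (200, [345.0, 3.0]), (205, [340.0, 5.0]), (210, [335.0, 6.0]), (215, [324.0, 24.0]), (220, [320.0, 25.0])]
```

apply_moves([
  {"tx": 0.2,"ty": -3,"tz": 0,"roll": 1,"gripper": 1.5},
  {"tx": 0.2,"ty": -3,"tz": 0,"roll": 1,"gripper": 1.5},
  {"tx": 0.2,"ty": -3,"tz": 0,"roll": 1,"gripper": 1.5},
  {"tx": 0.2,"ty": -3,"tz": 0,"roll": 1,"gripper": 1.5},
  {"tx": 0.2,"ty": -3,"tz": 0,"roll": 0,"gripper": 1.5},
  {"tx": 0.2,"ty": -3,"tz": 0,"roll": 0,"gripper": 1.5},
  {"tx": 0.2,"ty": -3,"tz": 0,"roll": 0,"gripper": 1.5},
  {"tx": 0.2,"ty": -3,"tz": 0,"roll": 0,"gripper": 1.5},
  {"tx": 0.3,"ty": -3,"tz": 0,"roll": 0,"gripper": 1.5},
  {"tx": 0,"ty": 0,"tz": -2,"roll": 0,"gripper": 1.5},
  {"tx": 0,"ty": 0,"tz": -3,"roll": 0,"gripper": 1.5},
  {"tx": 0,"ty": 0,"tz": -1.5,"roll": 0,"gripper": 1.5},
])

```text
clock: 10.35
tcp_pos: [566.6, -35.4, 70.2]
ee_rot: [2.297, -2.141, -0.003]
wrist_force: [-0.3, -0.8, -1.6]
opening: 0.258
```

apply_moves([
  {"tx": 0,"ty": 0,"tz": -1,"roll": 0,"gripper": 1.5},
  {"tx": 0,"ty": 0,"tz": -0.6,"roll": 0,"gripper": 1.5},
  {"tx": 0,"ty": 0,"tz": -0.2,"roll": 0,"gripper": 1.5},
  {"tx": 0,"ty": 0,"tz": 0,"roll": 0,"gripper": 1.5},
  {"tx": 0,"ty": 0,"tz": 0,"roll": 0,"gripper": 1.5},
])

```text
clock: 10.85
tcp_pos: [567.8, -36.0, 55.2]
ee_rot: [-2.297, 2.142, -0.002]
wrist_force: [0.8, 0.1, -2.4]
opening: 0.254
```

```bash
python3 st.py
```

```text
t 10.85 tcp [567.8 -36.   55.2] yawx -86.0 open 21.6 F [ 0.8  0.1 -2.4] q6 1.37
```

apply_moves([
  {"tx": 0,"ty": 0,"tz": -0.15,"roll": 0,"gripper": 1.5},
  {"tx": 0,"ty": 0,"tz": 0,"roll": 0,"gripper": 1.5},
  {"tx": 0,"ty": 0,"tz": 0,"roll": 0,"gripper": 4},
  {"tx": 0,"ty": 0,"tz": 0,"roll": 0,"gripper": 8.5},
  {"tx": 0,"ty": 0,"tz": 0,"roll": 0,"gripper": 8.5},
  {"tx": 0,"ty": 0,"tz": 0,"roll": 0,"gripper": 8.5},
  {"tx": 0,"ty": 0,"tz": 2,"roll": 0,"gripper": 8.5},
  {"tx": 0,"ty": 0,"tz": 4,"roll": 0,"gripper": 8.5},
  {"tx": 0,"ty": 0,"tz": 4,"roll": 0,"gripper": 8.5},
  {"tx": 0,"ty": 0,"tz": 4,"roll": 0,"gripper": 8.5},
  {"tx": -4,"ty": 0,"tz": 4,"roll": 0,"gripper": 8.5},
  {"tx": 0,"ty": 0,"tz": 0,"roll": 0,"gripper": 8.5},
])

```text
clock: 12.05
tcp_pos: [531.5, -36.1, 233.6]
ee_rot: [-2.295, 2.139, -0.01]
wrist_force: [0.2, 0.1, -0.6]
opening: 0.994
```

Run:
```python
from st import *
c=read_camera('wrist'); cv2.imwrite('pics/w9.png',c['img'])
W=cloud(c); z=W[...,2]; x,y=W[...,0],W[...,1]
S=(abs(x-568)<120)&(abs(y+35)<50)
m=S&(z>55)&(z<75); Q=W[m][:,:2].astype(np.float32); print(m.sum(),np.median(z[m]),cv2.minAreaRect(Q))
```

```text
t 12.05 tcp [531.5 -36.1 233.6] yawx -86.0 open 84.5 F [ 0.2  0.1 -0.6] q6 1.36
3227 65.44124728916304 ((565.9449462890625, -35.30095291137695), (109.27732849121094, 23.825275421142578), 3.537383556365967)
```

View pics/w9.png

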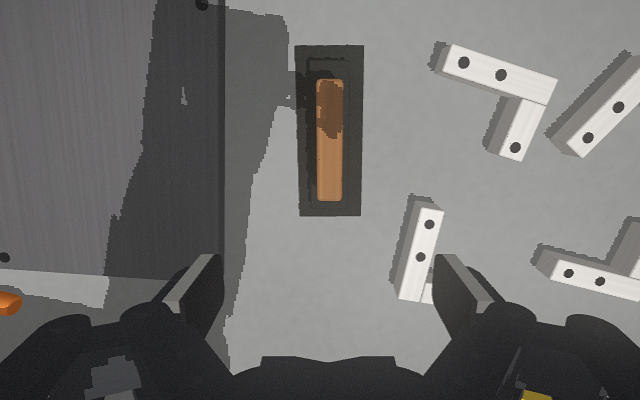

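```bash
cat > fit.py <<'E'
from h import *
from scipy.optimize import minimize
from scipy.spatial import cKDTree
def tmpl():
    g=np.arange(-70,70,2.0); X,Y=np.meshgrid(g,g)
    ins=((abs(X)<=55)&(Y>=16)&(Y<=42))|((X>=-55)&(X<=-29)&(abs(Y)<=42))
    return np.c_[X[ins],Y[ins]]
T=tmpl()
def sd(P): # distance outside L
    def box(P,x0,x1,y0,y1):
        dx=np.maximum(np.maximum(x0-P[:,0],P[:,0]-x1),0);dy=np.maximum(np.maximum(y0-P[:,1],P[:,1]-y1),0)
        return np.hypot(dx,dy)
    return np.minimum(box(P,-55,55,16,42),box(P,-55,-29,-42,42))
def fitL(Q):
    """Q: Nx2 top-face points. returns (cost, x,y,yaw_deg of long leg, mirrored)"""
    best=None; tree=cKDTree(Q); c0=Q.mean(0)
    for mir in (1,-1):
        def cost(p):
            c,s=np.cos(p[2]),np.sin(p[2]); d=Q-p[:2]
            L=np.c_[d[:,0]*c+d[:,1]*s,(-d[:,0]*s+d[:,1]*c)*mir]
            a=np.minimum(sd(L),15)
            t=T*[1,mir]; w=np.c_[t[:,0]*c-t[:,1]*s,t[:,0]*s+t[:,1]*c]+p[:2]
            b=np.minimum(tree.query(w)[0],15)
            return (a**2).mean()+(np.maximum(b-1.5,0)**2).mean()
        for y0 in np.arange(0,2*np.pi,np.pi/6):
            com=np.array([-14.5,14.5*mir]); c,s=np.cos(y0),np.sin(y0)
            p0=c0-[com[0]*c-com[1]*s,com[0]*s+com[1]*c]
            k=cost([*p0,y0])
            if best is None or k<best[0]+40:
                r=minimize(cost,[*p0,y0],method='Nelder-Mead',options=dict(initial_simplex=np.array([[*p0,y0],[p0[0]+8,p0[1],y0],[p0[0],p0[1]+8,y0],[*p0,y0+.2]]),maxiter=150,xatol=.1,fatol=.02))
                if best is None or r.fun<best[0]: best=(r.fun,r.x[0],r.x[1],np.degrees(r.x[2])%360,mir)
    return best
def brackets(c,zlo=26,zhi=36,roi=(300,760,-560,30),minpx=120):
    W=cloud(c); im=c['img'].astype(int); x,y,z=W[...,0],W[...,1],W[...,2]
    m=(z>zlo)&(z<zhi)&(x>roi[0])&(x<roi[1])&(y>roi[2])&(y<roi[3])&(im.max(2)-im.min(2)<45)&(im.max(2)>110)
    m=m.astype(np.uint8); n,l,s,ce=cv2.connectedComponentsWithStats(m,connectivity=4); out=[]
    for i in range(1,n):
        if s[i,4]<minpx: continue
        Q=W[l==i][:,:2]; Q=Q[~np.isnan(Q[:,0])]
        if len(Q)>1500: Q=Q[::len(Q)//1500]
        f=fitL(Q); out.append((ce[i].round(),s[i,4],f)); print(ce[i].round(),s[i,4],'cost %.1f xy %.1f %.1f yaw %.1f %s'%(f[0],f[1],f[2],f[3],'OK' if f[4]==1 else 'MIRR'), 'z %.1f'%np.nanmedian(z[l==i]))
        def w(a,b):
            c_,s_=np.cos(np.radians(f[3])),np.sin(np.radians(f[3])); b*=f[4]; return np.round([f[1]+a*c_-b*s_,f[2]+a*s_+b*c_],1)
        print('   shortend',w(-42,-29),'longgrip',w(-10,29),'corner',w(-42,29),'longend',w(45,29))
    return out
E
python3 - <<'E'
from fit import *
c=read_camera('top'); brackets(c)
print('wrist'); c=read_camera('wrist'); brackets(c,minpx=2500)
E
```

```text
[389. 171.] 354 cost 0.3 xy 601.4 -336.5 yaw 144.6 MIRR z 31.3
   shortend [ 618.8 -384.5] longgrip [ 626.4 -318.7] corner [ 652.5 -337.2] longend [ 581.6 -286.8]
[350. 172.] 358 cost 0.2 xy 610.9 -187.1 yaw 77.4 MIRR z 31.4
   shortend [ 573.4 -221.7] longgrip [ 637.  -203.2] corner [ 630.  -234.4] longend [ 649.  -149.5]
[338. 229.] 383 cost 0.2 xy 445.6 -172.1 yaw 353.9 OK z 31.3
   shortend [ 400.8 -196.5] longgrip [ 438.8 -142.2] corner [ 406.9 -138.8] longend [ 493.5 -148. ]
[401. 224.] 383 cost 0.2 xy 461.3 -351.0 yaw 78.9 OK z 31.0
   shortend [ 481.7 -397.8] longgrip [ 431.  -355.2] corner [ 424.8 -386.6] longend [ 441.6 -301.3]
wrist
[509.  91.] 4797 cost 0.1 xy 608.6 -185.8 yaw 76.6 MIRR z 29.4
   shortend [ 570.7 -220. ] longgrip [ 634.5 -202.3] corner [ 627.1 -233.4] longend [ 647.2 -148.7]
```

apply_moves([
  {"tx": 0.7,"ty": -3.6,"tz": 0,"roll": -6,"gripper": 8.5},
  {"tx": 0.7,"ty": -3.6,"tz": 0,"roll": -6,"gripper": 5.5},
  {"tx": 0.7,"ty": -3.6,"tz": 0,"roll": -5,"gripper": 5.5},
  {"tx": 0.7,"ty": -3.6,"tz": 0,"roll": 0,"gripper": 5.5},
  {"tx": 0.7,"ty": -3.9,"tz": 0,"roll": 0,"gripper": 5.5},
  {"tx": 0,"ty": 0,"tz": -4,"roll": 0,"gripper": 5.5},
  {"tx": 0,"ty": 0,"tz": -4,"roll": 0,"gripper": 5.5},
  {"tx": 0,"ty": 0,"tz": -4,"roll": 0,"gripper": 5.5},
  {"tx": 0,"ty": 0,"tz": 0,"roll": 0,"gripper": 5.5},
  {"tx": 0,"ty": 0,"tz": 0,"roll": 0,"gripper": 5.5},
], squeeze=20)

```text
clock: 13.2
tcp_pos: [567.1, -219.0, 108.0]
ee_rot: [1.955, -2.458, -0.003]
wrist_force: [-0.1, -1.6, -0.4]
opening: 0.642
```

Run:
```python
from st import *
from fit import *
c=read_camera('wrist'); cv2.imwrite('pics/w10.png',c['img']); brackets(c,minpx=2500)
```

```text
t 13.2 tcp [ 567.1 -219.   108. ] yawx -103.0 open 54.5 F [-0.1 -1.6 -0.4] q6 1.37
[493.  80.] 11410 cost 0.1 xy 598.7 -336.5 yaw 144.8 MIRR z 29.5
   shortend [ 616.3 -384.5] longgrip [ 623.6 -318.6] corner [ 649.7 -337.1] longend [ 578.7 -286.9]
[286. 129.] 9943 cost 0.1 xy 609.0 -187.8 yaw 77.3 MIRR z 29.7
   shortend [ 571.5 -222.4] longgrip [ 635.1 -204. ] corner [ 628.  -235.2] longend [ 647.2 -150.3]
[594. 296.] 3387 cost 57.1 xy 448.8 -419.0 yaw 183.2 MIRR z 29.3
   shortend [ 492.3 -445.7] longgrip [ 457.2 -389.5] corner [ 489.1 -387.7] longend [ 402.3 -392.6]
```

View pics/w10.png

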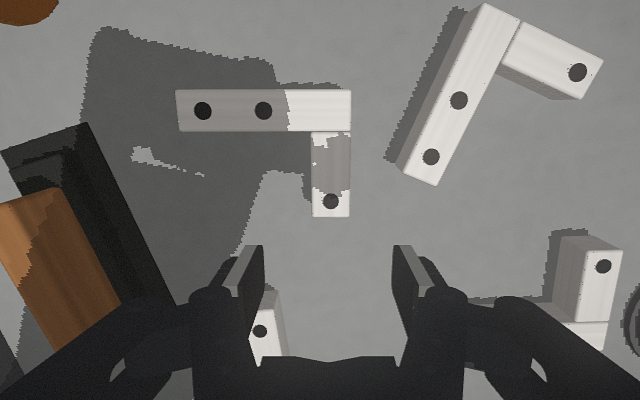

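apply_moves([
  {"tx": 0,"ty": -0.2,"tz": -3,"roll": 0,"gripper": 5.5},
  {"tx": 0,"ty": 0,"tz": -3,"roll": 0,"gripper": 5.5},
  {"tx": 0,"ty": 0,"tz": -2.2,"roll": 0,"gripper": 5.5},
  {"tx": 0,"ty": 0,"tz": 0,"roll": 0,"gripper": 5.5},
  {"tx": 0,"ty": 0,"tz": 0,"roll": 0,"gripper": 2.4},
  {"tx": 0,"ty": 0,"tz": 0,"roll": 0,"gripper": 2.4},
  {"tx": 0,"ty": 0,"tz": 0,"roll": 0,"gripper": 2.4},
  {"tx": 0,"ty": 0,"tz": 0,"roll": 0,"gripper": 2.4},
  {"tx": 0,"ty": 0,"tz": 0,"roll": 0,"gripper": 2.4},
], squeeze=20)

```text
clock: 14.15
tcp_pos: [567.2, -221.1, 26.9]
ee_rot: [-1.956, 2.458, -0.001]
wrist_force: [-0.2, -0.3, 0.9]
opening: 0.281
```

apply_moves([
  {"tx": 0.1,"ty": 0,"tz": 1,"roll": 0,"gripper": 2.4},
  {"tx": 0.2,"ty": 0,"tz": 1,"roll": 0,"gripper": 2.4},
  {"tx": 0.5,"ty": 0,"tz": 1,"roll": 0,"gripper": 2.4},
  {"tx": 0,"ty": 0,"tz": 0,"roll": 0,"gripper": 2.4},
  {"tx": 0,"ty": 0,"tz": 0,"roll": 0,"gripper": 2.4},
], squeeze=20)

```text
clock: 14.65
tcp_pos: [575.2, -221.0, 56.6]
ee_rot: [-1.956, 2.458, -0.001]
wrist_force: [-0.4, -0.4, -0.3]
opening: 0.281
```

Run:
```python
from st import *
c=read_camera('wrist'); cv2.imwrite('pics/w11.png',c['img'])
W=cloud(c)
c=read_camera('scene'); cv2.imwrite('pics/s11.png',cv2.resize(c['img'][90:290,180:400],None,fx=3,fy=3))
```

```text
t 14.65 tcp [ 575.2 -221.    56.6] yawx -103.0 open 23.9 F [-0.4 -0.4 -0.3] q6 1.37
```

View pics/w11.png

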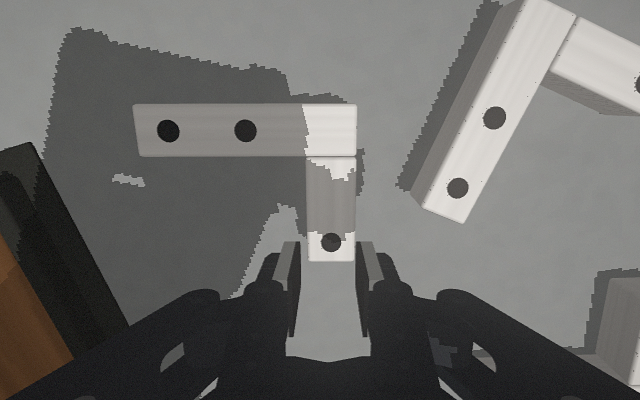

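View pics/s11.png

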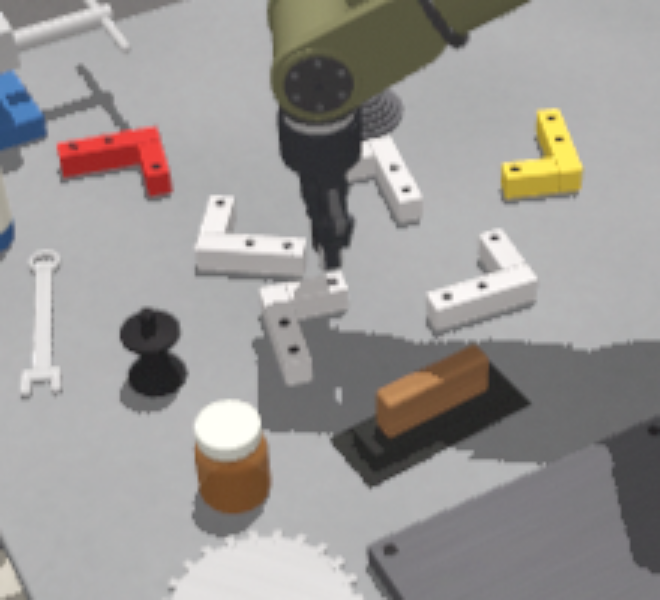

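apply_moves([
  {"tx": 0,"ty": 0,"tz": 0,"roll": 0,"gripper": 5.5},
  {"tx": -0.7,"ty": 0,"tz": 0,"roll": 0,"gripper": 5.5},
  {"tx": 0,"ty": 0,"tz": -1,"roll": 0,"gripper": 5.5},
  {"tx": 0,"ty": 0,"tz": -2,"roll": 0,"gripper": 5.5},
  {"tx": 0,"ty": 0,"tz": 0,"roll": 0,"gripper": 5.5},
  {"tx": 0,"ty": 0,"tz": 0,"roll": 0,"gripper": 1},
  {"tx": 0,"ty": 0,"tz": 0,"roll": 0,"gripper": 1},
  {"tx": 0,"ty": 0,"tz": 0,"roll": 0,"gripper": 1},
  {"tx": 0,"ty": 0,"tz": 0,"roll": 0,"gripper": 1},
  {"tx": 0,"ty": 0,"tz": 0,"roll": 0,"gripper": 1},
  {"tx": 0,"ty": 0,"tz": 0,"roll": 0,"gripper": 1},
], squeeze=20)

```text
clock: 15.85
tcp_pos: [568.1, -221.0, 26.5]
ee_rot: [-1.956, 2.458, -0.0]
wrist_force: [0.1, 0.3, 0.3]
opening: 0.115
```

apply_moves([
  {"tx": 0.1,"ty": 0,"tz": 1,"roll": 0,"gripper": 1},
  {"tx": 0.2,"ty": 0,"tz": 1,"roll": 0,"gripper": 1},
  {"tx": 0.5,"ty": 0,"tz": 1,"roll": 0,"gripper": 1},
  {"tx": 0,"ty": 0,"tz": 0,"roll": 0,"gripper": 1},
  {"tx": 0,"ty": 0,"tz": 0,"roll": 0,"gripper": 1},
], squeeze=20)

```text
clock: 16.35
tcp_pos: [576.2, -221.0, 56.6]
ee_rot: [-1.956, 2.458, -0.001]
wrist_force: [-0.4, 0.0, -0.3]
opening: 0.116
```

Run:
```python
from st import *
c=read_camera('wrist'); cv2.imwrite('pics/w12.png',c['img'])
c=read_camera('scene'); cv2.imwrite('pics/s12.png',cv2.resize(c['img'][90:290,180:400],None,fx=3,fy=3))
```

```text
t 16.35 tcp [ 576.2 -221.    56.6] yawx -103.0 open 9.9 F [-0.4  0.  -0.3] q6 1.37
```

View pics/w12.png

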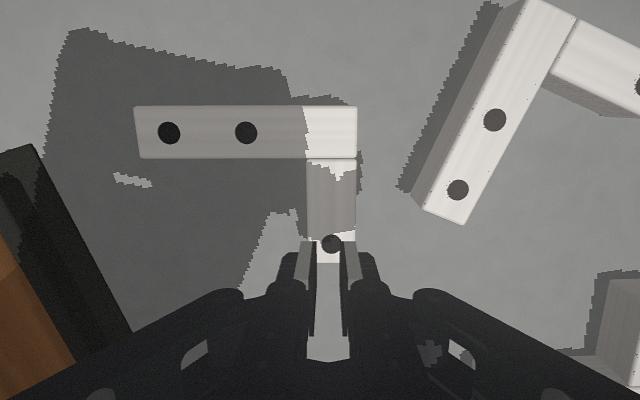

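View pics/s12.png

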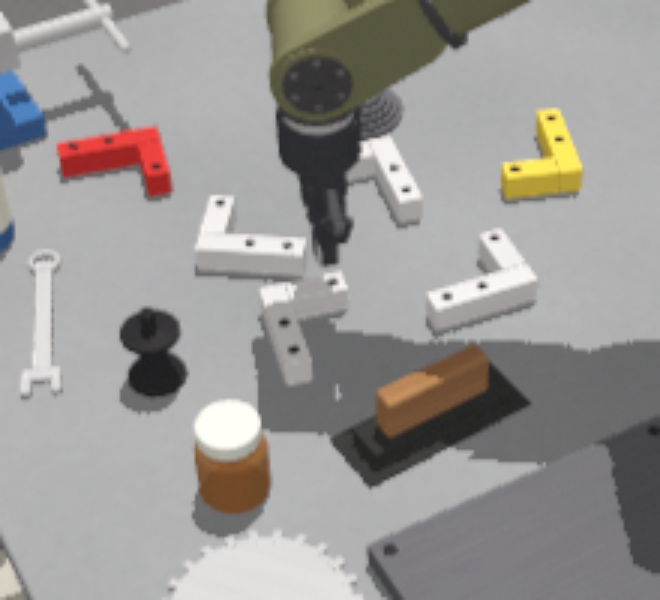

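Run:
```python
from st import *
from fit import *
c=read_camera('wrist'); brackets(c,minpx=2500)
o=get_obs(); t=o['tcp_pos']
for z in (56.6,39,30,0): print(z,np.round(proj(c,[t[0],t[1],z])))
print('cam centre',(-np.array(c['R']).T@np.array(c['t'])).round(1))
c=read_camera('top'); brackets(c,minpx=100)
for n in ('wrist',):
    c=read_camera(n); W=cloud(c)
    print('leg end', [ (r,W[r,331].round(0).tolist()) for r in range(235,300,5)])
```

```text
t 16.45 tcp [ 575.8 -220.9   55.9] yawx -103.0 open 9.7 F [0.1 0.3 0.2] q6 1.37
[531.  92.] 17187 cost 3.2 xy 598.4 -332.1 yaw 147.1 MIRR z 29.5
   shortend [ 617.9 -379.2] longgrip [ 622.5 -313.2] corner [ 649.4 -330.5] longend [ 576.3 -283.3]
[272. 150.] 15252 cost 0.6 xy 610.0 -186.4 yaw 77.4 MIRR z 29.7
   shortend [ 572.5 -221.1] longgrip [ 636.1 -202.5] corner [ 629.1 -233.8] longend [ 648.1 -148.9]
56.6 [327. 255.]
39 [327. 241.]
30 [327. 234.]
0 [327. 216.]
cam centre [ 641.5 -236.5  205. ]
[401. 170.] 123 cost 85.4 xy 657.5 -381.9 yaw 34.2 OK z 30.9
   shortend [ 639.  -429.5] longgrip [ 632.9 -363.5] corner [ 606.4 -381.5] longend [ 678.4 -332.6]
[401. 224.] 383 cost 0.2 xy 461.4 -351.4 yaw 78.7 OK z 31.2
   shortend [ 481.6 -398.2] longgrip [ 431.  -355.5] corner [ 424.7 -386.9] longend [ 441.7 -301.6]
leg end [(235, [575.0, -223.0, 30.0]), (240, [572.0, -222.0, 30.0]), (245, [570.0, -222.0, 31.0]), (250, [566.0, -221.0, 29.0]), (255, [564.0, -220.0, 30.0]), (260, [561.0, -220.0, 30.0]), (265, [543.0, -216.0, -1.0]), (270, [540.0, -215.0, 0.0]), (275, [537.0, -214.0, 0.0]), (280, [533.0, -213.0, -0.0]), (285, [529.0, -213.0, -1.0]), (290, [526.0, -212.0, -0.0]), (295, [523.0, -211.0, 1.0])]
```

Run:
```python
from st import *
c=read_camera('wrist'); W=cloud(c)
for u in (303,308,314,345,350,356):
    print(u,[(r,W[r,u].round(0).tolist()) for r in range(236,300,9)])
```

```text
t 16.6 tcp [ 575.7 -220.9   55.9] yawx -103.0 open 9.8 F [ 0.2 -0.3  0. ] q6 1.37
303 [(236, [567.0, -203.0, -0.0]), (245, [589.0, -214.0, 71.0]), (254, [589.0, -214.0, 80.0]), (263, [588.0, -215.0, 87.0]), (272, [588.0, -215.0, 94.0]), (281, [588.0, -216.0, 100.0]), (290, [589.0, -217.0, 108.0]), (299, [589.0, -217.0, 114.0])]
308 [(236, [577.0, -211.0, 29.0]), (245, [588.0, -216.0, 71.0]), (254, [588.0, -216.0, 80.0]), (263, [588.0, -217.0, 88.0]), (272, [588.0, -217.0, 94.0]), (281, [587.0, -217.0, 99.0]), (290, [584.0, -216.0, 100.0]), (299, [581.0, -216.0, 100.0])]
314 [(236, [576.0, -214.0, 30.0]), (245, [588.0, -218.0, 72.0]), (254, [587.0, -218.0, 79.0]), (263, [586.0, -218.0, 85.0]), (272, [584.0, -218.0, 87.0]), (281, [581.0, -217.0, 89.0]), (290, [577.0, -216.0, 88.0]), (299, [574.0, -216.0, 89.0])]
345 [(236, [572.0, -230.0, 30.0]), (245, [585.0, -231.0, 72.0]), (254, [585.0, -230.0, 79.0]), (263, [585.0, -230.0, 88.0]), (272, [585.0, -230.0, 95.0]), (281, [584.0, -229.0, 99.0]), (290, [582.0, -228.0, 100.0]), (299, [578.0, -228.0, 100.0])]
350 [(236, [572.0, -232.0, 29.0]), (245, [584.0, -233.0, 70.0]), (254, [584.0, -232.0, 79.0]), (263, [585.0, -232.0, 88.0]), (272, [584.0, -231.0, 93.0]), (281, [584.0, -231.0, 100.0]), (290, [586.0, -231.0, 108.0]), (299, [583.0, -230.0, 108.0])]
356 [(236, [559.0, -235.0, -1.0]), (245, [553.0, -234.0, -1.0]), (254, [584.0, -234.0, 79.0]), (263, [585.0, -234.0, 88.0]), (272, [585.0, -233.0, 95.0]), (281, [585.0, -233.0, 103.0]), (290, [586.0, -232.0, 109.0]), (299, [586.0, -232.0, 114.0])]
```

Run:
```python
from st import *
t=get_obs()['tcp_pos']
c=read_camera('scene'); W=cloud(c)
im=cv2.resize(c['img'],None,fx=6,fy=6,interpolation=cv2.INTER_CUBIC)
for dz,col in ((-17,(0,0,255)),(0,(0,255,0)),(11,(255,0,0))):
    p=proj(c,[t[0],t[1],t[2]+dz]); print(dz,np.round(p)); cv2.circle(im,(int(p[0]*6+3),int(p[1]*6+3)),4,col,-1)
p=proj(c,t); u,v=int(p[0]*6),int(p[1]*6)
cv2.imwrite('pics/s13.png',im[v-350:v+250,u-350:u+350])
```

```text
t 16.65 tcp [ 575.8 -221.    56. ] yawx -103.0 open 9.9 F [-0.2  0.6  0.3] q6 1.37
-17 [288. 183.]
0 [288. 178.]
11 [288. 175.]
```

View pics/s13.png

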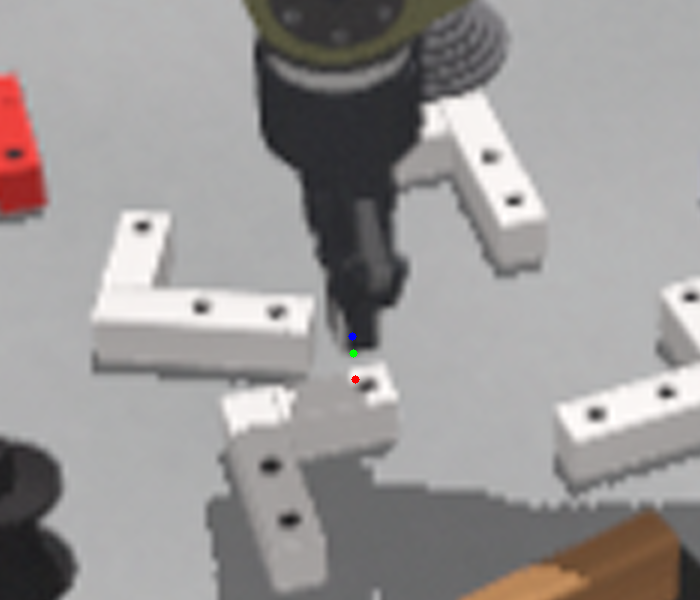

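apply_moves([
  {"tx": -0.8,"ty": 0,"tz": -1.5,"roll": 0,"gripper": 1},
  {"tx": 0,"ty": 0,"tz": -1.5,"roll": 0,"gripper": 1},
  {"tx": 0,"ty": 0,"tz": -0.3,"roll": 0,"gripper": 1},
  {"tx": 0,"ty": 0,"tz": 0,"roll": 0,"gripper": 1},
])

```text
clock: 17.1
tcp_pos: [567.8, -221.1, 23.5]
ee_rot: [1.955, -2.458, -0.001]
wrist_force: [-8.6, 1.0, 12.3]
opening: 0.116
```

apply_moves([
  {"tx": 0,"ty": 0,"tz": -0.2,"roll": 0,"gripper": 1},
  {"tx": 0,"ty": 0,"tz": 0,"roll": 0,"gripper": 1},
])

```text
clock: 17.3
tcp_pos: [567.9, -221.1, 23.4]
ee_rot: [1.956, -2.458, -0.001]
wrist_force: [-17.9, 4.8, 32.5]
opening: 0.111
```

apply_moves([
  {"tx": 0,"ty": 0,"tz": -0.2,"roll": 0,"gripper": 1},
  {"tx": 0,"ty": 0,"tz": 0,"roll": 0,"gripper": 1},
])

```text
clock: 17.5
tcp_pos: [568.0, -221.2, 23.3]
ee_rot: [1.956, -2.458, -0.0]
wrist_force: [-29.7, 10.0, 54.7]
opening: 0.115
```

apply_moves([
  {"tx": 0,"ty": 0,"tz": -0.2,"roll": 0,"gripper": 1},
  {"tx": 0,"ty": 0,"tz": 0,"roll": 0,"gripper": 1},
])

```text
clock: 17.7
tcp_pos: [568.1, -221.2, 23.2]
ee_rot: [1.956, -2.458, 0.0]
wrist_force: [-40.3, 14.2, 76.6]
opening: 0.116
```

apply_moves([
  {"tx": 0,"ty": 0,"tz": 2,"roll": 0,"gripper": 1},
  {"tx": 0,"ty": 0,"tz": 1.5,"roll": 0,"gripper": 5.5},
  {"tx": 0,"ty": 0,"tz": 0,"roll": 0,"gripper": 5.5},
  {"tx": 0,"ty": 0,"tz": 0,"roll": 0,"gripper": 5.5},
])

```text
clock: 18.1
tcp_pos: [567.9, -220.9, 51.6]
ee_rot: [1.956, -2.458, -0.001]
wrist_force: [-1.2, -0.1, -1.3]
opening: 0.625
```

Run:
```python
from st import *
from fit import *
c=read_camera('wrist'); brackets(c,minpx=2500); W=cloud(c); cv2.imwrite('pics/w14.png',c['img'])
t=get_obs()['tcp_pos']
m=(W[...,2]>t[2]-20)&(W[...,2]<t[2]+60); m[:200]=0
for s in (1,-1):
    q=W[m&((W[...,1]-t[1])*s>0)]; i=np.argsort(q[:,2])[:40]; print('lowest finger pts',q[i].mean(0).round(1))
```

```text
t 18.1 tcp [ 567.9 -220.9   51.6] yawx -103.0 open 53.1 F [-1.2 -0.1 -1.3] q6 1.37
[531.  81.] 16994 cost 4.9 xy 597.3 -331.1 yaw 149.0 MIRR z 29.5
   shortend [ 618.4 -377.6] longgrip [ 620.8 -311.4] corner [ 648.3 -327.9] longend [ 573.7 -283.1]
[269. 139.] 17035 cost 0.1 xy 608.9 -187.2 yaw 77.3 MIRR z 29.7
   shortend [ 571.3 -221.8] longgrip [ 635.  -203.3] corner [ 627.9 -234.5] longend [ 647.1 -149.7]
lowest finger pts [562.8 -81.8  31.2]
lowest finger pts [ 570.3 -239.6   44.5]
```

Run:
```python
from st import *
c=read_camera('wrist'); W=cloud(c); im=c['img']; t=get_obs()['tcp_pos']
z=W[...,2]; m=(z>35)&(z<75)&(np.abs(W[...,0]-t[0])<40)&(np.abs(W[...,1]-t[1])<80)
o=im.copy(); 
for lo,hi,col in ((35,50,(0,0,255)),(50,60,(0,255,0)),(60,75,(255,0,0))): o[m&(z>lo)&(z<=hi)]=col
cv2.imwrite('pics/w15.png',np.vstack([o[180:400],im[180:400]]))
```

```text
t 18.15 tcp [ 567.7 -220.8   51.1] yawx -103.0 open 54.6 F [ 0.8  0.8 -0.6] q6 1.37
```

View pics/w15.png

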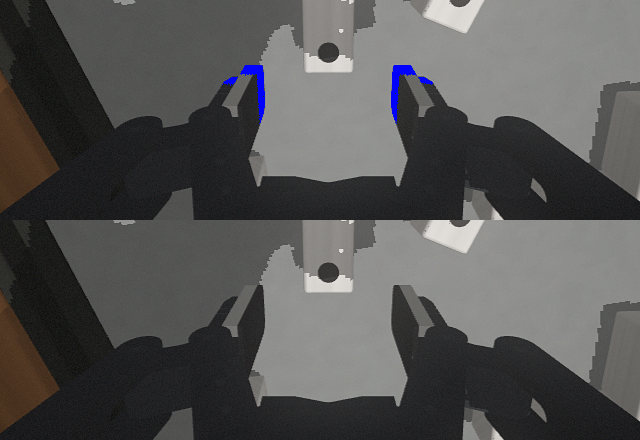

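apply_moves([
  {"tx": 0,"ty": 0,"tz": -2,"roll": 0,"gripper": 5.5},
  {"tx": 0,"ty": 0,"tz": -2.5,"roll": 0,"gripper": 5.5},
  {"tx": 0,"ty": 0,"tz": 0,"roll": 0,"gripper": 5.5},
  {"tx": 0,"ty": 0,"tz": 0,"roll": 0,"gripper": 1.5},
  {"tx": 0,"ty": 0,"tz": 0,"roll": 0,"gripper": 1.5},
  {"tx": 0,"ty": 0,"tz": 0,"roll": 0,"gripper": 1.5},
  {"tx": 0,"ty": 0,"tz": 0,"roll": 0,"gripper": 1.5},
  {"tx": 0,"ty": 0,"tz": 0,"roll": 0,"gripper": 1.5},
], squeeze=20)

```text
clock: 19.0
tcp_pos: [568.5, -221.2, 8.4]
ee_rot: [-1.955, 2.458, -0.002]
wrist_force: [-1.1, 0.7, 7.0]
opening: 0.301
```

```bash
python3 st.py
```

```text
t 19.0 tcp [ 568.5 -221.2    8.4] yawx -103.0 open 25.6 F [-1.1  0.7  7. ] q6 1.37
```

apply_moves([
  {"tx": 0,"ty": 0,"tz": 1,"roll": 0,"gripper": 1.5},
  {"tx": 0.1,"ty": 0,"tz": 1,"roll": 0,"gripper": 1.5},
  {"tx": 0.3,"ty": -0.1,"tz": 1,"roll": 0,"gripper": 1.5},
  {"tx": 0,"ty": 0,"tz": 0,"roll": 0,"gripper": 1.5},
])

```text
clock: 19.4
tcp_pos: [573.1, -222.4, 39.3]
ee_rot: [-1.955, 2.457, -0.004]
wrist_force: [-0.2, 1.0, -3.4]
opening: 0.298
```

```bash
cat > look.py <<'E'
import sys
from st import *
n=sys.argv[1]; t=get_obs()['tcp_pos']
c=read_camera('wrist'); cv2.imwrite(f'pics/w{n}.png',c['img'])
d=read_camera('scene'); p=proj(d,t); im=cv2.resize(d['img'],None,fx=4,fy=4,interpolation=cv2.INTER_CUBIC)
u=int(np.clip(p[0]*4,320,2560-320)); v=int(np.clip(p[1]*4,220,1380)); a=im[v-220:v+220,u-320:u+320]
cv2.imwrite(f'pics/v{n}.png',np.hstack([a[:,:],cv2.resize(c['img'],(704,440))])[:, :] if False else np.hstack([cv2.resize(a,(400,275)),cv2.resize(c['img'],(400,250)).__class__(shape=(0,)) if False else cv2.resize(c['img'],(400,275))]))
E
python3 look.py 16
```

```text
t 19.4 tcp [ 573.1 -222.4   39.3] yawx -103.0 open 25.3 F [-0.2  1.  -3.4] q6 1.37
```

View pics/v16.png

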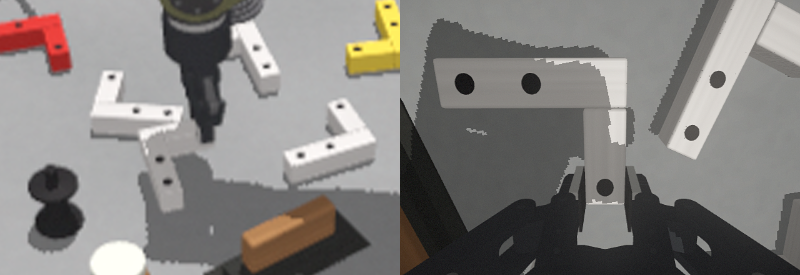

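```bash
cat > tilt.py <<'E'
from st import *
c=read_camera('wrist'); W=cloud(c); im=c['img'].astype(int); t=get_obs()['tcp_pos']
for (u,v) in [(510,95),(600,95),(480,95),(605,140),(605,170)]:
    u=int((u-400)*1.6); v=int(v*400/275); print((u,v),np.nanmedian(W[v-3:v+4,u-3:u+4].reshape(-1,3),0).round(1))
E
python3 tilt.py
```

```text
t 19.5 tcp [ 572.1 -222.    37.5] yawx -103.0 open 25.4 F [-0.2 -0.3 -2.4] q6 1.37
(176, 138) [ 637.9 -181.1   58.1]
(320, 138) [ 626.3 -232.    58.2]
(128, 138) [ 641.8 -164.3   58.1]
(328, 203) [ 601.8 -229.3   58.5]
(328, 247) [ 584.5 -225.4   58.7]
```

apply_moves([
  {"tx": 0,"ty": 0,"tz": 0,"roll": 0,"gripper": 2.4},
  {"tx": 0,"ty": 0,"tz": 0,"roll": 0,"gripper": 2.4},
  {"tx": 0,"ty": 0,"tz": 0,"roll": 0,"gripper": 2.45},
  {"tx": 0,"ty": 0,"tz": 0,"roll": 0,"gripper": 2.45},
])

```text
clock: 19.95
tcp_pos: [571.9, -222.0, 37.2]
ee_rot: [1.956, -2.458, -0.0]
wrist_force: [0.8, -0.7, -3.3]
opening: 0.302
```

```bash
python3 tilt.py
```

```text
t 19.95 tcp [ 571.9 -222.    37.2] yawx -103.0 open 25.7 F [ 0.8 -0.7 -3.3] q6 1.37
(176, 138) [ 637.8 -180.9   57.7]
(320, 138) [ 626.  -231.9   57.8]
(128, 138) [ 641.6 -164.3   58.1]
(328, 203) [ 601.7 -229.3   58.2]
(328, 247) [ 584.5 -225.4   58.3]
```

apply_moves([
  {"tx": 0,"ty": 0,"tz": 0,"roll": 0,"gripper": 2.5},
  {"tx": 0,"ty": 0,"tz": 0,"roll": 0,"gripper": 2.5},
  {"tx": 0,"ty": 0,"tz": 0,"roll": 0,"gripper": 2.53},
  {"tx": 0,"ty": 0,"tz": 0,"roll": 0,"gripper": 2.53},
])

```text
clock: 20.4
tcp_pos: [572.0, -222.0, 37.4]
ee_rot: [-1.956, 2.459, -0.0]
wrist_force: [0.4, -0.2, -3.8]
opening: 0.298
```

```bash
python3 tilt.py
```

```text
t 20.4 tcp [ 572.  -222.    37.4] yawx -103.0 open 25.3 F [ 0.4 -0.2 -3.8] q6 1.37
(176, 138) [ 637.8 -181.    57.8]
(320, 138) [ 626.1 -232.    57.9]
(128, 138) [ 641.7 -164.    57.8]
(328, 203) [ 601.8 -229.3   58.3]
(328, 247) [ 584.3 -225.3   58.5]
```

apply_moves([
  {"tx": 0,"ty": 0,"tz": 0,"roll": 0,"gripper": 2.57},
  {"tx": 0,"ty": 0,"tz": 0,"roll": 0,"gripper": 2.57},
  {"tx": 0,"ty": 0,"tz": 0,"roll": 0,"gripper": 2.57},
])

```text
clock: 20.75
tcp_pos: [572.1, -222.0, 37.6]
ee_rot: [-1.956, 2.458, -0.001]
wrist_force: [-0.6, 0.8, -0.9]
opening: 0.302
```

```bash
python3 tilt.py
```

```text
t 20.75 tcp [ 572.1 -222.    37.6] yawx -103.0 open 25.7 F [-0.6  0.8 -0.9] q6 1.37
(176, 138) [ 638.  -170.7   34.7]
(320, 138) [ 624.1 -230.9   34.1]
(128, 138) [ 642.6 -151.    34.8]
(328, 203) [ 598.3 -228.5   45.7]
(328, 247) [ 582.4 -224.8   53.2]
```

apply_moves([
  {"tx": 0.2,"ty": 0,"tz": 0.5,"roll": 0,"gripper": 2.57},
  {"tx": 0.2,"ty": 0,"tz": 0.5,"roll": 0,"gripper": 2.57},
  {"tx": 0.3,"ty": -0.1,"tz": 0.5,"roll": 0,"gripper": 2.57},
  {"tx": 0.3,"ty": -0.1,"tz": 0.5,"roll": 0,"gripper": 2.57},
  {"tx": 0,"ty": 0,"tz": 0,"roll": 0,"gripper": 2.57},
])

```text
clock: 21.3
tcp_pos: [582.7, -224.3, 58.3]
ee_rot: [-1.956, 2.458, -0.002]
wrist_force: [-0.7, -1.0, 0.3]
opening: 0.298
```

```bash
python3 tilt.py; python3 look.py 17
```

```text
t 21.3 tcp [ 582.7 -224.3   58.3] yawx -103.0 open 25.4 F [-0.7 -1.   0.3] q6 1.37
(176, 138) [ 648.7 -159.    22.9]
(320, 138) [ 631.9 -231.8   23. ]
(128, 138) [ 655.  -121.9    0. ]
(328, 203) [ 605.1 -229.8   52.4]
(328, 247) [ 590.5 -226.6   68.7]
t 21.35 tcp [ 582.4 -224.3   58. ] yawx -103.0 open 25.2 F [-1.9 -2.2  1.8] q6 1.37
```

View pics/v17.png

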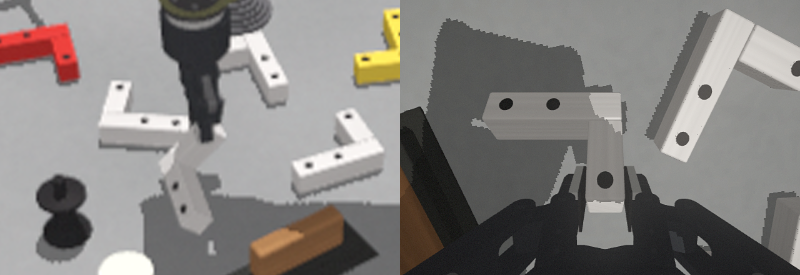

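apply_moves([
  {"tx": 0.4,"ty": -0.1,"tz": 0.5,"roll": 0,"gripper": 2.57},
  {"tx": 0.5,"ty": -0.1,"tz": 0.5,"roll": 0,"gripper": 2.57},
  {"tx": 0.6,"ty": -0.1,"tz": 0.5,"roll": 0,"gripper": 2.57},
  {"tx": 0.6,"ty": -0.2,"tz": 0.4,"roll": 0,"gripper": 2.57},
  {"tx": 0.6,"ty": -0.1,"tz": 0.3,"roll": 0,"gripper": 2.57},
  {"tx": 0,"ty": 0,"tz": 0,"roll": 0,"gripper": 2.57},
])

```text
clock: 22.05
tcp_pos: [609.9, -230.1, 79.7]
ee_rot: [-1.956, 2.458, -0.001]
wrist_force: [-0.7, 0.2, -3.6]
opening: 0.299
```

```bash
python3 look.py 18
```

```text
t 22.05 tcp [ 609.9 -230.1   79.7] yawx -103.0 open 25.5 F [-0.7  0.2 -3.6] q6 1.38
```

View pics/v18.png

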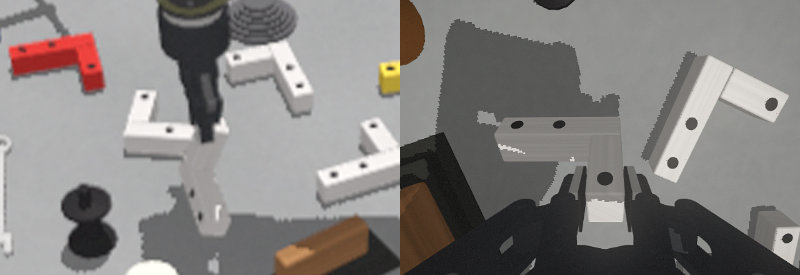

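apply_moves([
  {"tx": 0.4,"ty": -0.1,"tz": -0.3,"roll": 0,"gripper": 2.57},
  {"tx": 0.4,"ty": -0.1,"tz": -0.2,"roll": 0,"gripper": 2.57},
  {"tx": 0.4,"ty": -0.1,"tz": 0,"roll": 0,"gripper": 2.58},
  {"tx": 0.4,"ty": -0.1,"tz": 0,"roll": 0,"gripper": 2.59},
  {"tx": 0,"ty": 0,"tz": 0,"roll": 0,"gripper": 2.59},
])

```text
clock: 22.65
tcp_pos: [625.5, -234.1, 74.3]
ee_rot: [-1.956, 2.458, -0.0]
wrist_force: [0.3, 0.1, -2.1]
opening: 0.306
```

```bash
python3 look.py 19;python3 - <<'E'
from st import *
c=read_camera('wrist'); W=cloud(c)
for (u,v) in [(328,290),(328,300),(328,310),(328,260),(328,240),(328,225),(328,210),(300,170),(250,180),(200,180),(250,200),(250,220)]: print((u,v),np.nanmedian(W[v-2:v+3,u-2:u+3].reshape(-1,3),0).round(1))
E
```

```text
t 22.65 tcp [ 625.5 -234.1   74.3] yawx -103.0 open 26.0 F [ 0.3  0.1 -2.1] q6 1.38
t 22.75 tcp [ 625.  -234.    74.3] yawx -103.0 open 25.6 F [-0.5  0.6 -3.5] q6 1.38
(328, 290) [ 618.8 -233.1   95. ]
(328, 300) [ 612.8 -231.6   92.7]
(328, 310) [ 606.8 -230.2   90.2]
(328, 260) [ 627.9 -235.1   86.1]
(328, 240) [ 631.9 -236.    73.9]
(328, 225) [ 635.4 -236.8   64.1]
(328, 210) [ 639.4 -237.8   53.3]
(300, 170) [ 6.538e+02 -2.225e+02 -3.000e-01]
(250, 180) [ 658.8 -196.3   25.6]
(200, 180) [ 664.9 -167.5   24.2]
(250, 200) [ 650.6 -197.    40.5]
(250, 220) [ 638.2 -192.4   35.7]
```

View pics/v19.png

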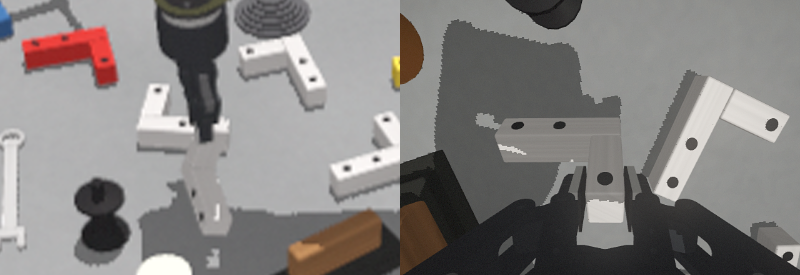

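apply_moves([
  {"tx": 0,"ty": 0,"tz": -0.4,"roll": 0,"gripper": 2.57},
  {"tx": 0,"ty": 0,"tz": -0.3,"roll": 0,"gripper": 2.57},
  {"tx": 0.2,"ty": 0,"tz": -0.1,"roll": 0,"gripper": 2.59},
  {"tx": 0.3,"ty": -0.1,"tz": 0,"roll": 0,"gripper": 2.59},
  {"tx": 0.2,"ty": 0,"tz": 0,"roll": 0,"gripper": 2.59},
])

```text
clock: 23.3
tcp_pos: [632.4, -235.2, 66.5]
ee_rot: [-1.956, 2.458, -0.001]
wrist_force: [-0.2, -1.4, -0.4]
opening: 0.302
```

```bash
python3 look.py 20;python3 - <<'E'
from st import *
c=read_camera('wrist'); W=cloud(c)
for (u,v) in [(328,290),(328,300),(328,310),(328,260),(328,240),(328,225),(328,210)]: print((u,v),np.nanmedian(W[v-2:v+3,u-2:u+3].reshape(-1,3),0).round(1))
E
```

```text
t 23.3 tcp [ 632.4 -235.2   66.5] yawx -103.0 open 25.7 F [-0.2 -1.4 -0.4] q6 1.39
t 23.4 tcp [ 632.4 -235.1   66.5] yawx -103.0 open 25.7 F [-0.7 -2.   0.4] q6 1.39
(328, 290) [ 626.2 -234.1   87.3]
(328, 300) [ 620.9 -232.8   85.7]
(328, 310) [ 615.3 -231.6   84.2]
(328, 260) [ 634.9 -236.1   77.9]
(328, 240) [ 638.1 -236.9   63.6]
(328, 225) [ 641.2 -237.5   51.7]
(328, 210) [ 644.7 -238.3   38.2]
```

View pics/v20.png

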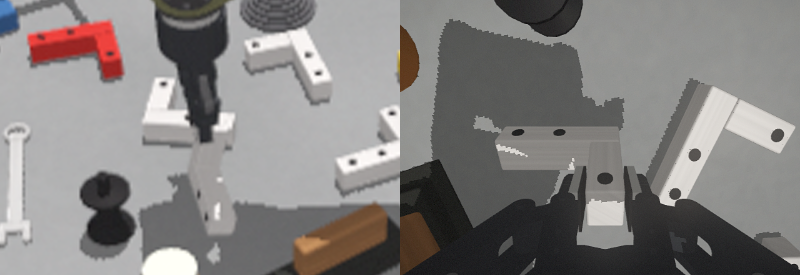

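apply_moves([
  {"tx": 0.4,"ty": -0.1,"tz": 0,"roll": 0,"gripper": 2.59},
  {"tx": 0.4,"ty": -0.1,"tz": 0,"roll": 0,"gripper": 2.59},
  {"tx": 0.4,"ty": -0.1,"tz": -0.1,"roll": 0,"gripper": 2.59},
  {"tx": 0.3,"ty": -0.1,"tz": -0.1,"roll": 0,"gripper": 2.62},
  {"tx": 0,"ty": 0,"tz": 0,"roll": 0,"gripper": 2.65},
  {"tx": 0,"ty": 0,"tz": 0,"roll": 0,"gripper": 2.65},
])

```text
clock: 24.05
tcp_pos: [647.1, -238.9, 64.2]
ee_rot: [-1.956, 2.458, 0.0]
wrist_force: [0.0, 1.4, 0.1]
opening: 0.308
```

```bash
python3 look.py 21;python3 - <<'E'
from st import *
c=read_camera('wrist'); W=cloud(c)
for (u,v) in [(328,290),(328,300),(328,310),(328,260),(328,240),(328,225),(328,210)]: print((u,v),np.nanmedian(W[v-2:v+3,u-2:u+3].reshape(-1,3),0).round(1))
E
```

```text
t 24.05 tcp [ 647.1 -238.9   64.2] yawx -103.0 open 26.1 F [0.  1.4 0.1] q6 1.39
t 24.15 tcp [ 646.9 -238.9   64.3] yawx -103.0 open 26.4 F [ 0.9 -0.2 -0.8] q6 1.39
(328, 290) [ 640.1 -237.7   83.7]
(328, 300) [ 635.6 -236.7   83.7]
(328, 310) [ 631.1 -235.7   83.6]
(328, 260) [ 652.9 -240.7   83.1]
(328, 240) [ 653.5 -240.8   63.4]
(328, 225) [ 653.4 -240.8   43.1]
(328, 210) [ 653.5 -240.7   17.2]
```

View pics/v21.png

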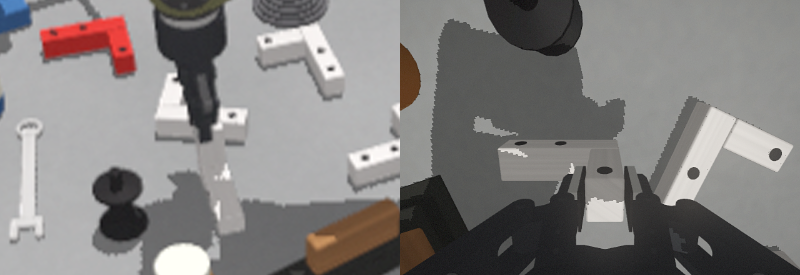

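apply_moves([
  {"tx": 0,"ty": 0,"tz": 0,"roll": 0,"gripper": 3.5},
  {"tx": 0,"ty": 0,"tz": 0,"roll": 0,"gripper": 3.5},
  {"tx": -0.5,"ty": 0.1,"tz": 0,"roll": 0,"gripper": 3.5},
  {"tx": -0.6,"ty": 0.1,"tz": 0,"roll": 0,"gripper": 3.5},
  {"tx": 0,"ty": 0,"tz": 0,"roll": 0,"gripper": 3.5},
  {"tx": 0,"ty": 0,"tz": 0,"roll": 0,"gripper": 1.5},
  {"tx": 0,"ty": 0,"tz": 0,"roll": 0,"gripper": 1.5},
  {"tx": 0,"ty": 0,"tz": 0,"roll": 0,"gripper": 1.5},
  {"tx": 0,"ty": 0,"tz": 0,"roll": 0,"gripper": 1.5},
], squeeze=40)

```text
clock: 25.1
tcp_pos: [636.2, -237.0, 64.7]
ee_rot: [-1.956, 2.458, -0.001]
wrist_force: [-1.2, 1.1, 6.0]
opening: 0.293
```

apply_moves([
  {"tx": 0,"ty": 0,"tz": 1,"roll": 0,"gripper": 1.5},
  {"tx": 0,"ty": 0,"tz": 1,"roll": 0,"gripper": 1.5},
  {"tx": 0,"ty": 0,"tz": 0,"roll": 0,"gripper": 1.5},
])

```text
clock: 25.4
tcp_pos: [636.7, -237.3, 86.2]
ee_rot: [-1.955, 2.458, -0.004]
wrist_force: [0.6, -0.4, -1.9]
opening: 0.291
```

```bash
python3 look.py 22;python3 - <<'E'
from st import *
c=read_camera('wrist'); W=cloud(c)
for (u,v) in [(328,290),(328,300),(328,310),(328,260),(328,240),(328,225),(328,210)]: print((u,v),np.nanmedian(W[v-2:v+3,u-2:u+3].reshape(-1,3),0).round(1))
E
```

```text
t 25.4 tcp [ 636.7 -237.3   86.2] yawx -103.0 open 24.7 F [ 0.6 -0.4 -1.9] q6 1.39
t 25.5 tcp [ 636.  -237.1   84.5] yawx -103.0 open 25.2 F [-0.   0.1 -3.2] q6 1.39
(328, 290) [ 628.8 -235.8  103.6]
(328, 300) [ 5.625e+02 -2.205e+02 -3.000e-01]
(328, 310) [ 5.542e+02 -2.186e+02 -4.000e-01]
(328, 260) [ 642.1 -238.9  103.5]
(328, 240) [ 650.4 -240.7  103.5]
(328, 225) [ 653.9 -241.5   95.5]
(328, 210) [ 653.6 -241.5   73.2]
```

View pics/v22.png

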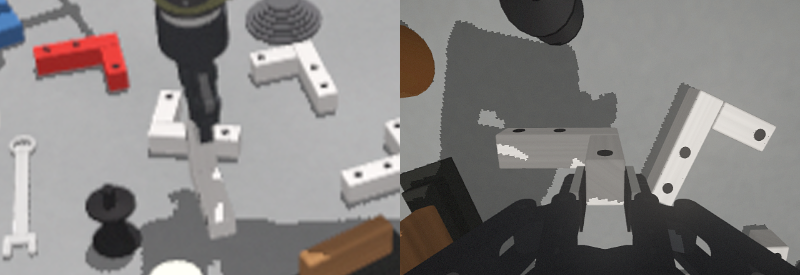

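apply_moves([
  {"tx": 0,"ty": 0,"tz": 3,"roll": 0,"gripper": 1.5},
  {"tx": 0,"ty": 0,"tz": 3,"roll": 0,"gripper": 1.5},
  {"tx": -1,"ty": 2,"tz": 3,"roll": 0,"gripper": 1.5},
  {"tx": -1,"ty": 4,"tz": 0,"roll": 8,"gripper": 1.5},
  {"tx": -1,"ty": 4,"tz": 0,"roll": 8,"gripper": 1.5},
  {"tx": -1,"ty": 4,"tz": 0,"roll": 8,"gripper": 1.5},
  {"tx": 0,"ty": 4,"tz": 0,"roll": 8,"gripper": 1.5},
  {"tx": 0,"ty": 4,"tz": 0,"roll": 8,"gripper": 1.5},
  {"tx": 0,"ty": 4,"tz": 0,"roll": 8,"gripper": 1.5},
  {"tx": 1,"ty": 4,"tz": 0,"roll": 8,"gripper": 1.5},
  {"tx": 1,"ty": 4,"tz": 0,"roll": 8,"gripper": 1.5},
  {"tx": 1,"ty": 4,"tz": 0,"roll": 8,"gripper": 1.5},
])

```text
clock: 26.75
tcp_pos: [626.0, 144.7, 174.0]
ee_rot: [3.03, -0.831, -0.001]
wrist_force: [0.4, -0.0, -2.5]
opening: 0.292
```

apply_moves([
  {"tx": 1,"ty": 3,"tz": 0,"roll": 8,"gripper": 1.5},
  {"tx": 1.4,"ty": 3,"tz": 0,"roll": 8,"gripper": 1.5},
  {"tx": 2,"ty": 0.5,"tz": 0,"roll": 8,"gripper": 1.5},
  {"tx": 0,"ty": 0,"tz": 0,"roll": 7,"gripper": 1.5},
  {"tx": 0,"ty": 0,"tz": 0,"roll": 0,"gripper": 1.5},
  {"tx": 0,"ty": 0,"tz": 0,"roll": 0,"gripper": 1.5},
])

```text
clock: 27.35
tcp_pos: [669.8, 207.8, 173.9]
ee_rot: [3.141, -0.006, -0.001]
wrist_force: [-0.3, 0.8, -2.5]
opening: 0.289
```

```bash
python3 look.py 23
```

```text
t 27.35 tcp [669.8 207.8 173.9] yawx -0.2 open 24.5 F [-0.3  0.8 -2.5] q6 0.25
```

View pics/v23.png

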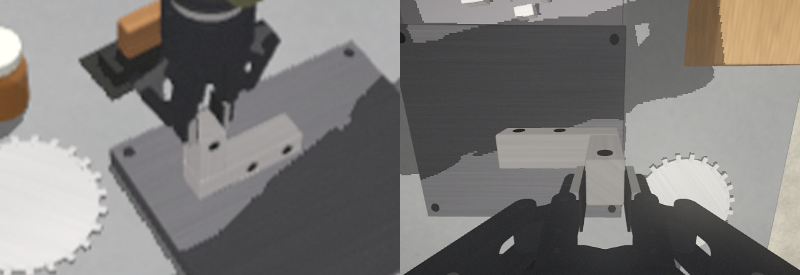

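apply_moves([
  {"tx": 0,"ty": 0,"tz": -3,"roll": 0,"gripper": 1.5},
  {"tx": 0,"ty": 0,"tz": -3,"roll": 0,"gripper": 1.5},
  {"tx": 0,"ty": 0,"tz": -1.5,"roll": 0,"gripper": 1.5},
  {"tx": 0,"ty": 0,"tz": -0.5,"roll": 0,"gripper": 1.5},
  {"tx": 0,"ty": 0,"tz": 0,"roll": 0,"gripper": 1.5},
  {"tx": 0,"ty": 0,"tz": 0,"roll": 0,"gripper": 1.5},
])

```text
clock: 28.05
tcp_pos: [670.7, 208.2, 96.1]
ee_rot: [-3.141, 0.0, -0.004]
wrist_force: [-0.1, 0.2, -2.7]
opening: 0.294
```

Run:
```python
from st import *
c=read_camera('wrist'); W=cloud(c); cv2.imwrite('pics/w24.png',c['img'])
t=get_obs()['tcp_pos']
for (u,v) in [(328,290),(328,275),(328,260),(328,245),(328,230),(328,215),(328,205),(250,215),(250,200),(200,215)]: print((u,v),np.nanmedian(W[v-2:v+3,u-2:u+3].reshape(-1,3),0).round(1))
# plate edge +x
z=W[...,2]; r=W[130]; i=np.where((r[:,2]>18)&(r[:,2]<32))[0]; print('plate xmax',np.nanmax(r[i,0]))
```

```text
t 28.05 tcp [670.7 208.2  96.1] yawx -0.0 open 25.0 F [-0.1  0.2 -2.7] q6 0.25
(328, 290) [670.7 200.9 114.9]
(328, 275) [670.7 207.7 115.3]
(328, 260) [670.7 214.3 114.9]
(328, 245) [670.7 220.6 115.2]
(328, 230) [670.7 226.  112. ]
(328, 215) [670.8 226.1  92.9]
(328, 205) [670.9 226.1  76.9]
(250, 215) [627.2 214.5  57.4]
(250, 200) [627.8 223.1  57. ]
(200, 215) [599.4 214.6  57.6]
plate xmax 695.798745995898
```

apply_moves([
  {"tx": 0,"ty": 0,"tz": -0.4,"roll": 0,"gripper": 1.5},
  {"tx": 0,"ty": 0,"tz": -0.2,"roll": 0,"gripper": 1.5},
  {"tx": 0,"ty": 0,"tz": -0.1,"roll": 0,"gripper": 2.55},
  {"tx": 0,"ty": 0,"tz": 0,"roll": 0,"gripper": 2.57},
  {"tx": 0,"ty": 0.5,"tz": 0,"roll": 0,"gripper": 2.57},
  {"tx": 0,"ty": 0.5,"tz": 0.1,"roll": 0,"gripper": 2.57},
  {"tx": 0,"ty": 0.5,"tz": 0,"roll": 0,"gripper": 2.57},
  {"tx": 0,"ty": 0.5,"tz": 0,"roll": 0,"gripper": 2.57},
  {"tx": 0,"ty": 0,"tz": 0,"roll": 0,"gripper": 2.57},
], squeeze=20)

```text
clock: 29.0
tcp_pos: [670.3, 228.7, 89.5]
ee_rot: [-3.141, -0.001, -0.003]
wrist_force: [-1.8, -0.4, 6.0]
opening: 0.303
```

```bash
cat > prof.py <<'E'
from st import *
c=read_camera('wrist'); W=cloud(c); import sys
for v in range(190,320,12): print(v,np.nanmedian(W[v-1:v+2,326:331].reshape(-1,3),0).round(1))
E
python3 prof.py; python3 look.py 25
```

```text
t 29.0 tcp [670.3 228.7  89.5] yawx 0.0 open 25.8 F [-1.8 -0.4  6. ] q6 0.28
190 [670.6 243.   24.5]
202 [670.6 235.3  24.8]
214 [670.6 227.4  24.9]
226 [670.5 239.9  82.7]
238 [670.4 243.3 106.4]
250 [670.4 238.5 107.6]
262 [670.4 234.2 109.1]
274 [670.4 229.4 109.8]
286 [670.4 224.4 111.1]
298 [670.4 219.9 112.4]
310 [670.7 157.5  24.3]
t 29.05 tcp [670.3 228.5  89.5] yawx 0.0 open 25.2 F [-3.7  0.   6.6] q6 0.28
```

View pics/v25.png

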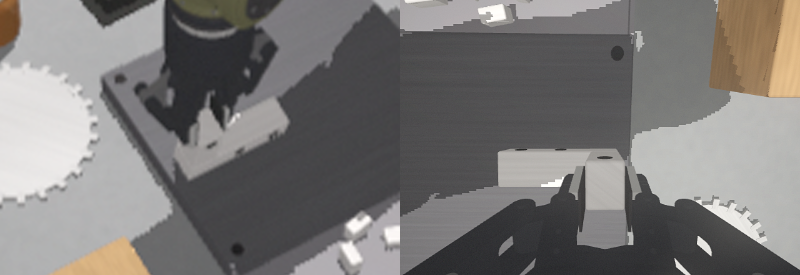

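apply_moves([
  {"tx": 0,"ty": 0.5,"tz": 0,"roll": 0,"gripper": 2.57},
  {"tx": 0,"ty": 0.5,"tz": -0.1,"roll": 0,"gripper": 2.57},
  {"tx": 0,"ty": 0.5,"tz": -0.1,"roll": 0,"gripper": 2.57},
  {"tx": 0,"ty": 0.6,"tz": -0.1,"roll": 0,"gripper": 2.57},
  {"tx": 0,"ty": 0.6,"tz": -0.2,"roll": 0,"gripper": 2.57},
  {"tx": 0,"ty": 0.7,"tz": -0.3,"roll": 0,"gripper": 2.57},
  {"tx": 0,"ty": 0.6,"tz": -0.3,"roll": 0,"gripper": 2.57},
  {"tx": 0,"ty": 0,"tz": 0,"roll": 0,"gripper": 2.57},
])

```text
clock: 29.95
tcp_pos: [669.8, 269.1, 76.7]
ee_rot: [-3.141, -0.002, 0.0]
wrist_force: [-1.1, 2.9, 0.3]
opening: 0.305
```

```bash
python3 prof.py; python3 look.py 26
```

```text
t 29.95 tcp [669.8 269.1  76.7] yawx 0.1 open 25.9 F [-1.1  2.9  0.3] q6 0.33
190 [670.  286.6  25.1]
202 [670.  279.3  24.8]
214 [670.  271.6  24.3]
226 [670.  264.3  24.8]
238 [669.9 280.8  86.4]
250 [669.9 277.4  91.3]
262 [669.9 273.7  94.5]
274 [669.9 269.8  97.9]
286 [669.9 266.6 101.1]
298 [669.9 262.7 103.7]
310 [669.9 258.3 104.7]
t 30.0 tcp [669.8 268.6  76.8] yawx 0.0 open 25.8 F [-0.   0.4 -1.2] q6 0.33
```

View pics/v26.png

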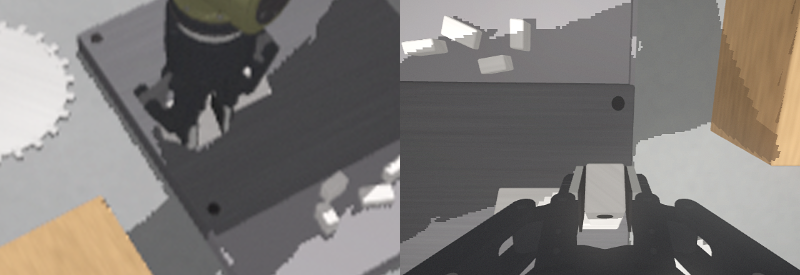

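apply_moves([
  {"tx": 0,"ty": 0.6,"tz": -0.4,"roll": 0,"gripper": 2.57},
  {"tx": 0,"ty": 0.5,"tz": -0.4,"roll": 0,"gripper": 2.57},
  {"tx": 0,"ty": 0.5,"tz": -0.5,"roll": 0,"gripper": 2.57},
  {"tx": 0,"ty": 0.5,"tz": -0.5,"roll": 0,"gripper": 2.57},
  {"tx": 0,"ty": 0.4,"tz": -0.5,"roll": 0,"gripper": 2.57},
  {"tx": 0,"ty": 0.4,"tz": -0.6,"roll": 0,"gripper": 2.57},
  {"tx": 0,"ty": 0.3,"tz": -0.5,"roll": 0,"gripper": 2.57},
  {"tx": 0,"ty": 0.3,"tz": -0.6,"roll": 0,"gripper": 2.57},
  {"tx": 0,"ty": 0.1,"tz": -0.4,"roll": 0,"gripper": 2.57},
  {"tx": 0,"ty": 0,"tz": 0,"roll": 0,"gripper": 2.57},
])

```text
clock: 31.1
tcp_pos: [669.6, 304.1, 32.4]
ee_rot: [3.141, 0.001, -0.002]
wrist_force: [-0.1, 1.2, -1.4]
opening: 0.301
```

```bash
python3 prof.py; python3 look.py 27
```

```text
t 31.1 tcp [669.6 304.1  32.4] yawx 0.0 open 25.5 F [-0.1  1.2 -1.4] q6 0.38
190 [669.7 327.3   3.6]
202 [669.7 324.7  17.8]
214 [669.7 321.   24.7]
226 [669.8 315.   24.7]
238 [669.8 309.   24.8]
250 [669.8 302.7  24.8]
262 [669.8 306.   44.6]
274 [669.8 304.9  53. ]
286 [669.8 303.8  60.8]
298 [669.8 301.1  65.2]
310 [669.8 296.   64.9]
t 31.15 tcp [669.7 303.9  32.7] yawx 0.0 open 25.7 F [-0.2  0.3 -3. ] q6 0.38
```

View pics/v27.png

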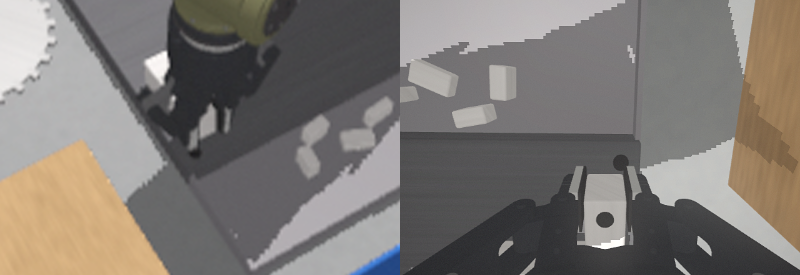

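apply_moves([
  {"tx": 0,"ty": 0.1,"tz": -0.4,"roll": 0,"gripper": 2.57},
  {"tx": 0,"ty": 0,"tz": -0.4,"roll": 0,"gripper": 2.57},
  {"tx": 0,"ty": 0,"tz": 0,"roll": 0,"gripper": 2.65},
  {"tx": 0,"ty": 0,"tz": 0,"roll": 0,"gripper": 3},
  {"tx": 0,"ty": 0,"tz": 0,"roll": 0,"gripper": 4},
  {"tx": 0,"ty": 0,"tz": 0,"roll": 0,"gripper": 4.5},
  {"tx": 0,"ty": 0,"tz": 1,"roll": 0,"gripper": 4.5},
  {"tx": 0,"ty": 0,"tz": 3,"roll": 0,"gripper": 4.5},
  {"tx": 0,"ty": -2,"tz": 4,"roll": 0,"gripper": 5.5},
  {"tx": -2,"ty": -4,"tz": 2,"roll": 0,"gripper": 5.5},
  {"tx": -2,"ty": -4,"tz": 2,"roll": 0,"gripper": 5.5},
  {"tx": 0,"ty": 0,"tz": 0,"roll": 0,"gripper": 5.5},
])

```text
clock: 32.45
tcp_pos: [629.8, 201.4, 149.8]
ee_rot: [-3.141, 0.005, -0.007]
wrist_force: [0.1, 0.4, 0.8]
opening: 0.643
```

Run:
```python
from st import *
from fit import *
c=read_camera('wrist'); cv2.imwrite('pics/w28.png',c['img']); brackets(c,48,62,(390,720,60,330),2000)
```

```text
t 32.45 tcp [629.8 201.4 149.8] yawx -0.2 open 54.6 F [0.1 0.4 0.8] q6 0.26
[349. 126.] 8801 cost 0.1 xy 627.8 265.3 yaw 180.1 OK z 54.6
   shortend [669.7 294.3] longgrip [637.8 236.3] corner [669.8 236.3] longend [582.8 236.2]
```

View pics/w28.png

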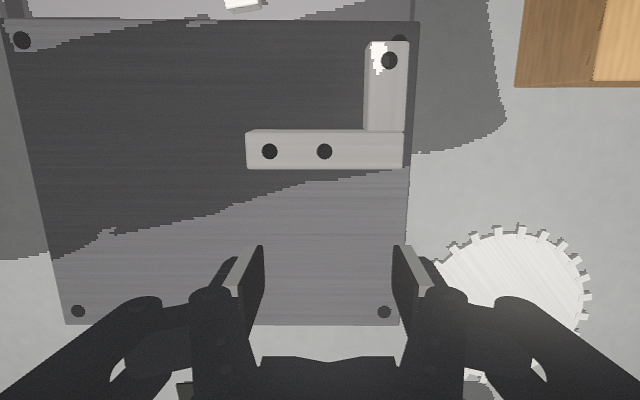

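apply_moves([
  {"tx": -0.1,"ty": -4.3,"tz": 0,"roll": -7,"gripper": 5.5},
  {"tx": -0.1,"ty": -4.3,"tz": 0,"roll": -7,"gripper": 5.5},
  {"tx": -0.1,"ty": -4.3,"tz": 0,"roll": -7,"gripper": 5.5},
  {"tx": -0.1,"ty": -4.3,"tz": 0,"roll": -7,"gripper": 5.5},
  {"tx": -0.1,"ty": -4.3,"tz": 0,"roll": -7,"gripper": 5.5},
  {"tx": -0.1,"ty": -4.3,"tz": 0,"roll": 0,"gripper": 5.5},
  {"tx": -0.1,"ty": -4.3,"tz": 0,"roll": 0,"gripper": 5.5},
  {"tx": -0.1,"ty": -4.3,"tz": 0,"roll": 0,"gripper": 5.5},
  {"tx": -0.1,"ty": -4.3,"tz": 0,"roll": 0,"gripper": 5.5},
  {"tx": -0.1,"ty": -4.3,"tz": 0,"roll": 0,"gripper": 5.5},
  {"tx": -0.1,"ty": -4.3,"tz": 0,"roll": 0,"gripper": 5.5},
  {"tx": -0.1,"ty": -4.3,"tz": 0,"roll": 0,"gripper": 5.5},
])

```text
clock: 33.7
tcp_pos: [618.6, -312.1, 145.1]
ee_rot: [-2.996, 0.943, 0.0]
wrist_force: [1.2, 0.9, 0.1]
opening: 0.639
```

apply_moves([
  {"tx": -0.2,"ty": -4.3,"tz": -2,"roll": 0,"gripper": 5.5},
  {"tx": -0.2,"ty": -3,"tz": -2,"roll": 0,"gripper": 5.5},
  {"tx": 0,"ty": 0,"tz": 0,"roll": 0,"gripper": 5.5},
  {"tx": 0,"ty": 0,"tz": 0,"roll": 0,"gripper": 5.5},
])

```text
clock: 34.1
tcp_pos: [614.3, -383.7, 104.3]
ee_rot: [-2.996, 0.945, 0.002]
wrist_force: [0.5, 0.3, 0.9]
opening: 0.643
```

Run:
```python
from st import *
from fit import *
c=read_camera('wrist'); cv2.imwrite('pics/w29.png',c['img']); brackets(c,minpx=2500)
```

```text
t 34.1 tcp [ 614.3 -383.7  104.3] yawx -35.0 open 54.7 F [0.5 0.3 0.9] q6 0.0
[288. 137.] 10090 cost 0.2 xy 598.6 -337.4 yaw 144.7 MIRR z 29.7
   shortend [ 616.  -385.3] longgrip [ 623.5 -319.5] corner [ 649.6 -338. ] longend [ 578.6 -287.7]
[ 72. 279.] 2888 cost 70.0 xy 406.8 -324.2 yaw 242.5 OK z 29.5
   shortend [ 400.5 -273.6] longgrip [ 437.2 -328.7] corner [ 451.9 -300.4] longend [ 411.8 -377.5]
```

View pics/w29.png

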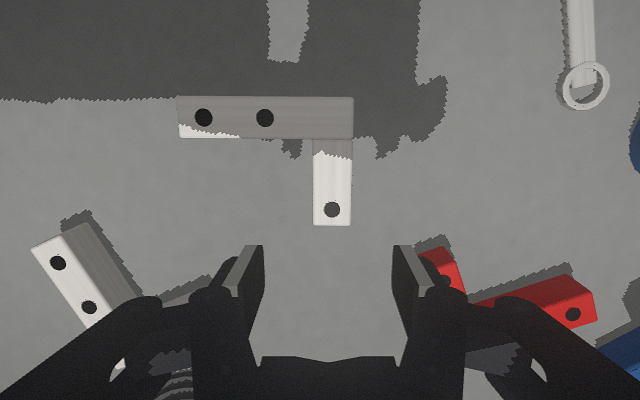

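Run:
```python
from st import *
c=read_camera('wrist'); W=cloud(c); im=c['img'].astype(int)
m=(im[...,2]-im[...,:2].max(2)>60); q=W[m]; q=q[~np.isnan(q[:,0])]
R_=np.radians(-35); ax=np.array([np.cos(R_),np.sin(R_)])
g=np.array([613.1,-389.4]); d=q[:,:2]-g
print(np.c_[d@ax, d@np.array([-ax[1],ax[0]])].min(0), 'min along', (d@ax).min(), len(q))
s=(np.abs(d@np.array([-ax[1],ax[0]]))<20); print((d@ax)[s].min() if s.any() else None)
```

```text
t 34.15 tcp [ 614.8 -383.1  105.4] yawx -34.9 open 54.1 F [ 0.4  0.6 -0.3] q6 0.0
[  38.66233791 -107.16401548] min along 38.66233791126451 3248
38.66233791126451
```

apply_moves([
  {"tx": -0.2,"ty": -0.6,"tz": -2,"roll": 0,"gripper": 3.6},
  {"tx": 0,"ty": 0,"tz": -2,"roll": 0,"gripper": 3.6},
  {"tx": 0,"ty": 0,"tz": -2,"roll": 0,"gripper": 3.6},
  {"tx": 0,"ty": 0,"tz": 0,"roll": 0,"gripper": 3.6},
  {"tx": 0,"ty": 0,"tz": 0,"roll": 0,"gripper": 3.6},
])

```text
clock: 34.7
tcp_pos: [612.8, -389.3, 46.7]
ee_rot: [2.997, -0.943, 0.002]
wrist_force: [1.0, -0.4, 0.8]
opening: 0.422
```

Run:
```python
from st import *
from fit import *
c=read_camera('wrist'); cv2.imwrite('pics/w30.png',c['img']); brackets(c,minpx=5000)
```

```text
t 34.7 tcp [ 612.8 -389.3   46.7] yawx -34.9 open 35.8 F [ 1.  -0.4  0.8] q6 -0.01
[268. 135.] 18212 cost 0.2 xy 599.0 -336.8 yaw 145.1 MIRR z 29.7
   shortend [ 616.9 -384.7] longgrip [ 623.8 -318.8] corner [ 650.1 -337.1] longend [ 578.7 -287.3]
```

View pics/w30.png

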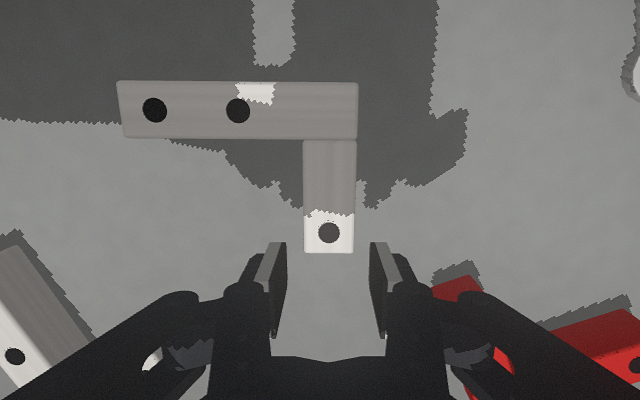

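apply_moves([
  {"tx": 0,"ty": 0,"tz": -2,"roll": 0,"gripper": 3.6},
  {"tx": 0,"ty": 0,"tz": -2,"roll": 0,"gripper": 3.6},
  {"tx": 0,"ty": 0,"tz": 0,"roll": 0,"gripper": 3.6},
  {"tx": 0,"ty": 0,"tz": 0,"roll": 0,"gripper": 1.5},
  {"tx": 0,"ty": 0,"tz": 0,"roll": 0,"gripper": 1.5},
  {"tx": 0,"ty": 0,"tz": 0,"roll": 0,"gripper": 1.5},
  {"tx": 0,"ty": 0,"tz": 0,"roll": 0,"gripper": 2.57},
  {"tx": 0,"ty": 0,"tz": 0.3,"roll": 0,"gripper": 2.57},
  {"tx": 0.2,"ty": 0.3,"tz": 0.7,"roll": 0,"gripper": 2.57},
  {"tx": 0.2,"ty": 0.3,"tz": 0.9,"roll": 0,"gripper": 2.57},
  {"tx": 0,"ty": 0,"tz": 0,"roll": 0,"gripper": 2.57},
], squeeze=20)

```text
clock: 35.85
tcp_pos: [617.2, -383.8, 26.6]
ee_rot: [2.996, -0.943, 0.004]
wrist_force: [0.5, -0.8, -0.3]
opening: 0.301
```

```bash
python3 prof.py; python3 look.py 31
```

```text
t 35.85 tcp [ 617.2 -383.8   26.6] yawx -35.0 open 25.6 F [ 0.5 -0.8 -0.3] q6 0.0
190 [ 636.8 -356.2   41.1]
202 [ 634.1 -359.9   42.3]
214 [ 631.5 -363.8   43.9]
226 [ 628.9 -367.3   44.8]
238 [ 626.4 -371.    46.2]
250 [ 624.  -374.7   48. ]
262 [ 621.3 -378.3   49.5]
274 [ 618.7 -382.    50.9]
286 [ 616.2 -385.9   51.8]
298 [ 595.1 -416.2   -0.7]
310 [ 590.8 -422.4   -0.7]
t 35.9 tcp [ 616.9 -384.    25.9] yawx -35.0 open 25.8 F [ 1.6 -0.8  0.2] q6 0.0
```

View pics/v31.png

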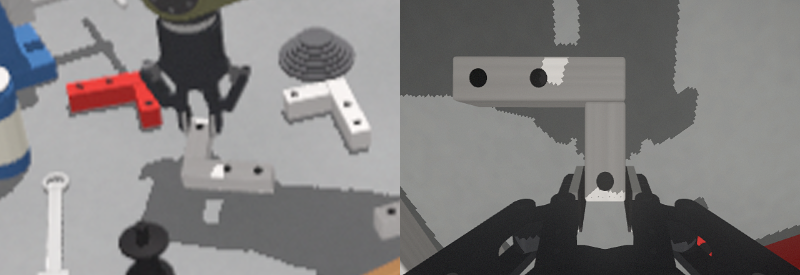

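apply_moves([
  {"tx": 0.2,"ty": 0.3,"tz": 0.5,"roll": 0,"gripper": 2.57},
  {"tx": 0.2,"ty": 0.3,"tz": 0.5,"roll": 0,"gripper": 2.57},
  {"tx": 0.3,"ty": 0.4,"tz": 0.6,"roll": 0,"gripper": 2.57},
  {"tx": 0.3,"ty": 0.4,"tz": 0.4,"roll": 0,"gripper": 2.57},
  {"tx": 0.3,"ty": 0.4,"tz": 0.4,"roll": 0,"gripper": 2.57},
  {"tx": 0.3,"ty": 0.5,"tz": 0.4,"roll": 0,"gripper": 2.57},
  {"tx": 0,"ty": 0,"tz": 0,"roll": 0,"gripper": 2.57},
])

```text
clock: 36.7
tcp_pos: [632.7, -360.2, 53.1]
ee_rot: [2.997, -0.943, 0.001]
wrist_force: [0.0, -0.6, -2.3]
opening: 0.299
```

```bash
python3 prof.py
```

```text
t 36.7 tcp [ 632.7 -360.2   53.1] yawx -34.9 open 25.4 F [ 0.  -0.6 -2.3] q6 0.04
190 [ 650.  -335.7   52. ]
202 [ 647.7 -339.3   55.8]
214 [ 645.1 -343.    59.3]
226 [ 642.8 -346.2   63.3]
238 [ 640.5 -349.4   66.5]
250 [ 638.5 -352.5   70.6]
262 [ 636.2 -355.6   73.4]
274 [ 634.  -358.9   76. ]
286 [ 631.6 -362.1   78.5]
298 [ 622.4 -375.7   59.6]
310 [ 5.967e+02 -4.127e+02 -5.000e-01]
```

apply_moves([
  {"tx": 0.2,"ty": 0.3,"tz": 0.1,"roll": 0,"gripper": 2.59},
  {"tx": 0.3,"ty": 0.5,"tz": 0.2,"roll": 0,"gripper": 2.59},
  {"tx": 0.4,"ty": 0.5,"tz": 0.2,"roll": 0,"gripper": 2.59},
  {"tx": 0.4,"ty": 0.5,"tz": 0.2,"roll": 0,"gripper": 2.59},
  {"tx": 0.4,"ty": 0.5,"tz": 0.1,"roll": 0,"gripper": 2.59},
  {"tx": 0,"ty": 0,"tz": 0,"roll": 0,"gripper": 2.59},
])

```text
clock: 37.35
tcp_pos: [649.7, -337.0, 60.7]
ee_rot: [-2.997, 0.943, -0.0]
wrist_force: [-0.9, 0.3, 4.4]
opening: 0.303
```

```bash
python3 prof.py
```

```text
t 37.35 tcp [ 649.7 -337.    60.7] yawx -34.9 open 25.7 F [-0.9  0.3  4.4] q6 0.08
190 [ 664.2 -316.8   39.1]
202 [ 661.9 -320.1   46.7]
214 [ 659.7 -323.    54. ]
226 [ 658.  -325.9   61.3]
238 [ 656.1 -328.3   68. ]
250 [ 654.5 -330.7   73.9]
262 [ 652.9 -333.    79.6]
274 [ 651.2 -335.4   84.4]
286 [ 649.1 -338.6   86.9]
298 [ 644.8 -344.4   83.2]
310 [ 640.1 -351.5   78.9]
```

apply_moves([
  {"tx": 0.3,"ty": 0.4,"tz": 0.2,"roll": 0,"gripper": 2.59},
  {"tx": 0.4,"ty": 0.5,"tz": 0.1,"roll": 0,"gripper": 2.59},
  {"tx": 0.4,"ty": 0.5,"tz": 0.1,"roll": 0,"gripper": 2.59},
  {"tx": 0.4,"ty": 0.5,"tz": 0,"roll": 0,"gripper": 2.59},
  {"tx": 0.3,"ty": 0.5,"tz": 0,"roll": 0,"gripper": 2.59},
  {"tx": 0.2,"ty": 0.3,"tz": 0,"roll": 0,"gripper": 2.59},
  {"tx": 0,"ty": 0,"tz": 0,"roll": 0,"gripper": 2.59},
])

```text
clock: 38.1
tcp_pos: [669.3, -310.4, 64.2]
ee_rot: [-2.997, 0.943, 0.0]
wrist_force: [0.7, -0.1, -2.9]
opening: 0.301
```

```bash
python3 prof.py
```

```text
t 38.1 tcp [ 669.3 -310.4   64.2] yawx -35.0 open 25.6 F [ 0.7 -0.1 -2.9] q6 0.13
190 [ 681.3 -293.7   24.3]
202 [ 679.3 -296.6   37.3]
214 [ 677.5 -299.    47.9]
226 [ 675.9 -301.3   57.3]
238 [ 674.7 -303.4   66.2]
250 [ 673.5 -304.8   75.2]
262 [ 672.2 -306.8   82.2]
274 [ 671.  -308.5   88.3]
286 [ 668.  -312.9   88.4]
298 [ 664.  -318.2   86. ]
310 [ 660.3 -323.8   84.7]
```

apply_moves([
  {"tx": 0.1,"ty": 0.1,"tz": -0.3,"roll": 0,"gripper": 2.59},
  {"tx": 0.3,"ty": 0.4,"tz": -0.1,"roll": 0,"gripper": 2.59},
  {"tx": 0.3,"ty": 0.4,"tz": 0,"roll": 0,"gripper": 2.59},
  {"tx": 0.3,"ty": 0.4,"tz": 0,"roll": 0,"gripper": 2.59},
  {"tx": 0.2,"ty": 0.3,"tz": 0,"roll": 0,"gripper": 2.62},
  {"tx": 0,"ty": 0,"tz": 0,"roll": 0,"gripper": 2.65},
  {"tx": 0,"ty": 0,"tz": 0,"roll": 0,"gripper": 2.65},
])

```text
clock: 38.85
tcp_pos: [681.1, -295.0, 60.4]
ee_rot: [2.996, -0.944, 0.0]
wrist_force: [-0.2, -0.5, 0.1]
opening: 0.312
```

```bash
python3 prof.py; python3 look.py 32
```

```text
t 38.85 tcp [ 681.1 -295.    60.4] yawx -35.0 open 26.5 F [-0.2 -0.5  0.1] q6 0.15
190 [ 6.902e+02 -2.824e+02 -2.000e-01]
202 [ 6.857e+02 -2.888e+02 -2.000e-01]
214 [ 685.6 -289.    23.1]
226 [ 685.6 -288.9   43.3]
238 [ 685.5 -289.1   59.2]
250 [ 685.7 -288.6   73.9]
262 [ 685.3 -289.5   83.3]
274 [ 682.5 -293.4   83.5]
286 [ 679.4 -297.7   83.7]
298 [ 676.3 -302.1   84. ]
310 [ 673.2 -306.7   83.6]
t 38.9 tcp [ 681.  -295.1   60.4] yawx -35.0 open 26.7 F [-0.6  0.2 -0. ] q6 0.15
```

View pics/v32.png

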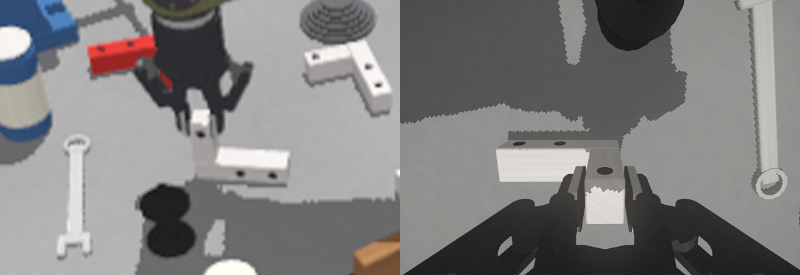

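apply_moves([
  {"tx": 0,"ty": 0,"tz": 0,"roll": 0,"gripper": 3.5},
  {"tx": 0,"ty": 0,"tz": 0.2,"roll": 0,"gripper": 3.5},
  {"tx": -0.3,"ty": -0.4,"tz": 0.2,"roll": 0,"gripper": 3.5},
  {"tx": -0.3,"ty": -0.5,"tz": 0,"roll": 0,"gripper": 3.5},
  {"tx": 0,"ty": 0,"tz": 0,"roll": 0,"gripper": 3.5},
  {"tx": 0,"ty": 0,"tz": 0,"roll": 0,"gripper": 1.5},
  {"tx": 0,"ty": 0,"tz": 0,"roll": 0,"gripper": 1.5},
  {"tx": 0,"ty": 0,"tz": 0,"roll": 0,"gripper": 1.5},
  {"tx": 0,"ty": 0,"tz": 1,"roll": 0,"gripper": 1.5},
  {"tx": 0,"ty": 0,"tz": 1,"roll": 0,"gripper": 1.5},
  {"tx": 0,"ty": 0,"tz": 0,"roll": 0,"gripper": 1.5},
], squeeze=40)

```text
clock: 40.1
tcp_pos: [675.8, -304.2, 86.7]
ee_rot: [2.996, -0.944, 0.005]
wrist_force: [-0.2, -1.0, -2.5]
opening: 0.292
```

```bash
python3 prof.py
```

```text
t 40.1 tcp [ 675.8 -304.2   86.7] yawx -35.0 open 24.8 F [-0.2 -1.  -2.5] q6 0.14
190 [ 687.  -288.9   39.9]
202 [ 686.8 -289.    65.3]
214 [ 686.8 -288.9   85. ]
226 [ 686.5 -289.   100.7]
238 [ 684.9 -291.7  105.6]
250 [ 681.8 -295.9  105.6]
262 [ 678.9 -300.   106. ]
274 [ 675.9 -304.5  105.6]
286 [ 672.7 -308.8  106. ]
298 [ 6.333e+02 -3.661e+02 -5.000e-01]
310 [ 6.276e+02 -3.741e+02 -1.000e-01]
```

apply_moves([
  {"tx": 0,"ty": 0,"tz": 3,"roll": 0,"gripper": 1.5},
  {"tx": 0,"ty": 0,"tz": 3,"roll": 0,"gripper": 1.5},
  {"tx": -1,"ty": 2,"tz": 3,"roll": 0,"gripper": 1.5},
  {"tx": -1.5,"ty": 4,"tz": 0,"roll": 5,"gripper": 1.5},
  {"tx": -1.5,"ty": 4,"tz": 0,"roll": 5,"gripper": 1.5},
  {"tx": -1.5,"ty": 4,"tz": 0,"roll": 5,"gripper": 1.5},
  {"tx": -1.5,"ty": 4,"tz": 0,"roll": 5,"gripper": 1.5},
  {"tx": -1.5,"ty": 4,"tz": 0,"roll": 5,"gripper": 1.5},
  {"tx": -1.5,"ty": 4,"tz": 0,"roll": 5,"gripper": 1.5},
  {"tx": -1.5,"ty": 4,"tz": 0,"roll": 5,"gripper": 1.5},
  {"tx": -1.5,"ty": 4,"tz": 0,"roll": 0,"gripper": 1.5},
  {"tx": -1.5,"ty": 4,"tz": 0,"roll": 0,"gripper": 1.5},
])

```text
clock: 41.35
tcp_pos: [529.0, 77.5, 174.3]
ee_rot: [-3.142, -0.001, -0.0]
wrist_force: [1.4, 0.0, -2.6]
opening: 0.294
```

apply_moves([
  {"tx": -1,"ty": 4,"tz": 0,"roll": 0,"gripper": 1.5},
  {"tx": -1,"ty": 4,"tz": 0,"roll": 0,"gripper": 1.5},
  {"tx": -0.1,"ty": 4,"tz": 0,"roll": 0,"gripper": 1.5},
  {"tx": 0,"ty": 1.2,"tz": 0,"roll": 0,"gripper": 1.5},
  {"tx": 0,"ty": 0,"tz": -3,"roll": 0,"gripper": 1.5},
  {"tx": 0,"ty": 0,"tz": -3,"roll": 0,"gripper": 1.5},
  {"tx": 0,"ty": 0,"tz": -1.5,"roll": 0,"gripper": 1.5},
  {"tx": 0,"ty": 0,"tz": 0,"roll": 0,"gripper": 1.5},
  {"tx": 0,"ty": 0,"tz": 0,"roll": 0,"gripper": 1.5},
])

```text
clock: 42.25
tcp_pos: [509.3, 207.8, 99.9]
ee_rot: [-3.142, 0.0, -0.0]
wrist_force: [-0.3, -0.5, -2.8]
opening: 0.292
```

```bash
python3 prof.py; python3 look.py 33
```

```text
t 42.25 tcp [509.3 207.8  99.9] yawx -0.0 open 24.8 F [-0.3 -0.5 -2.8] q6 0.32
190 [509.5 226.6  53. ]
202 [509.5 226.6  78.6]
214 [509.4 226.5  97.6]
226 [509.4 226.5 113.9]
238 [509.4 223.2 119.1]
250 [509.4 218.2 119.1]
262 [509.4 213.  119.2]
274 [509.4 207.7 119.1]
286 [509.4 202.4 119.2]
298 [509.6 140.4  24.6]
310 [509.6 130.3  24.9]
t 42.3 tcp [509.6 208.  100.4] yawx -0.0 open 24.9 F [ 0.3 -0.1 -2.6] q6 0.32
```

View pics/v33.png

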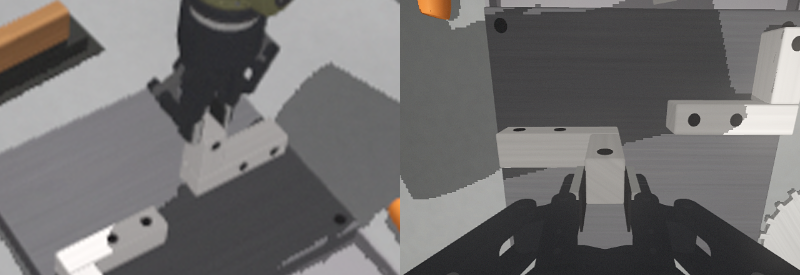

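apply_moves([
  {"tx": 0,"ty": 0,"tz": -0.7,"roll": 0,"gripper": 1.5},
  {"tx": 0,"ty": 0,"tz": -0.3,"roll": 0,"gripper": 1.5},
  {"tx": 0,"ty": 0,"tz": -0.1,"roll": 0,"gripper": 2.55},
  {"tx": 0,"ty": 0,"tz": 0,"roll": 0,"gripper": 2.57},
  {"tx": 0,"ty": 0.5,"tz": 0,"roll": 0,"gripper": 2.57},
  {"tx": 0,"ty": 0.5,"tz": 0.1,"roll": 0,"gripper": 2.57},
  {"tx": 0,"ty": 0.5,"tz": 0,"roll": 0,"gripper": 2.57},
  {"tx": 0,"ty": 0.5,"tz": 0,"roll": 0,"gripper": 2.57},
  {"tx": 0,"ty": 0,"tz": 0,"roll": 0,"gripper": 2.57},
], squeeze=20)

```text
clock: 43.3
tcp_pos: [509.3, 228.6, 89.7]
ee_rot: [-3.141, -0.001, -0.002]
wrist_force: [-0.4, -0.3, 6.2]
opening: 0.303
```

```bash
python3 prof.py
```

```text
t 43.3 tcp [509.3 228.6  89.7] yawx 0.0 open 25.7 F [-0.4 -0.3  6.2] q6 0.36
190 [509.6 242.9  24.7]
202 [509.6 234.9  24.9]
214 [509.6 228.6  29.3]
226 [509.4 243.8  93.8]
238 [509.4 243.4 107.1]
250 [509.4 238.7 108. ]
262 [509.4 233.7 109. ]
274 [509.4 229.  110.2]
286 [509.4 224.5 111.6]
298 [509.4 219.6 112.5]
310 [509.7 157.6  24.8]
```

Identical to the first bracket so far, so I'll use the same arc.

apply_moves([
  {"tx": 0,"ty": 0.5,"tz": 0,"roll": 0,"gripper": 2.57},
  {"tx": 0,"ty": 0.5,"tz": -0.1,"roll": 0,"gripper": 2.57},
  {"tx": 0,"ty": 0.5,"tz": -0.1,"roll": 0,"gripper": 2.57},
  {"tx": 0,"ty": 0.6,"tz": -0.1,"roll": 0,"gripper": 2.57},
  {"tx": 0,"ty": 0.6,"tz": -0.2,"roll": 0,"gripper": 2.57},
  {"tx": 0,"ty": 0.7,"tz": -0.3,"roll": 0,"gripper": 2.57},
  {"tx": 0,"ty": 0.6,"tz": -0.3,"roll": 0,"gripper": 2.57},
  {"tx": 0,"ty": 0,"tz": 0,"roll": 0,"gripper": 2.57},
])

```text
clock: 44.15
tcp_pos: [508.9, 268.9, 77.8]
ee_rot: [-3.141, -0.001, 0.0]
wrist_force: [0.1, 1.8, 0.5]
opening: 0.305
```

```bash
python3 prof.py
```

```text
t 44.15 tcp [508.9 268.9  77.8] yawx 0.1 open 25.9 F [0.1 1.8 0.5] q6 0.42
190 [509.  286.1  24.9]
202 [509.  278.7  24.7]
214 [509.  271.2  24.9]
226 [509.1 263.6  24.7]
238 [509.  281.4  89. ]
250 [509.  277.4  92.3]
262 [509.  273.4  95.5]
274 [509.  269.8  99. ]
286 [509.  266.3 102.4]
298 [509.  262.8 105.4]
310 [509.  255.7 102.6]
```

apply_moves([
  {"tx": 0,"ty": 0.6,"tz": -0.5,"roll": 0,"gripper": 2.57},
  {"tx": 0,"ty": 0.5,"tz": -0.5,"roll": 0,"gripper": 2.57},
  {"tx": 0,"ty": 0.5,"tz": -0.5,"roll": 0,"gripper": 2.57},
  {"tx": 0,"ty": 0.5,"tz": -0.5,"roll": 0,"gripper": 2.57},
  {"tx": 0,"ty": 0.4,"tz": -0.5,"roll": 0,"gripper": 2.57},
  {"tx": 0,"ty": 0.4,"tz": -0.6,"roll": 0,"gripper": 2.57},
  {"tx": 0,"ty": 0.3,"tz": -0.5,"roll": 0,"gripper": 2.57},
  {"tx": 0,"ty": 0.3,"tz": -0.6,"roll": 0,"gripper": 2.57},
  {"tx": 0,"ty": 0.1,"tz": -0.4,"roll": 0,"gripper": 2.57},
  {"tx": 0,"ty": 0,"tz": 0,"roll": 0,"gripper": 2.57},
])

```text
clock: 45.2
tcp_pos: [508.7, 304.0, 31.5]
ee_rot: [3.141, 0.0, -0.002]
wrist_force: [0.4, 1.0, 0.0]
opening: 0.303
```

```bash
python3 prof.py
```

```text
t 45.2 tcp [508.7 304.   31.5] yawx 0.0 open 25.7 F [0.4 1.  0. ] q6 0.48
190 [508.8 327.2   3.9]
202 [508.8 326.3  22.7]
214 [508.8 321.2  24.8]
226 [508.8 315.4  24.8]
238 [508.8 309.3  24.7]
250 [508.8 308.9  38.4]
262 [508.8 307.8  47.7]
274 [508.8 306.8  56.6]
286 [508.8 305.5  63.2]
298 [508.8 301.   63.9]
310 [508.8 295.8  63.8]
```

apply_moves([
  {"tx": 0,"ty": 0.1,"tz": -0.4,"roll": 0,"gripper": 2.57},
  {"tx": 0,"ty": 0,"tz": -0.4,"roll": 0,"gripper": 2.57},
  {"tx": 0,"ty": 0,"tz": 0,"roll": 0,"gripper": 2.65},
  {"tx": 0,"ty": 0,"tz": 0,"roll": 0,"gripper": 3},
  {"tx": 0,"ty": 0,"tz": 0,"roll": 0,"gripper": 4},
  {"tx": 0,"ty": 0,"tz": 0,"roll": 0,"gripper": 4.5},
  {"tx": 0,"ty": 0,"tz": 1,"roll": 0,"gripper": 4.5},
  {"tx": 0,"ty": 0,"tz": 3,"roll": 0,"gripper": 4.5},
  {"tx": 0,"ty": -2,"tz": 4,"roll": 0,"gripper": 5.5},
  {"tx": 0,"ty": -4,"tz": 3,"roll": 0,"gripper": 5.5},
  {"tx": 0,"ty": -4,"tz": 3,"roll": 0,"gripper": 5.5},
  {"tx": 0,"ty": 0,"tz": 0,"roll": 0,"gripper": 5.5},
])

```text
clock: 46.45
tcp_pos: [510.6, 202.1, 169.5]
ee_rot: [-3.14, 0.005, -0.011]
wrist_force: [0.7, 0.4, -0.5]
opening: 0.647
```

Run:
```python
from st import *
from fit import *
c=read_camera('wrist'); cv2.imwrite('pics/w34.png',c['img']); brackets(c,48,62,(380,720,60,330),2000)
print('top'); c=read_camera('top'); brackets(c,minpx=150)
```

```text
t 46.45 tcp [510.6 202.1 169.5] yawx -0.2 open 55.0 F [ 0.7  0.4 -0.5] q6 0.31
[290. 123.] 7559 cost 0.1 xy 467.6 267.5 yaw 180.0 OK z 54.6
   shortend [509.6 296.5] longgrip [477.6 238.5] corner [509.6 238.5] longend [422.6 238.5]
[507. 124.] 7877 cost 0.1 xy 627.4 265.2 yaw 179.7 OK z 54.7
   shortend [669.6 294. ] longgrip [637.2 236.1] corner [669.2 236. ] longend [582.2 236.4]
top
[338. 229.] 379 cost 0.2 xy 445.7 -172.1 yaw 354.3 OK z 31.0
   shortend [ 401.  -196.8] longgrip [ 438.7 -142.2] corner [ 406.8 -139.1] longend [ 493.4 -147.7]
[401. 224.] 373 cost 0.2 xy 461.7 -351.3 yaw 79.0 OK z 30.8
   shortend [ 482.2 -398. ] longgrip [ 431.4 -355.6] corner [ 425.3 -387. ] longend [ 441.8 -301.6]
```

View pics/w34.png

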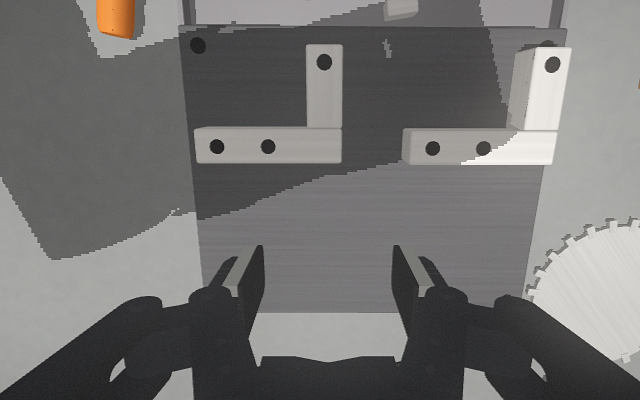

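apply_moves([
  {"tx": -0.6,"ty": -2.9,"tz": 0,"roll": -8,"gripper": 5.5},
  {"tx": -0.6,"ty": -2.9,"tz": 0,"roll": -8,"gripper": 5.5},
  {"tx": -0.6,"ty": -2.9,"tz": 0,"roll": -8,"gripper": 5.5},
  {"tx": -0.6,"ty": -2.9,"tz": 0,"roll": -8,"gripper": 5.5},
  {"tx": -0.6,"ty": -2.9,"tz": 0,"roll": -8,"gripper": 5.5},
  {"tx": -0.6,"ty": -2.9,"tz": 0,"roll": -8,"gripper": 5.5},
  {"tx": -0.6,"ty": -2.9,"tz": 0,"roll": -8,"gripper": 5.5},
  {"tx": -0.6,"ty": -2.9,"tz": 0,"roll": -8,"gripper": 5.5},
  {"tx": -0.6,"ty": -2.9,"tz": 0,"roll": -8,"gripper": 5.5},
  {"tx": -0.6,"ty": -2.9,"tz": 0,"roll": -8,"gripper": 5.5},
  {"tx": -0.6,"ty": -2.9,"tz": 0,"roll": -8,"gripper": 5.5},
  {"tx": -0.6,"ty": -2.5,"tz": 0,"roll": -8,"gripper": 5.5},
])

```text
clock: 47.75
tcp_pos: [436.8, -139.4, 163.6]
ee_rot: [2.096, -2.339, -0.002]
wrist_force: [0.1, -0.3, -0.7]
opening: 0.639
```

apply_moves([
  {"tx": 0,"ty": 0,"tz": -3,"roll": 0,"gripper": 5},
  {"tx": 0,"ty": 0,"tz": -3,"roll": 0,"gripper": 5},
  {"tx": 0,"ty": 0,"tz": 0,"roll": 0,"gripper": 5},
  {"tx": 0,"ty": 0,"tz": 0,"roll": 0,"gripper": 5},
])

```text
clock: 48.15
tcp_pos: [437.2, -138.4, 104.5]
ee_rot: [2.103, -2.333, -0.002]
wrist_force: [-0.6, -0.4, 0.1]
opening: 0.589
```

Run:
```python
from st import *
from fit import *
c=read_camera('wrist'); cv2.imwrite('pics/w35.png',c['img']); brackets(c,minpx=2500)
```

```text
t 48.15 tcp [ 437.2 -138.4  104.5] yawx -95.9 open 50.0 F [-0.6 -0.4  0.1] q6 1.29
[347. 204.] 7934 cost 1.3 xy 446.5 -172.4 yaw 355.9 OK z 29.6
   shortend [ 402.5 -198.3] longgrip [ 438.6 -142.8] corner [ 406.7 -140.5] longend [ 493.4 -146.8]
[600. 181.] 2958 cost 85.1 xy 404.7 -320.1 yaw 237.5 OK z 29.4
   shortend [ 402.8 -269.1] longgrip [ 434.5 -327.2] corner [ 451.7 -300.3] longend [ 405.  -373.6]
```

View pics/w35.png

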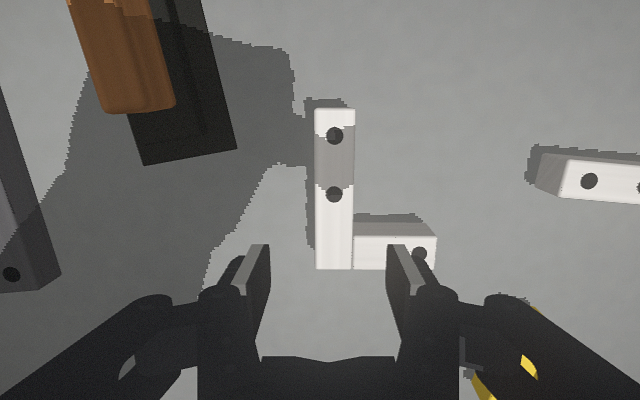

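apply_moves([
  {"tx": 0.3,"ty": -0.4,"tz": -3,"roll": 0,"gripper": 5},
  {"tx": 0,"ty": 0,"tz": -3,"roll": 0,"gripper": 5},
  {"tx": 0,"ty": 0,"tz": -2.5,"roll": 0,"gripper": 5},
  {"tx": 0,"ty": 0,"tz": -1.7,"roll": 0,"gripper": 5},
  {"tx": 0,"ty": 0,"tz": 0,"roll": 0,"gripper": 5},
  {"tx": 0,"ty": 0,"tz": 0,"roll": 0,"gripper": 1.5},
  {"tx": 0,"ty": 0,"tz": 0,"roll": 0,"gripper": 1.5},
  {"tx": 0,"ty": 0,"tz": 0,"roll": 0,"gripper": 1.5},
  {"tx": 0,"ty": 0,"tz": 0,"roll": 0,"gripper": 1.5},
  {"tx": 0,"ty": 0,"tz": 0,"roll": 0,"gripper": 1.5},
], squeeze=60)

```text
clock: 49.2
tcp_pos: [441.1, -143.3, 4.2]
ee_rot: [-2.101, 2.333, -0.004]
wrist_force: [0.6, 0.2, 5.5]
opening: 0.286
```

apply_moves([
  {"tx": 0,"ty": 0,"tz": 1,"roll": 0,"gripper": 1.5},
  {"tx": 0,"ty": 0,"tz": 3,"roll": 0,"gripper": 1.5},
  {"tx": 0,"ty": 0,"tz": 3,"roll": 0,"gripper": 1.5},
  {"tx": 0,"ty": 0,"tz": 3,"roll": 0,"gripper": 1.5},
  {"tx": 0,"ty": 0,"tz": 0,"roll": 0,"gripper": 1.5},
])

```text
clock: 49.7
tcp_pos: [441.7, -143.6, 107.0]
ee_rot: [-2.1, 2.332, -0.01]
wrist_force: [-0.5, 0.1, -3.4]
opening: 0.287
```

```bash
python3 look.py 36
python3 - <<'E'
from st import *
from fit import *
c=read_camera('wrist'); brackets(c,105,145,minpx=2500)
E
```

```text
t 49.7 tcp [ 441.7 -143.6  107. ] yawx -96.0 open 24.4 F [-0.5  0.1 -3.4] q6 1.28
t 49.8 tcp [ 440.1 -143.   103.2] yawx -96.0 open 24.3 F [-0.1  0.8 -4. ] q6 1.28
[328. 242.] 15758 cost 42.4 xy 447.1 -170.2 yaw 343.5 OK z 128.7
   shortend [ 398.6 -186.1] longgrip [ 445.7 -139.6] corner [ 415.  -130.5] longend [ 498.5 -155.1]
```

View pics/v36.png

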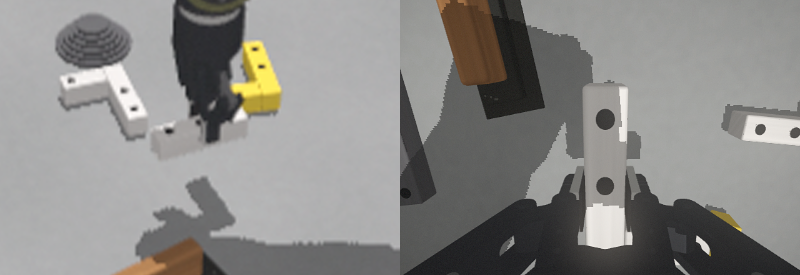

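apply_moves([
  {"tx": 0.3,"ty": 3.4,"tz": 1,"roll": 2,"gripper": 1.5},
  {"tx": 0.3,"ty": 3.4,"tz": 0,"roll": 2,"gripper": 1.5},
  {"tx": 0.3,"ty": 3.4,"tz": 0,"roll": 2,"gripper": 1.5},
  {"tx": 0.2,"ty": 3.4,"tz": 0,"roll": 0,"gripper": 1.5},
  {"tx": 0.2,"ty": 3.4,"tz": 0,"roll": 0,"gripper": 1.5},
  {"tx": 0.2,"ty": 3.4,"tz": 0,"roll": 0,"gripper": 1.5},
  {"tx": 0.2,"ty": 3.4,"tz": 0,"roll": 0,"gripper": 1.5},
  {"tx": 0.2,"ty": 3.4,"tz": 0,"roll": 0,"gripper": 1.5},
  {"tx": 0.2,"ty": 3.6,"tz": 0,"roll": 0,"gripper": 1.5},
  {"tx": 0,"ty": 0,"tz": 0,"roll": 0,"gripper": 1.5},
  {"tx": 0,"ty": 0,"tz": -3,"roll": 0,"gripper": 1.5},
  {"tx": 0,"ty": 0,"tz": 0,"roll": 0,"gripper": 1.5},
])

```text
clock: 51.05
tcp_pos: [458.7, 164.3, 78.8]
ee_rot: [2.218, -2.217, -0.005]
wrist_force: [0.5, 0.6, -3.5]
opening: 0.292
```

```bash
python3 look.py 37
```

```text
t 51.05 tcp [458.7 164.3  78.8] yawx -90.0 open 24.8 F [ 0.5  0.6 -3.5] q6 1.84
```

View pics/v37.png

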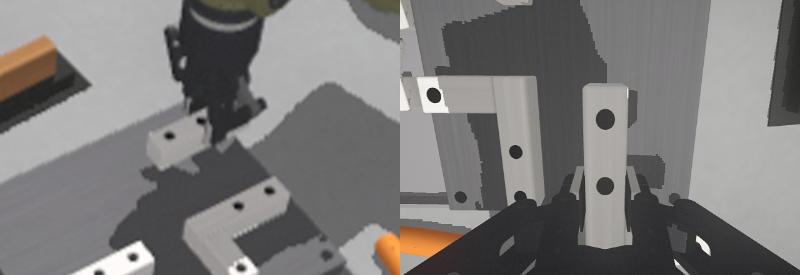

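apply_moves([
  {"tx": 0.1,"ty": 0.1,"tz": -2,"roll": 0,"gripper": 1.5},
  {"tx": 0,"ty": 0,"tz": -2,"roll": 0,"gripper": 1.5},
  {"tx": 0,"ty": 0,"tz": -0.7,"roll": 0,"gripper": 1.5},
  {"tx": 0,"ty": 0,"tz": -0.2,"roll": 0,"gripper": 1.5},
  {"tx": 0,"ty": 0,"tz": 0,"roll": 0,"gripper": 1.5},
])

```text
clock: 51.65
tcp_pos: [462.4, 166.0, 34.1]
ee_rot: [-2.221, 2.221, -0.001]
wrist_force: [-0.5, -0.2, -3.0]
opening: 0.288
```

```bash
python3 prof.py
```

```text
t 51.65 tcp [462.4 166.   34.1] yawx -90.0 open 24.5 F [-0.5 -0.2 -3. ] q6 1.84
190 [499.2 165.6  59.4]
202 [494.7 165.6  60. ]
214 [490.2 165.6  59.6]
226 [485.5 165.6  59.8]
238 [480.4 165.6  59.7]
250 [475.8 165.5  59.5]
262 [471.  165.5  59.9]
274 [465.7 165.5  59.7]
286 [460.7 165.5  59.7]
298 [455.4 165.5  59.8]
310 [449.9 165.5  59.5]
```

Level, with the top at 59.7, so about 4.7 mm is left to go down.

apply_moves([
  {"tx": 0,"ty": 0,"tz": -0.3,"roll": 0,"gripper": 1.5},
  {"tx": 0,"ty": 0,"tz": -0.2,"roll": 0,"gripper": 1.5},
  {"tx": 0,"ty": 0,"tz": 0,"roll": 0,"gripper": 1.5},
  {"tx": 0,"ty": 0,"tz": 0,"roll": 0,"gripper": 3},
  {"tx": 0,"ty": 0,"tz": 0,"roll": 0,"gripper": 4},
  {"tx": 0,"ty": 0,"tz": 0,"roll": 0,"gripper": 4},
  {"tx": 0,"ty": 0,"tz": 1,"roll": 0,"gripper": 4},
  {"tx": 0,"ty": 0,"tz": 3,"roll": 0,"gripper": 4},
  {"tx": 0,"ty": 0,"tz": 4,"roll": 0,"gripper": 5},
  {"tx": 0,"ty": -2,"tz": 4,"roll": 0,"gripper": 5},
  {"tx": 0,"ty": 0,"tz": 0,"roll": 0,"gripper": 5},
])

```text
clock: 52.8
tcp_pos: [464.1, 145.4, 153.9]
ee_rot: [-2.216, 2.217, -0.007]
wrist_force: [0.7, 0.7, 0.4]
opening: 0.583
```

Run:
```python
from st import *
from fit import *
c=read_camera('wrist'); cv2.imwrite('pics/w38.png',c['img']); brackets(c,48,62,(380,720,60,330),2000)
print('top'); c=read_camera('top'); brackets(c,minpx=150)
```

```text
t 52.8 tcp [464.1 145.4 153.9] yawx -90.0 open 49.6 F [0.7 0.7 0.4] q6 1.8
[317. 208.] 7104 cost 0.2 xy 468.0 137.8 yaw 358.0 OK z 54.6
   shortend [425.  110.3] longgrip [459.  167.1] corner [427.  168.3] longend [514.  165.2]
[179. 169.] 8023 cost 0.1 xy 467.3 266.3 yaw 179.6 OK z 54.8
   shortend [509.4 295. ] longgrip [477.1 237.2] corner [509.1 237. ] longend [422.1 237.6]
top
[401. 224.] 374 cost 0.2 xy 461.4 -351.7 yaw 79.2 OK z 30.9
   shortend [ 482.  -398.4] longgrip [ 431.1 -356.1] corner [ 425.1 -387.5] longend [ 441.4 -302. ]
```

View pics/w38.png

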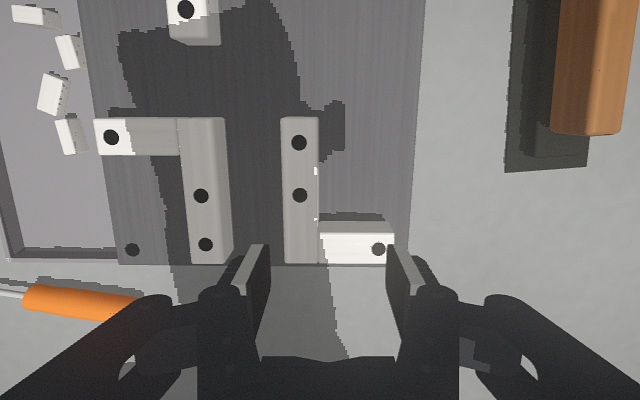

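apply_moves([
  {"tx": -0.3,"ty": -4.2,"tz": 0,"roll": 6.6,"gripper": 5},
  {"tx": -0.3,"ty": -4.2,"tz": 0,"roll": 6.6,"gripper": 5},
  {"tx": -0.3,"ty": -4.2,"tz": 0,"roll": 6.6,"gripper": 5},
  {"tx": -0.3,"ty": -4.2,"tz": 0,"roll": 6.6,"gripper": 5},
  {"tx": -0.3,"ty": -4.2,"tz": 0,"roll": 6.6,"gripper": 5},
  {"tx": -0.3,"ty": -4.2,"tz": 0,"roll": 6.6,"gripper": 5},
  {"tx": -0.3,"ty": -4.2,"tz": 0,"roll": 6.6,"gripper": 5},
  {"tx": -0.3,"ty": -4.2,"tz": 0,"roll": 6.6,"gripper": 5},
  {"tx": -0.3,"ty": -4.2,"tz": 0,"roll": 6.6,"gripper": 5},
  {"tx": -0.2,"ty": -4.2,"tz": 0,"roll": 6.6,"gripper": 5},
  {"tx": -0.2,"ty": -4.2,"tz": 0,"roll": 6.6,"gripper": 5},
  {"tx": -0.2,"ty": -4,"tz": 0,"roll": 6.6,"gripper": 5},
])

```text
clock: 54.1
tcp_pos: [428.5, -357.2, 147.0]
ee_rot: [-3.127, 0.288, 0.003]
wrist_force: [0.0, 0.3, -0.3]
opening: 0.588
```

apply_moves([
  {"tx": 0,"ty": 0,"tz": -3,"roll": 0,"gripper": 5},
  {"tx": 0,"ty": 0,"tz": -2,"roll": 0,"gripper": 5},
  {"tx": 0,"ty": 0,"tz": 0,"roll": 0,"gripper": 5},
  {"tx": 0,"ty": 0,"tz": 0,"roll": 0,"gripper": 5},
])

```text
clock: 54.5
tcp_pos: [429.1, -355.6, 98.1]
ee_rot: [-3.127, 0.295, 0.002]
wrist_force: [0.3, -0.9, 0.1]
opening: 0.587
```

Run:
```python
from st import *
from fit import *
c=read_camera('wrist'); cv2.imwrite('pics/w39.png',c['img']); brackets(c,minpx=2500)
```

```text
t 54.5 tcp [ 429.1 -355.6   98.1] yawx -10.8 open 49.9 F [ 0.3 -0.9  0.1] q6 -0.57
[340. 206.] 8209 cost 2.0 xy 459.5 -347.6 yaw 81.4 OK z 29.6
   shortend [ 481.9 -393.5] longgrip [ 429.3 -353.2] corner [ 424.6 -384.8] longend [ 437.6 -298.8]
```

View pics/w39.png

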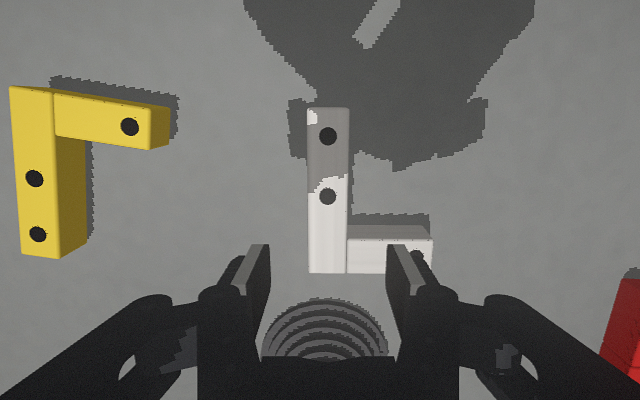

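apply_moves([
  {"tx": 0.1,"ty": 0.3,"tz": -3,"roll": 0,"gripper": 5},
  {"tx": 0,"ty": 0,"tz": -3,"roll": 0,"gripper": 5},
  {"tx": 0,"ty": 0,"tz": -2,"roll": 0,"gripper": 5},
  {"tx": 0,"ty": 0,"tz": -1.6,"roll": 0,"gripper": 5},
  {"tx": 0,"ty": 0,"tz": 0,"roll": 0,"gripper": 5},
  {"tx": 0,"ty": 0,"tz": 0,"roll": 0,"gripper": 1.5},
  {"tx": 0,"ty": 0,"tz": 0,"roll": 0,"gripper": 1.5},
  {"tx": 0,"ty": 0,"tz": 0,"roll": 0,"gripper": 1.5},
  {"tx": 0,"ty": 0,"tz": 0,"roll": 0,"gripper": 1.5},
  {"tx": 0,"ty": 0,"tz": 0,"roll": 0,"gripper": 1.5},
], squeeze=60)

```text
clock: 55.55
tcp_pos: [430.8, -353.6, 4.1]
ee_rot: [3.126, -0.295, 0.004]
wrist_force: [-0.0, 0.6, 5.8]
opening: 0.285
```

apply_moves([
  {"tx": 0,"ty": 0,"tz": 1,"roll": 0,"gripper": 1.5},
  {"tx": 0,"ty": 0,"tz": 3,"roll": 0,"gripper": 1.5},
  {"tx": 0,"ty": 0,"tz": 3,"roll": 0,"gripper": 1.5},
  {"tx": 0,"ty": 0,"tz": 3,"roll": 0,"gripper": 1.5},
  {"tx": 0,"ty": 0,"tz": 1,"roll": 0,"gripper": 1.5},
  {"tx": 0,"ty": 0,"tz": 0,"roll": 0,"gripper": 1.5},
])

```text
clock: 56.15
tcp_pos: [430.3, -353.3, 113.7]
ee_rot: [3.126, -0.295, 0.003]
wrist_force: [0.4, -1.1, -4.1]
opening: 0.286
```

```bash
python3 look.py 40; python3 prof.py
```

```text
t 56.15 tcp [ 430.3 -353.3  113.7] yawx -10.8 open 24.3 F [ 0.4 -1.1 -4.1] q6 -0.56
t 56.25 tcp [ 429.5 -352.6  111.2] yawx -10.8 open 24.3 F [-0.6  0.7 -3.8] q6 -0.56
190 [ 436.6 -316.6  136.9]
202 [ 435.7 -321.1  136.9]
214 [ 434.8 -325.7  136.7]
226 [ 434.  -330.2  136.5]
238 [ 433.1 -334.8  136.9]
250 [ 432.2 -339.7  136.8]
262 [ 431.3 -344.3  137.4]
274 [ 430.4 -349.3  137.1]
286 [ 429.4 -354.6  137. ]
298 [ 428.4 -359.7  136.5]
310 [ 427.3 -365.1  136.6]
```

View pics/v40.png

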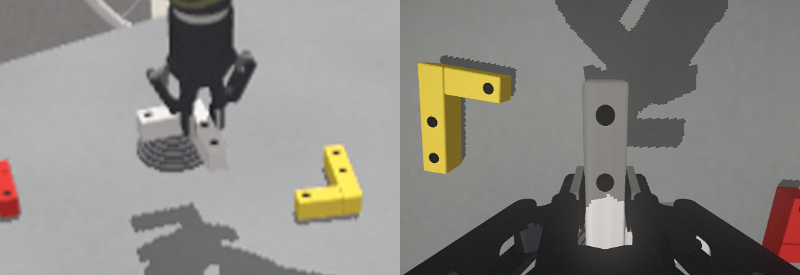

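apply_moves([
  {"tx": 1.4,"ty": 4,"tz": 0,"roll": -6.6,"gripper": 1.5},
  {"tx": 1.4,"ty": 4,"tz": 0,"roll": -6.6,"gripper": 1.5},
  {"tx": 1.4,"ty": 4,"tz": 0,"roll": -6.6,"gripper": 1.5},
  {"tx": 1.4,"ty": 4,"tz": 0,"roll": -6.6,"gripper": 1.5},
  {"tx": 1.4,"ty": 4,"tz": 0,"roll": -6.6,"gripper": 1.5},
  {"tx": 1.4,"ty": 4,"tz": 0,"roll": -6.6,"gripper": 1.5},
  {"tx": 1.4,"ty": 4,"tz": 0,"roll": -6.6,"gripper": 1.5},
  {"tx": 1.4,"ty": 4,"tz": 0,"roll": -6.6,"gripper": 1.5},
  {"tx": 1.4,"ty": 4,"tz": 0,"roll": -6.6,"gripper": 1.5},
  {"tx": 1.4,"ty": 4,"tz": 0,"roll": -6.6,"gripper": 1.5},
  {"tx": 1.4,"ty": 4,"tz": 0,"roll": -6.6,"gripper": 1.5},
  {"tx": 1.4,"ty": 4,"tz": 0,"roll": -6.6,"gripper": 1.5},
])

```text
clock: 57.5
tcp_pos: [597.7, 128.7, 110.6]
ee_rot: [2.215, -2.225, -0.002]
wrist_force: [0.3, -0.6, -2.7]
opening: 0.288
```

apply_moves([
  {"tx": 1.2,"ty": 2,"tz": 0,"roll": 0,"gripper": 1.5},
  {"tx": 1,"ty": 1.9,"tz": 0,"roll": 0,"gripper": 1.5},
  {"tx": 0,"ty": 0,"tz": -2,"roll": 0,"gripper": 1.5},
  {"tx": 0,"ty": 0,"tz": -2,"roll": 0,"gripper": 1.5},
  {"tx": 0,"ty": 0,"tz": 0,"roll": 0,"gripper": 1.5},
  {"tx": 0,"ty": 0,"tz": 0,"roll": 0,"gripper": 1.5},
])

```text
clock: 58.1
tcp_pos: [619.7, 165.8, 71.6]
ee_rot: [2.22, -2.22, -0.002]
wrist_force: [0.6, -0.1, -2.7]
opening: 0.291
```

```bash
python3 look.py 41; python3 prof.py
```

```text
t 58.1 tcp [619.7 165.8  71.6] yawx -90.0 open 24.7 F [ 0.6 -0.1 -2.7] q6 1.78
t 58.2 tcp [620.4 166.   73.1] yawx -90.0 open 24.9 F [-0.5  0.1 -3.3] q6 1.78
190 [657.2 165.6  98.5]
202 [652.7 165.6  98.5]
214 [648.2 165.5  98.9]
226 [643.4 165.5  98.7]
238 [638.5 165.5  98.8]
250 [633.5 165.5  98.3]
262 [628.9 165.5  99. ]
274 [623.9 165.5  98.9]
286 [618.7 165.5  98.9]
298 [613.  165.5  98.6]
310 [607.9 165.5  98.9]
```

View pics/v41.png

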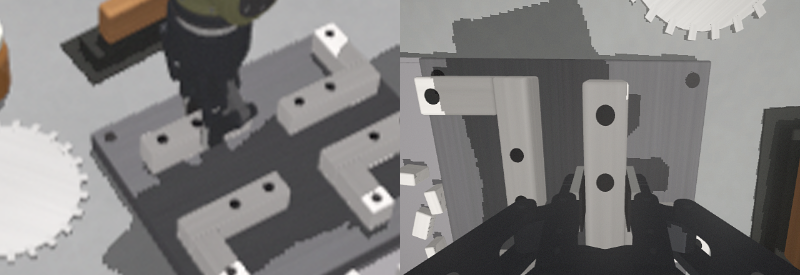

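apply_moves([
  {"tx": 0,"ty": 0,"tz": -2,"roll": 0,"gripper": 1.5},
  {"tx": 0,"ty": 0,"tz": -1.8,"roll": 0,"gripper": 1.5},
  {"tx": 0,"ty": 0,"tz": -0.4,"roll": 0,"gripper": 1.5},
  {"tx": 0,"ty": 0,"tz": -0.2,"roll": 0,"gripper": 1.5},
  {"tx": 0,"ty": 0,"tz": 0,"roll": 0,"gripper": 1.5},
  {"tx": 0,"ty": 0,"tz": 0,"roll": 0,"gripper": 3},
  {"tx": 0,"ty": 0,"tz": 0,"roll": 0,"gripper": 4},
  {"tx": 0,"ty": 0,"tz": 0,"roll": 0,"gripper": 4},
  {"tx": 0,"ty": 0,"tz": 1,"roll": 0,"gripper": 4},
  {"tx": 0,"ty": 0,"tz": 3,"roll": 0,"gripper": 4},
  {"tx": 0,"ty": 0,"tz": 4,"roll": 0,"gripper": 4},
  {"tx": 0,"ty": 0,"tz": 4,"roll": 0,"gripper": 4},
])

```text
clock: 59.45
tcp_pos: [619.8, 166.0, 150.5]
ee_rot: [-2.222, 2.221, -0.0]
wrist_force: [0.4, 0.2, 0.2]
opening: 0.466
```

apply_moves([
  {"tx": -1,"ty": -4,"tz": 3,"roll": 0,"gripper": 5},
  {"tx": -1,"ty": -4,"tz": 3,"roll": 0,"gripper": 5},
  {"tx": -1,"ty": -4,"tz": 2,"roll": 0,"gripper": 5},
  {"tx": -1,"ty": -4,"tz": 0,"roll": 0,"gripper": 5},
  {"tx": -1,"ty": -4,"tz": 0,"roll": 0,"gripper": 5},
  {"tx": -1,"ty": -4,"tz": 0,"roll": 0,"gripper": 5},
  {"tx": -1,"ty": -4,"tz": 0,"roll": 0,"gripper": 5},
  {"tx": -1,"ty": -4,"tz": 0,"roll": 0,"gripper": 5},
  {"tx": -1,"ty": -4,"tz": 0,"roll": 0,"gripper": 5},
  {"tx": -1,"ty": -4,"tz": 0,"roll": 0,"gripper": 5},
  {"tx": 0,"ty": 0,"tz": 0,"roll": 0,"gripper": 5},
])

```text
clock: 60.55
tcp_pos: [519.0, -236.3, 228.0]
ee_rot: [2.217, -2.226, 0.002]
wrist_force: [-0.8, 1.7, 0.2]
opening: 0.588
```

Run:
```python
from st import *
from fit import *
c=read_camera('top'); cv2.imwrite('pics/t42.png',c['img']); brackets(c,48,62,(380,720,60,330),150)
W=cloud(c)
for n in ['chip_1_mid','scraper_mid','jar','cassette','hub','chainring']:
    for d in trace(c,n):
        m=d['mask']; print(n,round(d['confidence'],2),np.round(d['point']),np.nanmedian(W[m],0).round())
m=(W[...,2]>55)&(W[...,2]<75)&(abs(W[...,0]-566)<90)&(abs(W[...,1]+36)<40); print(cv2.minAreaRect(W[m][:,:2].astype(np.float32)),np.median(W[...,2][m]))
```

```text
t 60.55 tcp [ 519.  -236.3  228. ] yawx -90.2 open 50.0 F [-0.8  1.7  0.2] q6 1.08
[206. 157.] 393 cost 0.2 xy 662.8 286.1 yaw 179.7 OK z 56.5
   shortend [705.  314.9] longgrip [672.7 257.1] corner [704.7 256.9] longend [617.7 257.3]
[242. 175.] 408 cost 0.1 xy 629.8 136.2 yaw 358.6 OK z 56.0
   shortend [587.1 108.3] longgrip [620.5 165.5] corner [588.5 166.3] longend [675.5 164.1]
[242. 223.] 408 cost 0.1 xy 470.7 136.5 yaw 0.0 OK z 55.9
   shortend [428.7 107.5] longgrip [460.7 165.5] corner [428.7 165.5] longend [515.7 165.5]
[211. 215.] 428 cost 0.1 xy 469.3 266.6 yaw 179.7 OK z 56.2
   shortend [511.5 295.4] longgrip [479.2 237.6] corner [511.2 237.4] longend [424.2 237.9]
scraper_mid 0.75 [300. 188.] [562. -36.  26.]
jar 0.61 [304. 132.] [747. -55.  85.]
cassette 0.72 [436. 241.] [ 401. -480.   20.]
hub 0.63 [353. 129.] [ 759. -215.   62.]
chainring 0.71 [268. 127.] [796.  78.   7.]
chainring 0.45 [181. 202.] [542. 363.  16.]
((567.3202514648438, -35.826820373535156), (108.91574096679688, 23.64495849609375), 3.8311562538146973) 67.30982200628118
```

View pics/t42.png

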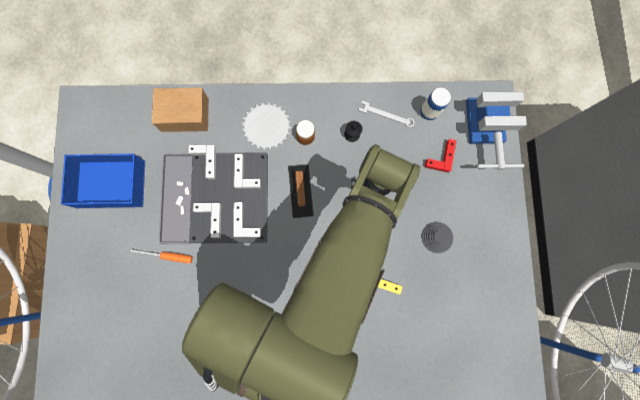

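The final check caught the announced knock: bracket A has moved from (628,265) to (663,286) and now overhangs the +x edge. I'll re-grip it and set it back.

apply_moves([
  {"tx": 1.3,"ty": 4.1,"tz": 0,"roll": 0,"gripper": 5},
  {"tx": 1.3,"ty": 4.1,"tz": 0,"roll": 0,"gripper": 5},
  {"tx": 1.3,"ty": 4.1,"tz": 0,"roll": 0,"gripper": 5},
  {"tx": 1.3,"ty": 4.1,"tz": 0,"roll": 0,"gripper": 5},
  {"tx": 1.3,"ty": 4.1,"tz": 0,"roll": 0,"gripper": 5},
  {"tx": 1.3,"ty": 4.1,"tz": 0,"roll": 0,"gripper": 5},
  {"tx": 1.3,"ty": 4.1,"tz": 0,"roll": 0,"gripper": 5},
  {"tx": 1.3,"ty": 4.1,"tz": 0,"roll": 0,"gripper": 5},
  {"tx": 1.3,"ty": 4.1,"tz": 0,"roll": 0,"gripper": 5},
  {"tx": 1.3,"ty": 4.1,"tz": 0,"roll": 0,"gripper": 5},
  {"tx": 1.2,"ty": 4.1,"tz": 0,"roll": 0,"gripper": 5},
  {"tx": 0.8,"ty": 4.1,"tz": 0,"roll": 0,"gripper": 5},
])

```text
clock: 62.1
tcp_pos: [670.3, 262.1, 227.0]
ee_rot: [2.223, -2.22, -0.0]
wrist_force: [0.6, -2.0, 0.2]
opening: 0.58
```

apply_moves([
  {"tx": 0,"ty": 0,"tz": -4,"roll": 0,"gripper": 5},
  {"tx": 0,"ty": 0,"tz": -4,"roll": 0,"gripper": 5},
  {"tx": 0,"ty": 0,"tz": 0,"roll": 0,"gripper": 5},
  {"tx": 0,"ty": 0,"tz": 0,"roll": 0,"gripper": 5},
])

```text
clock: 62.5
tcp_pos: [670.4, 260.0, 148.2]
ee_rot: [2.222, -2.221, -0.0]
wrist_force: [-0.4, 0.3, 1.0]
opening: 0.584
```

Run:
```python
from st import *
from fit import *
c=read_camera('wrist'); cv2.imwrite('pics/w43.png',c['img']); brackets(c,48,62,(380,760,60,360),1500)
```

```text
t 62.5 tcp [670.4 260.  148.2] yawx -90.0 open 49.7 F [-0.4  0.3  1. ] q6 1.89
[308. 185.] 7722 cost 0.2 xy 661.5 287.1 yaw 179.9 OK z 54.7
   shortend [703.5 316. ] longgrip [671.5 258.1] corner [703.5 258. ] longend [616.5 258.1]
[464. 247.] 4666 cost 9.7 xy 637.0 135.1 yaw 1.6 OK z 54.4
   shortend [595.8 105. ] longgrip [626.2 163.8] corner [594.2 162.9] longend [681.2 165.3]
```

View pics/w43.png

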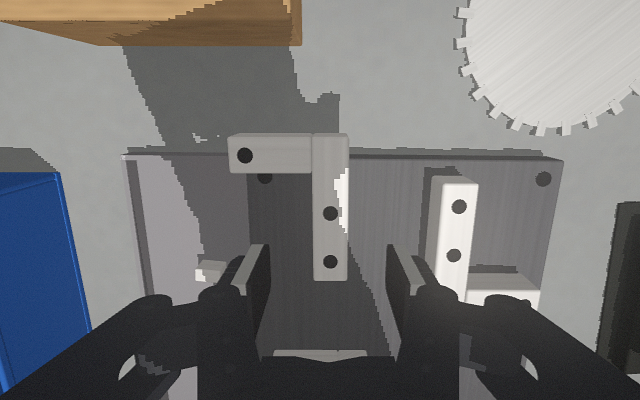

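apply_moves([
  {"tx": 0,"ty": -0.2,"tz": -3,"roll": 0,"gripper": 5},
  {"tx": 0,"ty": 0,"tz": -3,"roll": 0,"gripper": 5},
  {"tx": 0,"ty": 0,"tz": -3,"roll": 0,"gripper": 5},
  {"tx": 0,"ty": 0,"tz": -2,"roll": 0,"gripper": 5},
  {"tx": 0,"ty": 0,"tz": -0.9,"roll": 0,"gripper": 5},
  {"tx": 0,"ty": 0,"tz": 0,"roll": 0,"gripper": 5},
  {"tx": 0,"ty": 0,"tz": 0,"roll": 0,"gripper": 1.5},
  {"tx": 0,"ty": 0,"tz": 0,"roll": 0,"gripper": 1.5},
  {"tx": 0,"ty": 0,"tz": 0,"roll": 0,"gripper": 1.5},
  {"tx": 0,"ty": 0,"tz": 0,"roll": 0,"gripper": 1.5},
  {"tx": 0,"ty": 0,"tz": 0,"roll": 0,"gripper": 1.5},
], squeeze=60)

```text
clock: 63.65
tcp_pos: [671.5, 257.9, 30.8]
ee_rot: [-2.219, 2.219, -0.003]
wrist_force: [-1.2, -1.0, 6.6]
opening: 0.292
```

apply_moves([
  {"tx": 0,"ty": 0,"tz": 1,"roll": 0,"gripper": 1.5},
  {"tx": 0,"ty": 0,"tz": 2,"roll": 0,"gripper": 1.5},
  {"tx": -1.7,"ty": -1,"tz": 0,"roll": 0,"gripper": 1.5},
  {"tx": -1.7,"ty": -1,"tz": 0,"roll": 0,"gripper": 1.5},
  {"tx": 0,"ty": 0,"tz": 0,"roll": 0,"gripper": 1.5},
  {"tx": 0,"ty": 0,"tz": 0,"roll": 0,"gripper": 1.5},
])

```text
clock: 64.25
tcp_pos: [636.6, 237.6, 59.2]
ee_rot: [-2.221, 2.221, -0.001]
wrist_force: [0.9, 0.2, -3.3]
opening: 0.29
```

```bash
python3 prof.py; python3 look.py 44
```

```text
t 64.25 tcp [636.6 237.6  59.2] yawx -90.0 open 24.6 F [ 0.9  0.2 -3.3] q6 1.87
190 [672.9 237.2  83.2]
202 [668.5 237.2  82.9]
214 [663.7 237.2  83.2]
226 [659.  237.2  83.1]
238 [654.1 237.2  83.1]
250 [649.2 237.2  82.9]
262 [644.5 237.2  83.5]
274 [639.2 237.2  83.1]
286 [634.1 237.2  83.5]
298 [628.7 237.2  83.4]
310 [623.3 237.2  83.3]
t 64.3 tcp [636.9 237.8  58.9] yawx -90.0 open 24.5 F [ 1.2  0.5 -2.9] q6 1.87
```

View pics/v44.png

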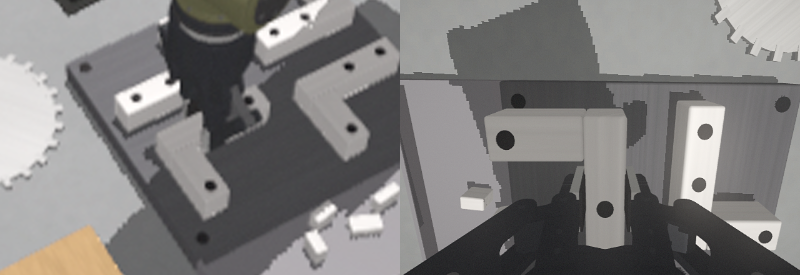

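Level and 28 mm above the plate. Set it down and retreat.

apply_moves([
  {"tx": 0,"ty": 0,"tz": -2,"roll": 0,"gripper": 1.5},
  {"tx": 0,"ty": 0,"tz": -0.6,"roll": 0,"gripper": 1.5},
  {"tx": 0,"ty": 0,"tz": -0.3,"roll": 0,"gripper": 1.5},
  {"tx": 0,"ty": 0,"tz": 0,"roll": 0,"gripper": 1.5},
  {"tx": 0,"ty": 0,"tz": 0,"roll": 0,"gripper": 3},
  {"tx": 0,"ty": 0,"tz": 0,"roll": 0,"gripper": 4},
  {"tx": 0,"ty": 0,"tz": 0,"roll": 0,"gripper": 4},
  {"tx": 0,"ty": 0,"tz": 1,"roll": 0,"gripper": 4},
  {"tx": 0,"ty": 0,"tz": 3,"roll": 0,"gripper": 4},
  {"tx": 0,"ty": 0,"tz": 4,"roll": 0,"gripper": 4},
  {"tx": 0,"ty": 0,"tz": 4,"roll": 0,"gripper": 4},
  {"tx": 0,"ty": -1,"tz": 4,"roll": 0,"gripper": 4},
])

```text
clock: 65.6
tcp_pos: [636.1, 228.2, 191.6]
ee_rot: [-2.222, 2.22, -0.0]
wrist_force: [0.3, -0.1, 0.5]
opening: 0.465
```

apply_moves([
  {"tx": -1,"ty": -4,"tz": 3,"roll": 0,"gripper": 5},
  {"tx": -1,"ty": -4,"tz": 0,"roll": 0,"gripper": 5},
  {"tx": -1,"ty": -4,"tz": 0,"roll": 0,"gripper": 5},
  {"tx": -1,"ty": -4,"tz": 0,"roll": 0,"gripper": 5},
  {"tx": -1,"ty": -4,"tz": 0,"roll": 0,"gripper": 5},
  {"tx": -1,"ty": -4,"tz": 0,"roll": 0,"gripper": 5},
  {"tx": -1,"ty": -4,"tz": 0,"roll": 0,"gripper": 5},
  {"tx": -1,"ty": -4,"tz": 0,"roll": 0,"gripper": 5},
  {"tx": -1,"ty": -4,"tz": 0,"roll": 0,"gripper": 5},
  {"tx": -1,"ty": -4,"tz": 0,"roll": 0,"gripper": 5},
  {"tx": -1,"ty": -4,"tz": 0,"roll": 0,"gripper": 5},
  {"tx": 0,"ty": 0,"tz": 0,"roll": 0,"gripper": 5},
])

```text
clock: 66.8
tcp_pos: [525.4, -215.6, 219.3]
ee_rot: [2.217, -2.226, 0.002]
wrist_force: [-0.3, 1.2, -0.2]
opening: 0.586
```

```bash
cat > fin.py <<'E'
from st import *
from fit import *
c=read_camera('top'); cv2.imwrite('pics/t45.png',cv2.resize(c['img'][130:260,140:330],None,fx=4,fy=4,interpolation=cv2.INTER_CUBIC)); brackets(c,48,62,(380,740,60,330),150)
W=cloud(c)
m=(W[...,2]>55)&(W[...,2]<75)&(abs(W[...,0]-566)<90)&(abs(W[...,1]+36)<40); print(cv2.minAreaRect(W[m][:,:2].astype(np.float32)),np.median(W[...,2][m]))
im=c['img']; w=((im.min(2)>185)&(W[...,1]>325)&(W[...,1]<430)&(W[...,0]>395)&(W[...,0]<700)).astype(np.uint8)
n,l,s,ce=cv2.connectedComponentsWithStats(w)
for i in range(1,n):
    if s[i,4]>8: print('chip',ce[i].round(),s[i,4],np.nanmedian(W[l==i],0).round())
E
python3 fin.py
```

```text
t 66.8 tcp [ 525.4 -215.6  219.3] yawx -90.2 open 49.8 F [-0.3  1.2 -0.2] q6 1.12
[242. 174.] 399 cost 0.1 xy 630.2 136.3 yaw 358.5 OK z 56.1
   shortend [587.5 108.3] longgrip [620.9 165.5] corner [588.9 166.3] longend [675.9 164.1]
[212. 167.] 408 cost 0.2 xy 627.8 265.8 yaw 179.0 OK z 56.0
   shortend [670.3 294.1] longgrip [637.3 236.6] corner [669.3 236.1] longend [582.3 237.6]
[242. 223.] 418 cost 0.1 xy 469.9 136.2 yaw 359.7 OK z 56.2
   shortend [427.8 107.4] longgrip [460.1 165.2] corner [428.1 165.4] longend [515.1 164.9]
[211. 215.] 423 cost 0.1 xy 469.1 266.5 yaw 179.5 OK z 56.1
   shortend [511.3 295.1] longgrip [478.8 237.4] corner [510.8 237.1] longend [423.8 237.9]
((566.8374633789062, -35.83561706542969), (108.2812728881836, 23.601015090942383), 3.855271100997925) 67.06456818794047
chip [179. 183.] 28 [596. 365.  24.]
chip [186. 191.] 29 [570. 341.  22.]
chip [180. 204.] 81 [531. 362.  16.]
```

View pics/t45.png

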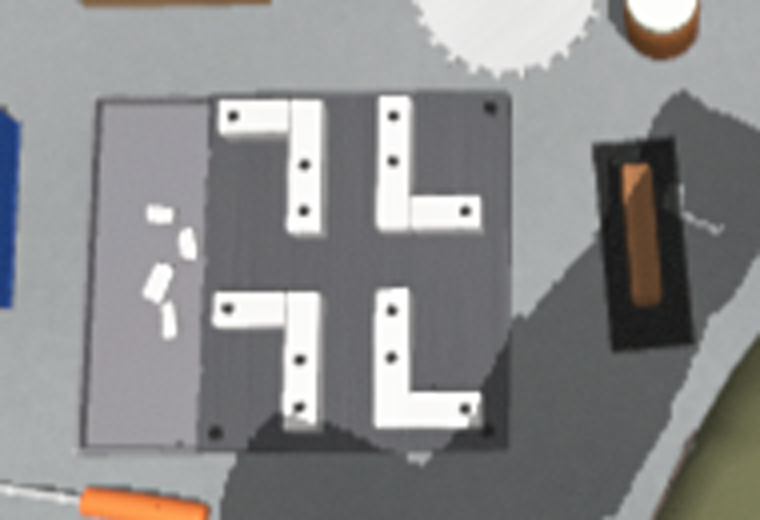

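```bash
python3 -c "
from bench import *
print(sign_off())"
```

```text
the job is handed in; nothing more can be done
None
```

The job is handed in: all four chips are in the catch tray, the scraper is upright on its mat, and all four brackets lie flat on the plate as capital Ls. `sign_off()` gave no verdict. The clock was at about 67 s of the 210 s.

**What I did**
- **Wiping:** I wiped all four chips into the tray in one pass with the scraper. The fingers stayed well above the chips.
- **Brackets:** The two mirrored brackets were turned over by loosely pivoting each one upright, carrying it to the plate and laying it down on its other face. The two that already lay right were carried flat and never tilted.
- **The knock:** One turned bracket was knocked about 41 mm after I placed it and hung over the plate's +x edge. I saw this in the final check and set it back.

**Last checks (top camera)**

| Item | Result |
|---|---|
| Brackets | all within about 82 mm (x) and 66 mm (y) of the plate centre, tops about 56 mm above the bench, all reading as capital Ls |
| Scraper | about 1 mm from the mat centre |
| Chips | all four show in the tray; two merged into one blob in the measurement, so only three came out separately |
| Bystanders | within about 2 mm of where they started, measured just before the last bracket fix |
| Tool | clear of everything |

**What disagreed**
- **Fingertip height:** The fingertips sat about 6 to 12 mm behind the reported TCP, not 17 mm ahead of it. My first two grasps closed above the bracket and missed. After that I used the measured offset.
- **Contact force:** While finding that offset I pressed a closed fingertip onto a bracket at up to about 77 N on the wrist. That is under the 120 N limit.
- **Scraper grip:** It was shallower than I meant, but it held.

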